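Stack drilled plates on the fixture, pin them and switch the clamp over

ROBOT

A 6-joint arm with a two-finger parallel gripper is mounted at the origin on the work surface. World frame = base frame: x ahead of the robot, y to its left, z up, the work surface at z = 0. Lengths are in m, angles in rad, forces in N, time in s.
With the tool pointing down it reaches from about 0.275 to 0.75 m from the base axis. Payload 10.2 kg.
Tool frame: the origin (TCP) lies between the finger pads; the fingertips stand 17 mm ahead of it and the grasp point (between the pads) lies 2 mm behind it (finger_overhang is the distance from the TCP to the fingertips, in m); z points along the fingers, y is the direction in which the jaws open and shut (so a half turn about z gives the same grasp; the last joint's range is limited). The gripper opens to 85 mm and grips with 20 to 120 N. Pads are 22 mm wide; open, the fingers measure 114 mm over their backs; the gripper's body (76 mm by 85 mm) begins 54 mm behind the grasp point. The pads swing forward as they close: fully open they stand 13 mm farther back than shut.
Start: joints at [0.949, 0.313, 1.498, -0, 1.331, -0.223], TCP at [0.204, 0.484, 0.248] pointing down, gripper open.
Joint ranges: [-2.94, 2.94], [-0.97, 2.17], [0.19, 2.56], [-1.23, 4.37], [0.02, 3.11], [-2.88, 2.88]. Speed limits (rad/s): [2.39, 2.39, 3.01, 3.14, 3.14, 3.14].

INTERFACE

Orientations are given as a unit quaternion [x, y, z, w].
In Python, from cell import * gives the robot as it stands. The module is installed in compiled form; this text tells all that it offers.
- The arm moves only by the tool arm_command, never from a script. Its argument "motion" is a list of rows, each a list of 5 numbers: the shift along the tool's x, y, z in cm, then the turn about the tool's z in rad, then the finger opening in cm, from 0 to 8.54. A call has exactly 5 rows; each row is the pose to reach, as a shift and turn from the pose commanded when the call began, along the tool's axes at that moment; what a row does not reach only later rows make up. A row lasts 1/10 s, in which the tool goes at most 50 mm and 8.59 degrees, less where a joint would pass 70% of its speed; a pose out of reach is approached as far as the arm can. A call with a gripper value outside its range is refused whole. The fingers move at their own pace and stop on an object; "newtons" is the grip in N (left out, the last holds). Time passes only in rows, so rows that repeat a pose let the fingers close, or fill a call up. It gives the time, the measured TCP pose, the force and the opening at its end, in the units of the state.
- observe(): the state, without advancing time (a new reading comes with each control period).
- get_image(name): name is "scene" or "top" or "wrist"; returns (picture, depth): 400x640x3 uint8, red, green, blue; 400x640 float32, m along the optical axis (not along the pixel's ray), 0 where there is no reading.
- calibration(name): a dict with "intrinsics" (3x3 intrinsics, pixels), "dist" ([k1, k2, p1, p2, k3] as OpenCV has them; the pictures are not rectified), "T" (4x4, takes a point from camera to world coordinates). Camera axes: x right, y down, z forward; pixel columns grow to the right and rows downward; lengths in m; the calibration is good to about 2 mm. A picture is of the moment at which its call begins: read the wrist's pose just before it. calibration takes no time and is no camera call; for the wrist camera it gives the pose at the moment of the call.
- job_done(): hands the job in, once; it reports no verdict.
The state is a dict: "time_s": time; "joints": joint angles; "joint_vel": joint speeds; "effort": joint torques, N m; "position": TCP position; "eef_rot": TCP orientation; "ft_force": force on the tool from outside, world axes, zero at the start; "ft_torque": the same for the moment, N m; "opening": finger opening in m.
Only numpy, scipy, OpenCV 4.12 (cv2) and the standard library are available. Lean on these libraries where they do the work, as an engineer would, in place of code of your own. Each camera call takes 0.05 s, during which the arm holds its last target.

TASK

Stack all the loose drilled plates squarely between the guide posts of the drilling fixture block, one on another with their holes lined up over its two bores. Then take the two locating pins from their stand and put one down through the pile into each bore, fully home, and after that push the clamp switch's toggle lever fully over, away from the robot. Leave the blank without holes and the oil bottle where they are and standing.

Things in the scene. Friction and masses are not known exactly. Their poses are not given: they have to be found in the camera images.
- plate0: loose flat bare-aluminium plate 110 x 60 x 10 mm, lying flat, with two round 14 mm through-holes on its long (x) centreline 38 mm either side of the middle; all such plates are alike and three to five are present. Origin: centre of its underside, x along the 110 mm length, y along the 60 mm width, z up
- plate1: loose flat bare-aluminium plate 110 x 60 x 10 mm, lying flat, with two round 14 mm through-holes on its long (x) centreline 38 mm either side of the middle; all such plates are alike and three to five are present. Origin: centre of its underside, x along the 110 mm length, y along the 60 mm width, z up
- plate2: loose flat bare-aluminium plate 110 x 60 x 10 mm, lying flat, with two round 14 mm through-holes on its long (x) centreline 38 mm either side of the middle; all such plates are alike and three to five are present. Origin: centre of its underside, x along the 110 mm length, y along the 60 mm width, z up
- plate3: loose flat bare-aluminium plate 110 x 60 x 10 mm, lying flat, with two round 14 mm through-holes on its long (x) centreline 38 mm either side of the middle; all such plates are alike and three to five are present. Origin: centre of its underside, x along the 110 mm length, y along the 60 mm width, z up
- plate4: loose flat bare-aluminium plate 110 x 60 x 10 mm, lying flat, with two round 14 mm through-holes on its long (x) centreline 38 mm either side of the middle; all such plates are alike and three to five are present. Origin: centre of its underside, x along the 110 mm length, y along the 60 mm width, z up
- fixture: fixed dark steel block 160 x 110 x 40 mm high, two round bores in its top on the long (x) centreline, 38 mm either side of the middle. Origin: centre of underside, x along the length, z up. Six 10 mm guide posts rise to 85 mm above the bench round the pile's place: four at x = +-44, y = +-41 mm, two at x = +-66, y = 0; a centred plate has 6 mm of play to each
- fixture_hole0 (a point): centre of the mouth of one bore, at the fixture's top face (40 mm above the bench). The bore is 12.5 mm in diameter and 35 mm deep; a pin fully home in it has its foot 5 mm above the bench
- fixture_hole1 (a point): centre of the mouth of the other bore, at the fixture's top face; same sizes
- stand: fixed black plastic pin stand, block 70 x 120 x 45 mm high, with two 13 mm square holes 35 mm deep on its y centreline, 32 mm either side of the middle, each holding one pin; origin centre of the underside, y along the 120 mm length
- pinA: steel locating pin, 133 mm long overall, upright: thin shaft 10 mm in diameter and 100 mm long with a chamfered foot, then a 20 mm diameter, 33 mm long cylindrical grip at the top. Starts in the stand, foot 10 mm above the bench. Origin: centre of the foot, z up along the pin; its grip spans z = 100 to 133 mm; its yaw does not matter
- pinB: steel locating pin, 133 mm long overall, upright: thin shaft 10 mm in diameter and 100 mm long with a chamfered foot, then a 20 mm diameter, 33 mm long cylindrical grip at the top. Starts in the stand, foot 10 mm above the bench. Origin: centre of the foot, z up along the pin; its grip spans z = 100 to 133 mm; its yaw does not matter (the second, identical pin)
- lever_base: fixed grey clamp-switch block 70 x 50 x 25 mm high that carries the toggle lever; origin centre of the underside; the lever's hinge runs along its y axis 22 mm above the bench; the lever swings towards its +x, which points away from the robot (turned up to 0.3 rad)
- lever (a joint): toggle lever, 10 mm steel rod 80 mm long from the hinge with a black 26 mm ball at its end. Angle in rad: 0 leans 0.5 rad towards the robot (-x of its block), 0.5 is upright, 1.0 is fully over, away from the robot. Stays where it is left; light to push (about 1 N)
- lever_tip (a point): centre of the ball at the end of the toggle lever
- blank: loose square aluminium blank 80 x 80 x 10 mm without holes, not part of the job; stays where it is. Origin: centre of its underside
- oil: white plastic oil bottle 54 mm in diameter, 120 mm tall, standing on the bench, not part of the job. Origin: centre of its underside
Mind the look-alikes: they are no part of the job. Leave any brown look-alike of the plate2 alone. Leave any brown look-alike of the plate3 alone.

How it is judged:
By the outcome, as a careful person would: the job done as asked, in the order asked, and still so for the second after the job is handed in, with the robot touching nothing.
Of plate0, plate1, plate2, plate3, plate4 only 3 to 5 are there at a start; the rules pass over those that are not, and their reading is None.
At some moment in a run one of plate0, plate1, plate2, plate3, plate4 may be knocked a few centimetres aside while the robot is not near it.
It also fails if it takes over 210 s, if anything falls off the work surface, if the arm or the gripper's body presses on something with over 40 N, if the wrist force passes 120 N, or if a joint passes its speed limit or range.

## Working session

There is one attempt and no reset: what is moved stays moved. The work goes in short steps, Python scripts to look and compute and a tool call to move; the robot and the scene stay as the last step left them, time stands still between calls to the robot, and variables do not carry over. Pictures are saved under pics/ and viewed, and the job is handed in when it is done.

Besides the shell and the picture viewer there is one more tool, called after "Emit:" as name(argument=value, ...) on one line, values as JSON. arm_command: Moves the arm, as the interface text tells. Its arguments: {"type":"object","properties":{"motion":{"type":"array","items":{"type":"array","items":{"type":"number"}}},"newtons":{"type":"number"}},"required":["motion"]}

```bash
mkdir -p pics; cat > h.py <<'E'
from cell import *
import numpy as np, cv2, pickle
def snap(n,tag):
    c=calibration(n); s=observe(); im,d=get_image(n)
    cv2.imwrite(f'pics/{tag}.png',im[:,:,::-1]); pickle.dump((im,d,c,s),open(f'pics/{tag}.pkl','wb'))
    return im,d,c
def load(tag): return pickle.load(open(f'pics/{tag}.pkl','rb'))
def rays(c,uv):
    uv=np.array(uv,float).reshape(-1,1,2)
    K=np.array(c['intrinsics'],float);D=np.array(c['dist'],float);T=np.array(c['T'])
    p=cv2.undistortPoints(uv,K,D).reshape(-1,2)
    d=np.c_[p,np.ones(len(p))]@T[:3,:3].T
    return T[:3,3],d
def onplane(c,uv,z):
    o,d=rays(c,uv); t=(z-o[2])/d[:,2]; return o+d*t[:,None]
def proj(c,P):
    T=np.array(c['T']);Ti=np.linalg.inv(T)
    r,_=cv2.Rodrigues(Ti[:3,:3])
    return cv2.projectPoints(np.array(P,float).reshape(-1,1,3),r,Ti[:3,3],np.array(c['intrinsics'],float),np.array(c['dist'],float))[0].reshape(-1,2)
def cloud(c,d):
    v,u=np.mgrid[0:400,0:640]
    K=np.array(c['intrinsics'],float);D=np.array(c['dist'],float);T=np.array(c['T'])
    p=cv2.undistortPoints(np.stack([u,v],-1).reshape(-1,1,2).astype(float),K,D).reshape(400,640,2)
    P=np.dstack([p,np.ones((400,640))])*d[...,None]
    return P@T[:3,:3].T+T[:3,3]
E
python3 - <<'E'
from h import *
for n in ['top','scene','wrist']:
    im,d,c=snap(n,n+'0'); print(n,np.round(c['T'],3).tolist(),np.round(c['intrinsics'],1).tolist(),c['dist'])
s=observe();print(s)
E
```

```text
top [[-0.022, -0.988, 0.152, 0.355], [-1.0, 0.021, -0.008, -0.007], [0.005, -0.152, -0.988, 1.011], [0.0, 0.0, 0.0, 1.0]] [[370.4, 0.0, 323.6], [0.0, 370.4, 199.6], [0.0, 0.0, 1.0]] [-0.02244599  0.          0.          0.          0.        ]
scene [[0.535, 0.458, -0.71, 1.308], [0.845, -0.304, 0.441, -0.506], [-0.014, -0.835, -0.55, 0.717], [0.0, 0.0, 0.0, 1.0]] [[477.4, 0.0, 317.1], [0.0, 477.4, 198.4], [0.0, 0.0, 1.0]] [-0.1233131  0.         0.         0.         0.       ]
wrist [[0.388, 0.887, 0.25, 0.139], [0.922, -0.373, -0.107, 0.509], [-0.002, 0.271, -0.962, 0.373], [0.0, 0.0, 0.0, 1.0]] [[324.1, 0.0, 321.7], [0.0, 324.1, 201.1], [0.0, 0.0, 1.0]] [0.00524851 0.         0.         0.         0.        ]
{'time_s': 0.15, 'joints': array([ 9.48574705e-01,  3.13318342e-01,  1.49822803e+00,  2.03192103e-06,
        1.33096867e+00, -2.23395087e-01]), 'joint_vel': array([ 0.0002486 , -0.00120948, -0.00170957,  0.00043078, -0.00161192,
        0.00048611]), 'effort': array([ 1.34637266e-03, -4.12369895e+01, -2.59793758e+01, -1.83167394e-04,
        3.23711654e-03,  1.18402423e-05]), 'position': array([0.20379073, 0.48366101, 0.24788113]), 'eef_rot': array([ 1.98094476e-01,  9.80182823e-01, -4.20176717e-04, -1.90138554e-04]), 'ft_force': array([-0.1492181 ,  0.07570791, -1.60497725]), 'ft_torque': array([0.03346866, 0.02916893, 0.02085192]), 'opening': 0.08550538213015892}
```

View pics/top0.png

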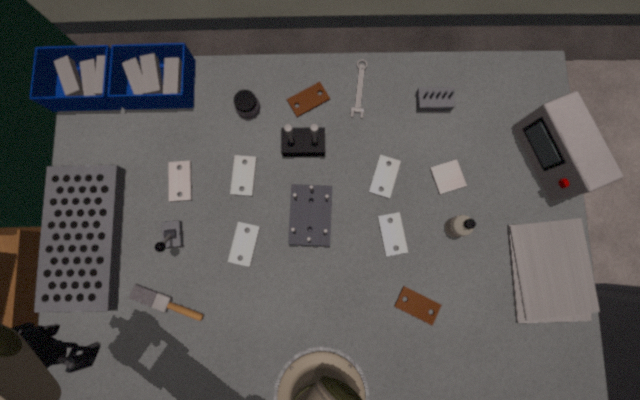

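View pics/scene0.png

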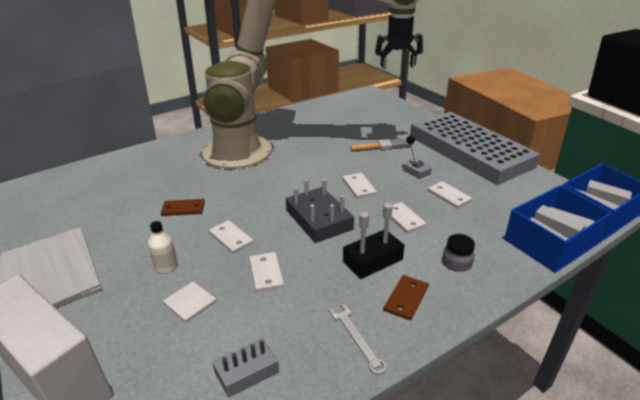

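View pics/wrist0.png

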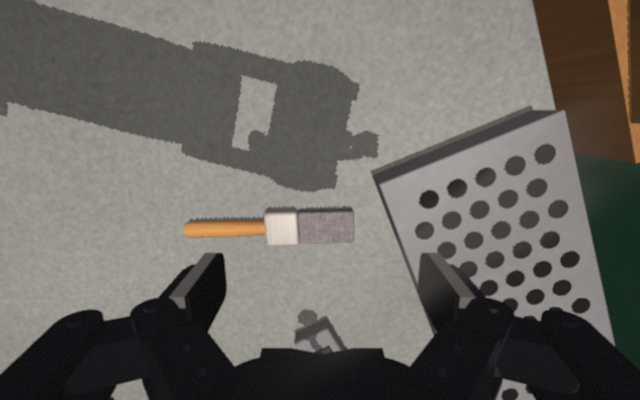

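The top view shows five pale plates with two holes at (179,181), (243,175), (243,244), (385,176) and (393,234). The fixture is at (311,215), the stand at (303,141), the lever at (168,235) and the oil bottle at (462,225). The look-alikes are the blank at (448,176) and the brown plates at (308,99) and (417,305). Next I take a close crop to check colours and holes.

```bash
python3 - <<'E'
from h import *
im,d,c,s=load('top0')
cr=im[80:280,140:480,::-1]
cv2.imwrite('pics/topcrop.png',cv2.resize(cr,(800,470),interpolation=cv2.INTER_CUBIC))
P=cloud(c,d)
for (u,v) in [(179,175),(243,175),(243,244),(385,176),(393,234),(448,176),(308,99),(417,305),(311,215),(303,150)]:
    print((u,v),im[v-2:v+3,u-2:u+3].reshape(-1,3).mean(0).round(),P[v,u].round(3))
# masks
hsv=cv2.cvtColor(im,cv2.COLOR_RGB2HSV)
m=((hsv[...,2]>165)).astype(np.uint8)*255
n,l,st,ce=cv2.connectedComponentsWithStats(m)
for i in range(1,n):
    if 300<st[i,4]<1500:
        ct,_=cv2.findContours((l==i).astype(np.uint8),cv2.RETR_EXTERNAL,cv2.CHAIN_APPROX_NONE)
        w=onplane(c,ct[0].reshape(-1,2).astype(float),0.01)
        r=cv2.minAreaRect((w[:,:2]*1000).astype(np.float32))
        print(ce[i].round(1),np.round(r[0],1),np.round(r[1],1),round(r[2],1))
E
```

```text
(179, 175) [168. 156. 152.] [0.585 0.381 0.015]
(243, 175) [168. 165. 162.] [0.582 0.206 0.009]
(243, 244) [168. 166. 164.] [0.393 0.203 0.012]
(385, 176) [169. 166. 164.] [ 0.571 -0.187  0.01 ]
(393, 234) [168. 165. 165.] [ 0.411 -0.201  0.009]
(448, 176) [168. 159. 155.] [ 0.569 -0.363  0.006]
(308, 99) [99. 58. 31.] [0.8   0.023 0.012]
(417, 305) [100.  60.  33.] [ 0.223 -0.255  0.009]
(311, 215) [82. 78. 83.] [0.464 0.019 0.04 ]
(303, 150) [39. 35. 36.] [0.64  0.037 0.046]
[242.8 175. ] [582.7 206.4] [ 52.4 103. ] 84.7
[384.5 176. ] [ 572.  -185.6] [ 53.2 102.5] 71.0
[447.6 175.9] [ 567.8 -362.4] [71.8 70.9] 15.1
[178.7 181.2] [570.6 382.3] [101.9  50.2] 2.4
[392.6 234. ] [ 411.7 -199.9] [102.6  53. ] 9.2
[243.3 243.7] [393.6 203.3] [ 52.5 103. ] 76.2
```

View pics/topcrop.png

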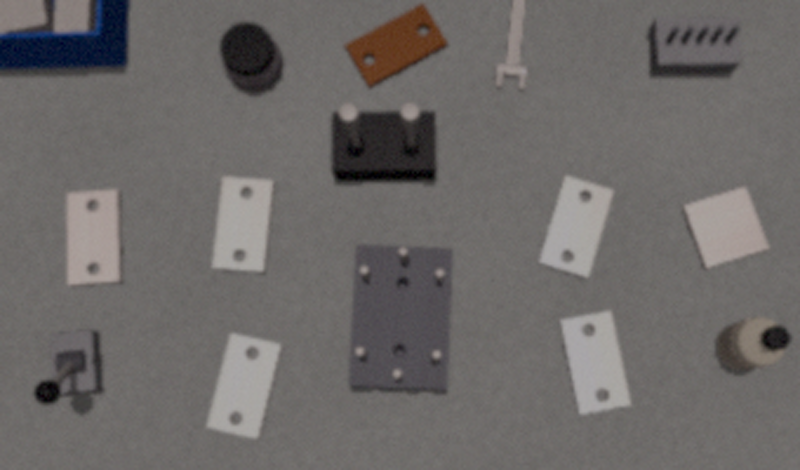

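The left plate at (179,181) is a bit pinker than the others, so I'll check it close up with the wrist camera before deciding. I'm writing a small helper for tool-frame shifts.

```bash
cat >> h.py <<'E'
from scipy.spatial.transform import Rotation as R
def go(x,y,z,yaw=None):
    s=observe(); Rm=R.from_quat(s['eef_rot']).as_matrix(); 
    cur=np.degrees(np.arctan2(Rm[1,0],Rm[0,0]))
    sh=Rm.T@(np.array([x,y,z])-s['position'])
    t=0 if yaw is None else -((yaw-cur+180)%360-180)
    print('t=%.1f pos'%s['time_s'],s['position'].round(4),'yaw %.2f'%cur,'tilt',Rm[:2,2].round(3),'open %.4f'%s['opening'],'F',s['ft_force'].round(1))
    print('SHIFT cm',(sh*100).round(2),'turn rad %.3f'%np.radians(t))
E
python3 -c "
from h import *
go(.571,.382,.25,182.4)"
```

```text
t=0.1 pos [0.2038 0.4837 0.2479] yaw 157.15 tilt [-0.001 -0.001] open 0.0855 F [-0.1  0.1 -1.6]
SHIFT cm [-37.79   4.89  -0.22] turn rad -0.441
```

Emit:
arm_command(motion=[[-4, 0.5, 0, -0.08, 8.5], [-8.5, 1.1, 0, -0.17, 8.5], [-13, 1.7, -0.1, -0.26, 8.5], [-17.5, 2.3, -0.1, -0.35, 8.5], [-22, 2.9, -0.1, -0.44, 8.5]], newtons=40)

```text
time_s: 0.65
position: [0.4195, 0.4243, 0.2491]
eef_rot: [-0.022, 1.0, -0.0, -0.0]
ft_force: [0.6, 0.2, -0.2]
opening: 0.0849
```

```bash
python3 -c "
from h import *
go(.571,.382,.25,182.4)"
```

```text
t=0.7 pos [0.4195 0.4243 0.2491] yaw -177.43 tilt [-0. -0.] open 0.0849 F [ 0.6  0.2 -0.2]
SHIFT cm [-14.94  -4.9   -0.1 ] turn rad 0.003
```

Emit:
arm_command(motion=[[-4, -1.3, 0, 0, 8.5], [-8.5, -2.8, 0, 0, 8.5], [-13, -4.2, 0, 0, 8.5], [-15, -4.9, 0, 0, 8.5], [-15, -4.9, 0, 0, 8.5]])

```text
time_s: 1.15
position: [0.5721, 0.3805, 0.2476]
eef_rot: [-0.019, 1.0, -0.0, -0.001]
ft_force: [-0.6, -0.8, -0.0]
opening: 0.0849
```

```bash
python3 -c "
from h import *
go(.571,.382,.25,182.4)
snap('wrist','w1')"
```

```text
t=1.1 pos [0.5721 0.3805 0.2476] yaw -177.83 tilt [-0.001 -0.001] open 0.0849 F [-0.6 -0.8 -0. ]
SHIFT cm [ 0.1   0.15 -0.24] turn rad -0.004
```

View pics/w1.png

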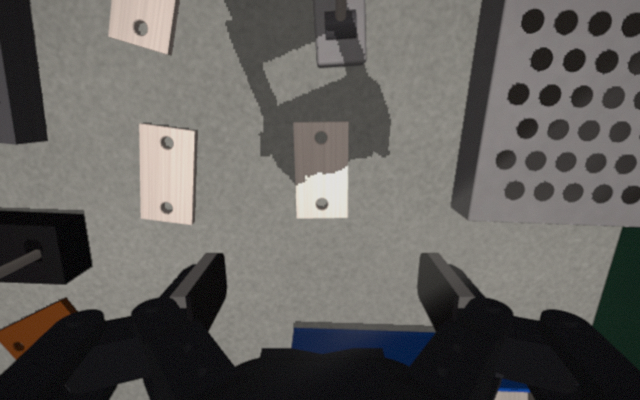

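```bash
python3 - <<'E'
from h import *
im,d,c,s=load('w1')
cv2.imwrite('pics/w1c.png',cv2.resize(im[0:240,90:390,::-1],(750,600),interpolation=cv2.INTER_CUBIC))
for (u,v) in [(321,150),(325,160),(310,205),(335,190),(150,173),(185,180),(155,150)]: print((u,v),im[v-2:v+3,u-2:u+3].reshape(-1,3).mean(0).round())
P=cloud(c,d)
for uv in [(321,165),(168,175),(400,200)]: print(uv,P[uv[1],uv[0]].round(4))
E
```

```text
(321, 150) [125. 115. 108.]
(325, 160) [126. 115. 109.]
(310, 205) [226. 222. 211.]
(335, 190) [226. 224. 220.]
(150, 173) [216. 198. 186.]
(185, 180) [225. 211. 199.]
(155, 150) [219. 201. 189.]
(321, 165) [0.5619 0.3779 0.01  ]
(168, 175) [0.5801 0.2048 0.01  ]
(400, 200) [6.018e-01 4.734e-01 6.000e-04]
```

View pics/w1c.png

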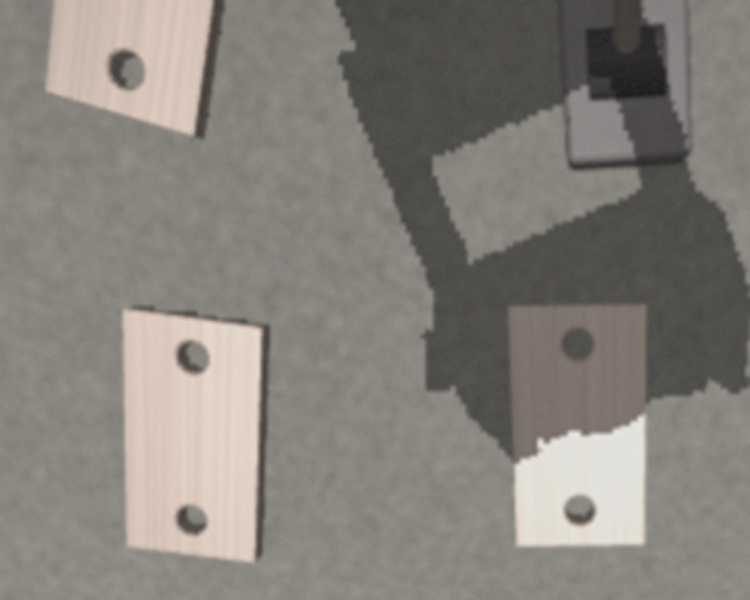

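All five have the same grained aluminium surface with two holes. The white area on the centre plate at (321,190) is specular glare, and its shadowed part has the same tint as the plate at (168,173). So all five plates belong to the job. I'll measure with depth masks.

```bash
cat >> h.py <<'E'
def plates(tag,z0=0.0,lo=.005,hi=.016):
    im,d,c,s=load(tag); P=cloud(c,d)
    m=((P[...,2]>z0+lo)&(P[...,2]<z0+hi)&(d>0)).astype(np.uint8)
    m=cv2.morphologyEx(m,cv2.MORPH_OPEN,np.ones((3,3),np.uint8))
    out=[]
    n,l,st,ce=cv2.connectedComponentsWithStats(m)
    for i in range(1,n):
        x,y,w,h,a=st[i]
        if a<600 or x<=0 or y<=0 or x+w>=640 or y+h>=400: continue
        ct,_=cv2.findContours((l==i).astype(np.uint8),cv2.RETR_EXTERNAL,cv2.CHAIN_APPROX_NONE)
        q=ct[0].reshape(-1,2).astype(float)
        W=onplane(c,q,z0+.01)[:,:2]*1000
        r=cv2.minAreaRect(W.astype(np.float32))
        fill=cv2.contourArea(W.astype(np.float32))
        mo=cv2.moments(W.astype(np.float32).reshape(-1,1,2)); cen=(mo['m10']/mo['m00'],mo['m01']/mo['m00'])
        b=cv2.boxPoints(r); e1=b[1]-b[0];e2=b[2]-b[1]; L=e1 if np.linalg.norm(e1)>np.linalg.norm(e2) else e2
        ang=np.degrees(np.arctan2(L[1],L[0]))%180
        print('px',ce[i].round(0),'rectc',np.round(r[0],1),'mom',np.round(cen,1),'size',np.round(sorted(r[1]),1),'long ang %.1f'%ang,'area %.0f'%fill)
        out.append((cen,ang))
    return out
E
python3 -c "
from h import *
plates('w1')"
```

```text
px [470. 101.] rectc [500.8 533.9] mom [498.  533.9] size [  6. 214.] long ang 179.5 area 749
px [167. 173.] rectc [581.1 203.4] mom [581.1 203.3] size [ 61.2 111.3] long ang 174.4 area 6593
px [321. 170.] rectc [569.9 378. ] mom [569.9 378. ] size [ 59.9 109.9] long ang 3.0 area 6396
```

```bash
python3 -c "
from h import *
go(.466,.012,.29,180)"
```

```text
t=1.2 pos [0.5705 0.3816 0.2481] yaw -177.73 tilt [-0.001 -0.001] open 0.0847 F [-0.5 -0.  -0.8]
SHIFT cm [ 11.91 -36.52  -4.15] turn rad 0.040
```

Emit:
arm_command(motion=[[1, -3.5, -1, 0.01, 8.5], [2.5, -8, -2, 0.02, 8.5], [4, -12.5, -3, 0.04, 8.5], [5.5, -17, -4, 0.04, 8.5], [7, -21.5, -4.2, 0.04, 8.5]])

```text
time_s: 1.7
position: [0.507, 0.164, 0.2926]
eef_rot: [-0.001, 1.0, 0.0, 0.001]
ft_force: [2.1, -0.2, 0.1]
opening: 0.085
```

Emit:
arm_command(motion=[[1.5, -4.5, 0, 0, 8.5], [3, -9, 0, 0, 8.5], [4.5, -13.5, 0, 0, 8.5], [4.9, -15, 0, 0, 8.5], [4.9, -15, 0, 0, 8.5]])

```text
time_s: 2.2
position: [0.4588, 0.0139, 0.2916]
eef_rot: [0.0, 1.0, -0.0, 0.0]
ft_force: [0.4, 0.4, -0.8]
opening: 0.0847
```

```bash
python3 -c "
from h import *
snap('wrist','w2')
go(.466,.012,.29,180)"
```

```text
t=2.2 pos [0.4592 0.015  0.2915] yaw -179.97 tilt [0.001 0.   ] open 0.0851 F [ 0.8 -0.2 -0.6]
SHIFT cm [-0.67 -0.3   0.16] turn rad 0.001
```

View pics/w2.png

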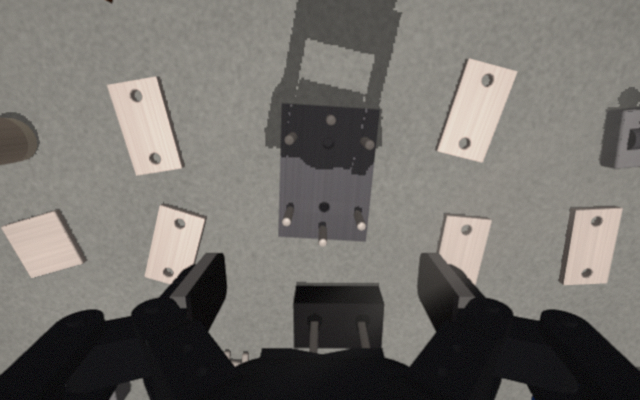

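The wrist view from above shows the fixture at (328,172), with bores at (327,143) and (324,207) and the six posts. All five plates are visible, with the blank at (42,243) and the stand at (338,315).

```bash
python3 - <<'E'
from h import *
print('plates');plates('w2')
print('fixture');plates('w2',z0=.03)
print('stand');plates('w2',z0=.035)
im,d,c,s=load('w2')
g=cv2.cvtColor(im,cv2.COLOR_RGB2GRAY)
cv2.imwrite('pics/w2c.png',cv2.resize(im[90:250,260:400,::-1],(700,800)[:2] and (525,600),interpolation=cv2.INTER_CUBIC))
P=cloud(c,d)
# post tops
m=((P[...,2]>.080)&(P[...,2]<.09)).astype(np.uint8)
n,l,st,ce=cv2.connectedComponentsWithStats(m)
for i in range(1,n):
    if st[i,4]>8 : print('post',ce[i].round(1),st[i,4],onplane(c,[ce[i]],.085).round(4))
E
```

```text
plates
px [476. 110.] rectc [392.2 197.3] mom [392.3 197.6] size [ 62.7 110.7] long ang 166.3 area 6641
px [145. 125.] rectc [ 410.2 -201.7] mom [ 410.2 -202. ] size [ 61.9 110.7] long ang 8.8 area 6578
px [173. 244.] rectc [ 570.  -187.9] mom [ 565.7 -188.8] size [ 61.  111.5] long ang 161.2 area 5933
px [591. 245.] rectc [568.7 376.1] mom [568.2 376. ] size [ 63.7 110.8] long ang 3.0 area 6688
px [ 43. 244.] rectc [ 565.1 -362.9] mom [ 565.3 -363.5] size [79.6 82.5] long ang 106.3 area 6235
px [464. 244.] rectc [572.1 201.2] mom [564.  204.6] size [61.5 94.2] long ang 174.6 area 4440
fixture
px [326. 171.] rectc [465.1  17.2] mom [463.7  16. ] size [109.7 159.6] long ang 176.4 area 16512
px [337. 322.] rectc [668.4  34. ] mom [666.2  33.4] size [ 77.1 121.1] long ang 89.3 area 7953
stand
px [337. 324.] rectc [666.4  33.7] mom [664.2  33.3] size [ 71.4 119.9] long ang 90.0 area 7395
post [330.4 120.2] 79 [[0.3991 0.0213 0.085 ]]
post [288.8 139.8] 75 [[ 0.4183 -0.0205  0.085 ]]
post [368.8 144.8] 75 [[0.4233 0.0603 0.085 ]]
post [286.  221.1] 67 [[ 0.505  -0.0259  0.085 ]]
post [360.7 225.7] 65 [[0.5103 0.055  0.085 ]]
post [322.2 242.1] 65 [[0.5295 0.0132 0.085 ]]
post [312.6 345. ] 47 [[0.6641 0.0015 0.085 ]]
post [365.1 344.9] 41 [[0.6638 0.0653 0.085 ]]
```

View pics/w2c.png

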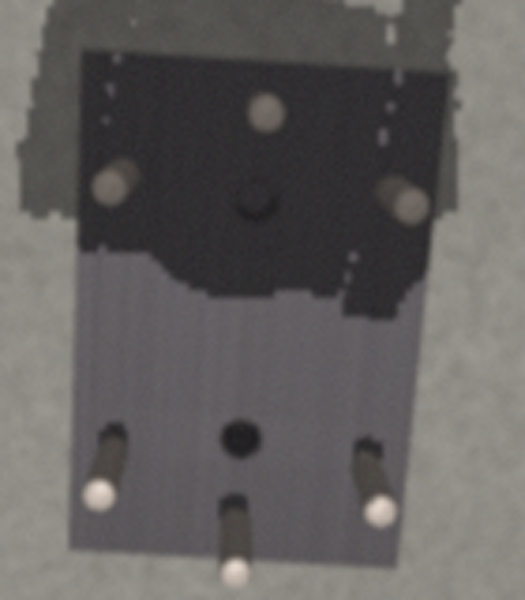

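```bash
python3 - <<'E'
from h import *
im,d,c,s=load('w2')
g=cv2.cvtColor(im,cv2.COLOR_RGB2GRAY).astype(float)
b=[]
for (u,v) in [(324,207),(328,143)]:
    w=g[v-9:v+10,u-9:u+10]; bg=np.median(w); m=(np.clip(bg-w-0.25*(bg-w.min()),0,None))
    yy,xx=np.mgrid[v-9:v+10,u-9:u+10]; m[(xx-u)**2+(yy-v)**2>64]=0
    p=(xx*m).sum()/m.sum(),(yy*m).sum()/m.sum()
    q=onplane(c,[p],.04)[0]; b.append(q); print(p,q.round(4),bg,w.min())
print((b[0]+b[1])/2,np.linalg.norm(b[0]-b[1]),np.degrees(np.arctan2(*(b[1]-b[0])[[1,0]])))
go(.392,.1975,.25,166.3)
E
```

```text
(np.float64(323.8076157292185), np.float64(206.6609424257508)) [0.5023 0.0152 0.04  ] 92.0 31.0
(np.float64(328.51209677419354), np.float64(145.9516129032258)) [0.4293 0.0205 0.04  ] 46.0 32.0
[0.46580322 0.01785725 0.04      ] 0.07317166213461151 175.83356526159452
t=2.2 pos [0.4592 0.015  0.2915] yaw -179.97 tilt [0.001 0.   ] open 0.0851 F [ 0.8 -0.2 -0.6]
SHIFT cm [ 6.72 18.25  4.16] turn rad 0.240
```

Fixture centre is about (0.4645, 0.017), with its long axis at −3.5°. The posts, the face and the bore agree. Now the first plate, at (0.392, 0.198).

Emit:
arm_command(motion=[[1.3, 3.6, 0.8, 0.06, 8.5], [2.8, 7.7, 1.8, 0.12, 8.5], [4.3, 11.8, 2.8, 0.18, 8.5], [5.8, 15.8, 3.8, 0.24, 8.5], [6.7, 18.2, 4.2, 0.24, 8.5]])

```text
time_s: 2.75
position: [0.3903, 0.2001, 0.2485]
eef_rot: [0.118, 0.993, 0.0, -0.001]
ft_force: [0.9, -0.7, -0.3]
opening: 0.0853
```

```bash
python3 -c "
from h import *
snap('wrist','w3')
go(.392,.1975,.25,166.3)
plates('w3')
"
```

```text
t=2.8 pos [0.3894 0.2019 0.2483] yaw 166.61 tilt [-0.002  0.001] open 0.0847 F [-1.1  1.1 -0.5]
SHIFT cm [-0.36 -0.37 -0.17] turn rad 0.005
px [322. 174.] rectc [392.7 198.5] mom [392.8 198.5] size [ 59.8 108.8] long ang 166.3 area 6356
px [496. 269.] rectc [567.9 377.1] mom [558.1 380.1] size [ 62.1 111.9] long ang 3.0 area 5272
px [359. 311.] rectc [579.4 202. ] mom [578.2 202.5] size [ 59.8 110.8] long ang 174.4 area 6203
```

```bash
python3 -c "
from h import *
go(.3927,.1985,.045,166.3)
"
```

```text
t=2.8 pos [0.3894 0.2019 0.2483] yaw 166.61 tilt [-0.002  0.001] open 0.0847 F [-1.1  1.1 -0.5]
SHIFT cm [-0.45 -0.27 20.33] turn rad 0.005
```

Emit:
arm_command(motion=[[-0.4, -0.2, 4, 0.005, 8.5], [-0.4, -0.2, 9, 0.005, 8.5], [-0.4, -0.2, 14, 0.005, 8.5], [-0.4, -0.2, 18, 0.005, 8.5], [-0.4, -0.2, 20.3, 0.005, 8.5]])

```text
time_s: 3.3
position: [0.394, 0.1948, 0.0436]
eef_rot: [0.121, 0.993, -0.0, -0.002]
ft_force: [0.3, -0.4, 0.3]
opening: 0.0848
```

Emit:
arm_command(motion=[[0, 0, 0, 0, 7.5], [0, 0, 0.5, 0, 7.5], [0, 0, 1, 0, 7.0], [0, 0, 1.5, 0, 7.0], [0, 0, 1.5, 0, 7.0]])

```text
time_s: 3.8
position: [0.3961, 0.1937, 0.0313]
eef_rot: [0.122, 0.993, 0.0, 0.0]
ft_force: [0.7, 0.0, 0.3]
opening: 0.0697
```

```bash
python3 -c "
from h import *
snap('wrist','w4');snap('scene','s4')
go(.3927,.1985,.025,166.3)
"
```

```text
t=3.9 pos [0.3962 0.1937 0.0316] yaw 166.03 tilt [0.001 0.   ] open 0.0698 F [-0.3  0.6  0.1]
SHIFT cm [0.46 0.39 0.66] turn rad -0.005
```

View pics/w4.png

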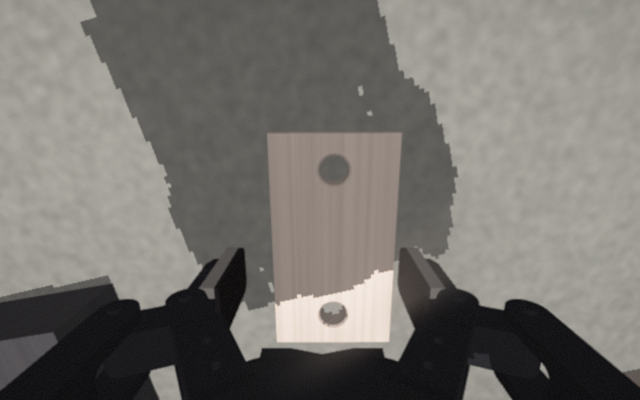

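Emit:
arm_command(motion=[[0.45, 0.4, 0, 0, 7.0], [0.45, 0.4, 0.4, 0, 7.0], [0.45, 0.4, 0.8, 0, 7.0], [0.45, 0.4, 1.0, 0, 7.0], [0.45, 0.4, 1.0, 0, 7.0]])

```text
time_s: 4.4
position: [0.3925, 0.1985, 0.0209]
eef_rot: [0.122, 0.993, -0.0, -0.0]
ft_force: [-0.5, -0.1, -0.3]
opening: 0.0696
```

```bash
python3 -c "
from h import *
snap('wrist','w5')
go(.3927,.1985,.0215,166.3)
im,d,c,s=load('w5')
# project finger tip line heights: pads depth
P=cloud(c,d)
for u in range(215,245,6): print(u,[tuple((P[v,u]*1000).round(0)) for v in (255,265,275)])
"
```

```text
t=4.5 pos [0.3926 0.1985 0.0211] yaw 166.02 tilt [-0. -0.] open 0.0700 F [ 0.1 -0.4  0.7]
SHIFT cm [-0.01  0.   -0.04] turn rad -0.005
215 [(np.float64(379.0), np.float64(146.0), np.float64(-1.0)), (np.float64(371.0), np.float64(160.0), np.float64(31.0)), (np.float64(371.0), np.float64(163.0), np.float64(40.0))]
221 [(np.float64(379.0), np.float64(149.0), np.float64(-1.0)), (np.float64(372.0), np.float64(162.0), np.float64(31.0)), (np.float64(372.0), np.float64(164.0), np.float64(39.0))]
227 [(np.float64(372.0), np.float64(162.0), np.float64(22.0)), (np.float64(372.0), np.float64(164.0), np.float64(32.0)), (np.float64(373.0), np.float64(166.0), np.float64(38.0))]
233 [(np.float64(372.0), np.float64(164.0), np.float64(22.0)), (np.float64(373.0), np.float64(166.0), np.float64(30.0)), (np.float64(377.0), np.float64(165.0), np.float64(31.0))]
239 [(np.float64(374.0), np.float64(166.0), np.float64(20.0)), (np.float64(378.0), np.float64(164.0), np.float64(20.0)), (np.float64(381.0), np.float64(164.0), np.float64(22.0))]
```

View pics/w5.png

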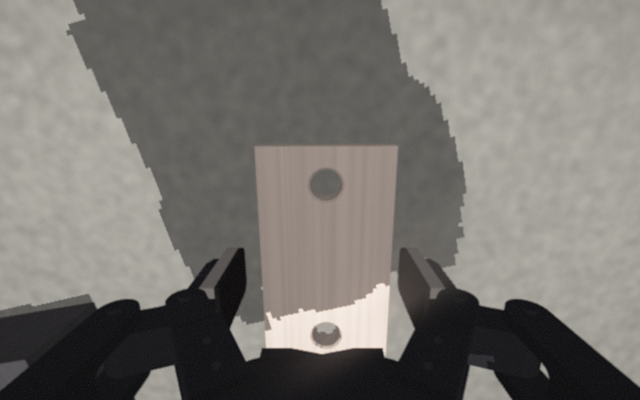

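```bash
python3 -c "
from h import *
im,d,c,s=load('w5')
P=cloud(c,d)*1000
for v in range(243,262,2): print(v,[(u,P[v,u].round(0).astype(int).tolist()) for u in (230,236,240,243,404,410)])
"
```

```text
243 [(230, [375, 155, -2]), (236, [375, 158, -1]), (240, [376, 160, 0]), (243, [376, 162, 0]), (404, [395, 238, -1]), (410, [396, 241, -1])]
245 [(230, [375, 155, 0]), (236, [376, 158, -1]), (240, [377, 160, -1]), (243, [377, 161, -1]), (404, [396, 237, 0]), (410, [397, 240, -1])]
247 [(230, [377, 155, -1]), (236, [378, 157, -2]), (240, [378, 160, -1]), (243, [378, 161, 0]), (404, [397, 237, 0]), (410, [398, 240, -2])]
249 [(230, [372, 161, 16]), (236, [372, 164, 16]), (240, [372, 166, 16]), (243, [374, 165, 12]), (404, [390, 235, 16]), (410, [390, 237, 16])]
251 [(230, [371, 162, 20]), (236, [372, 165, 19]), (240, [372, 166, 19]), (243, [375, 165, 12]), (404, [389, 234, 20]), (410, [389, 236, 20])]
253 [(230, [372, 163, 20]), (236, [372, 165, 21]), (240, [374, 165, 17]), (243, [376, 165, 13]), (404, [390, 234, 19]), (410, [390, 236, 19])]
255 [(230, [372, 163, 22]), (236, [372, 166, 23]), (240, [374, 166, 19]), (243, [377, 165, 13]), (404, [391, 233, 20]), (410, [389, 235, 23])]
257 [(230, [372, 163, 24]), (236, [373, 166, 24]), (240, [375, 165, 18]), (243, [377, 165, 14]), (404, [392, 233, 19]), (410, [389, 235, 25])]
259 [(230, [372, 164, 26]), (236, [373, 166, 24]), (240, [376, 165, 19]), (243, [378, 164, 14]), (404, [392, 233, 20]), (410, [389, 235, 26])]
261 [(230, [372, 165, 28]), (236, [374, 166, 25]), (240, [377, 165, 18]), (243, [380, 164, 13]), (404, [393, 233, 20]), (410, [390, 234, 28])]
```

Emit:
arm_command(motion=[[0, 0, 0.3, 0, 7.0], [0, 0, 0.7, 0, 7.0], [0, 0, 0.7, 0, 7.0], [0, 0, 0.7, 0, 6.4], [0, 0, 0.7, 0, 5.5]], newtons=50)

```text
time_s: 4.95
position: [0.3928, 0.1986, 0.0147]
eef_rot: [0.122, 0.993, 0.0, 0.0]
ft_force: [-0.5, 0.6, 2.6]
opening: 0.0585
```

Emit:
arm_command(motion=[[0, 0, 0, 0, 5.0], [0, 0, 0, 0, 5.0], [0, 0, 0, 0, 5.0], [0, 0, -1, 0, 5.0], [0, 0, -2, 0, 5.0]])

```text
time_s: 5.45
position: [0.3925, 0.1985, 0.0349]
eef_rot: [0.122, 0.993, -0.0, -0.0]
ft_force: [-0.9, -0.0, -2.0]
opening: 0.0582
```

```bash
python3 -c "
from h import *
snap('wrist','w6')
go(.4645,.0172,.16,176.4)
"
```

```text
t=5.5 pos [0.3934 0.1988 0.0364] yaw 166.04 tilt [0.002 0.   ] open 0.0580 F [ 2.1  0.3 -0.1]
SHIFT cm [-11.31 -15.89 -12.36] turn rad -0.181
```

View pics/w6.png

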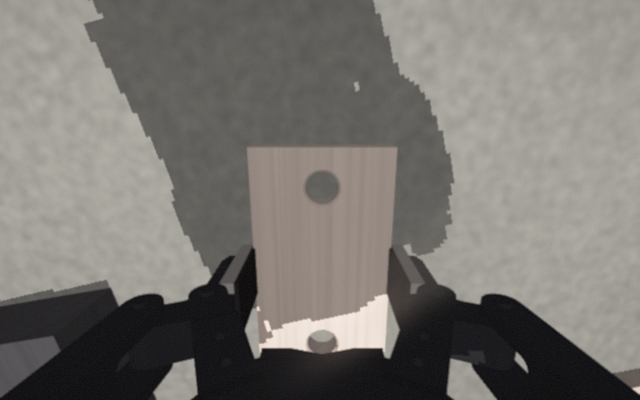

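The plate is gripped: hole at (322,187), end edge at row 146, square in the jaws. Now carry it to the fixture.

Emit:
arm_command(motion=[[0, 0, -4, 0, 5], [-1, -1.5, -8.5, -0.02, 5], [-3.5, -5, -12.4, -0.07, 5], [-6.5, -9, -12.4, -0.12, 5], [-9.5, -13, -12.4, -0.18, 5]])

```text
time_s: 6.0
position: [0.4519, 0.0537, 0.1602]
eef_rot: [0.03, 1.0, -0.0, 0.002]
ft_force: [2.1, 0.9, -1.8]
opening: 0.0584
```

Emit:
arm_command(motion=[[-1.9, -2.6, 0, 0, 5], [-2, -2.9, 0, 0, 5], [-2, -2.9, 0, 0, 5], [-2, -2.9, 0, 0, 5], [-2, -2.9, 0, 0, 5]])

```text
time_s: 6.5
position: [0.4687, 0.0259, 0.1583]
eef_rot: [0.031, 1.0, 0.0, -0.0]
ft_force: [-0.7, 0.4, -1.4]
opening: 0.0583
```

```bash
cat >> h.py <<'E'
def inhand(tag,ztop_ahead=.0042):
    """rect of held plate in tool frame (mm) from depth, + far hole"""
    im,d,c,s=load(tag); P=cloud(c,d); Rm=R.from_quat(s['eef_rot']).as_matrix()
    Q=(P-s['position'])@Rm  # tool coords
    g=cv2.cvtColor(im,cv2.COLOR_RGB2GRAY).astype(float)
    m=(abs(Q[...,2]-ztop_ahead)<.006)&(abs(Q[...,1])<.028)&(Q[...,0]>-.01)&(Q[...,0]<.075)&(d>0)
    print('plate surf z tool med',np.median(Q[m][:,2])*1000)
    # far edge x via last in-plane pixel in columns, tool frame cast
    o,_=rays(c,[[0,0]])
    def cast(uv):
        o,dd=rays(c,uv); o=(o-s['position'])@Rm; dd=dd@Rm
        t=(ztop_ahead-o[2])/dd[:,2]; return (o+dd*t[:,None])*1000
    mm=m&(abs(Q[...,1])<.022)
    cols=np.where(mm.any(0))[0][3:-3]
    e=np.array([[u,np.where(mm[:,u])[0].min()-.5] for u in cols]); w=cast(e)
    k=np.polyfit(w[:,1],w[:,0],1); print('end edge x at y=0: %.2f  (exp 55) slope deg %.2f'%(k[1],np.degrees(np.arctan(k[0]))))
    # hole: dark blob near x=38
    guess=None
    H=cv2.medianBlur(g.astype(np.uint8),3)
    zone=(abs(Q[...,0]-.038)<.016)&(abs(Q[...,1])<.016)
    bx=np.where(zone)
    sub=H[bx[0].min():bx[0].max()+1,bx[1].min():bx[1].max()+1]
    t,b=cv2.threshold(sub,0,255,cv2.THRESH_BINARY_INV+cv2.THRESH_OTSU)
    ct,_=cv2.findContours(b,cv2.RETR_EXTERNAL,cv2.CHAIN_APPROX_NONE)
    k=max(ct,key=cv2.contourArea); q=k.reshape(-1,2)+[bx[1].min(),bx[0].min()]
    w=cast(q.astype(float)); (cx,cy),r=cv2.minEnclosingCircle(w[:,:2].astype(np.float32)); print('hole tool xy',round(cx,2),round(cy,2),'r',round(r,2))
E
python3 -c "
from h import *
go(.4645,.0172,.0555,176.4)
snap('wrist','w7')
inhand('w6');inhand('w7')
"
```

```text
t=6.5 pos [0.4687 0.0259 0.1583] yaw 176.43 tilt [-0.  0.] open 0.0583 F [-0.7  0.4 -1.4]
SHIFT cm [ 0.36 -0.9  10.28] turn rad 0.000
plate surf z tool med 5.514551727059617
end edge x at y=0: 55.83  (exp 55) slope deg -0.05
hole tool xy 39.14 -1.36 r 7.16
plate surf z tool med 5.541096654600994
end edge x at y=0: 56.06  (exp 55) slope deg 0.01
hole tool xy 58.43 -0.1 r 15.69
```

View pics/w7.png

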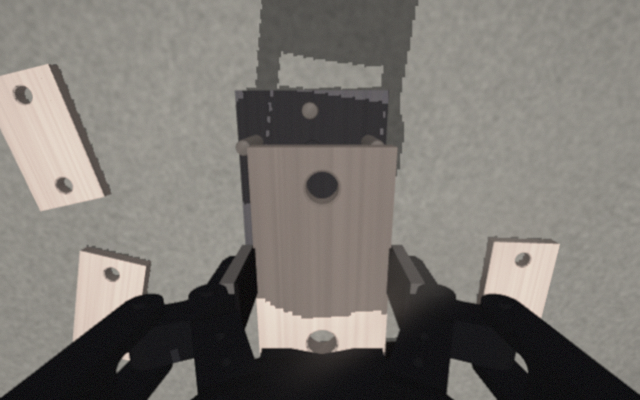

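```bash
python3 -c "
from h import *
inhand('w6',.0055)
im,d,c,s=load('w7');P=cloud(c,d)
m=((P[...,2]>.080)&(P[...,2]<.09)).astype(np.uint8)
n,l,st,ce=cv2.connectedComponentsWithStats(m)
for i in range(1,n):
    if st[i,4]>8 : print('post',ce[i].round(1),st[i,4],onplane(c,[ce[i]],.085).round(4),np.linalg.norm(P[int(ce[i][1]),int(ce[i][0])]-c['T'][:3,3]))
f=np.radians(-3.5)
for a,b in [(-44,-41),(-44,41),(-66,0)]:
  print('exp',.4645+(a*np.cos(f)-b*np.sin(f))/1000,.0172+(a*np.sin(f)+b*np.cos(f))/1000)
im,d,c,s=load('top0')
P=cloud(c,d)
m=((P[...,2]>.078)&(P[...,2]<.092)).astype(np.uint8)
n,l,st,ce=cv2.connectedComponentsWithStats(m)
for i in range(1,n):
    if st[i,4]>2 and 280<ce[i][0]<340: print('post top',ce[i].round(1),st[i,4],onplane(c,[ce[i]],.085).round(4))
"
```

```text
plate surf z tool med 5.519583283902167
end edge x at y=0: 55.83  (exp 55) slope deg 0.02
hole tool xy 38.84 -1.36 r 7.23
post [309.  110.8] 214 [[0.3992 0.0216 0.085 ]] 0.19924107813002917
post [242.1 147.2] 175 [[ 0.4178 -0.0204  0.085 ]] 0.20542183679157436
post [376.  142.5] 51 [[0.4201 0.0606 0.085 ]] 0.20334902539839156
exp 0.41807907874850875 -0.021037390995762836
exp 0.423085058990367 0.060809662474830245
exp 0.3986231033041568 0.021229203609300553
post top [289.7 136.1] 7 [[0.6659 0.0695 0.085 ]]
post top [314.5 136.2] 6 [[0.6645 0.0051 0.085 ]]
post top [310.6 186.6] 13 [[0.5313 0.0174 0.085 ]]
post top [294.3 194.5] 14 [[0.5118 0.0591 0.085 ]]
post top [326.4 195.6] 13 [[ 0.5073 -0.0222  0.085 ]]
post top [292.5 229.2] 13 [[0.4242 0.0645 0.085 ]]
post top [325.  230.5] 12 [[ 0.4191 -0.0167  0.085 ]]
post top [308.3 238.5] 14 [[0.4001 0.0253 0.085 ]]
post top [306.7 383.3] 47 [[0.0593 0.0344 0.085 ]]
```

```bash
python3 -c "
from h import *
go(.4654,.0189,.0555,176.4)
"
```

```text
t=6.5 pos [0.4688 0.0259 0.1583] yaw 176.43 tilt [-0.  0.] open 0.0583 F [ 0.1  0.3 -2.1]
SHIFT cm [ 0.3  -0.72 10.28] turn rad 0.000
```

Emit:
arm_command(motion=[[0.3, -0.7, 0, 0, 5], [0.3, -0.7, 2, 0, 5], [0.3, -0.7, 4.5, 0, 5], [0.3, -0.7, 5, 0, 5], [0.3, -0.7, 5, 0, 5]])

```text
time_s: 7.05
position: [0.4654, 0.0182, 0.1081]
eef_rot: [0.032, 0.999, 0.0, -0.001]
ft_force: [-1.1, 1.0, -1.9]
opening: 0.0584
```

```bash
python3 -c "
from h import *
snap('wrist','w8');snap('scene','s8')
go(.4654,.0189,.0555,176.4)
im,d,c,s=load('w8');P=cloud(c,d)
m=((P[...,2]>.078)&(P[...,2]<.088)).astype(np.uint8)
n,l,st,ce=cv2.connectedComponentsWithStats(m)
for i in range(1,n):
    if st[i,4]>8 : print('post',ce[i].round(1),st[i,4],onplane(c,[ce[i]],.085).round(4))
inhand('w8',.0055)
"
```

```text
t=7.2 pos [0.4662 0.0181 0.1092] yaw 176.36 tilt [ 0.001 -0.   ] open 0.0583 F [-0.1  0.8 -2.3]
SHIFT cm [0.09 0.08 5.37] turn rad -0.001
post [322.5 117.6] 381 [[0.399  0.0216 0.085 ]]
post [236.1 165.5] 383 [[ 0.4178 -0.0194  0.085 ]]
post [409.1 165.4] 387 [[0.4227 0.0599 0.085 ]]
post [251.  325.8] 184 [[ 0.5034 -0.023   0.085 ]]
post [393.  325.8] 137 [[0.5082 0.0522 0.085 ]]
plate surf z tool med 5.568682741201754
end edge x at y=0: 56.08  (exp 55) slope deg -0.02
hole tool xy -55.53 5.73 r 28.75
```

View pics/w8.png

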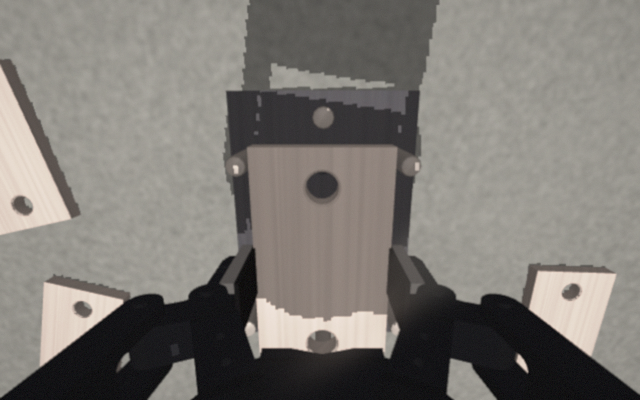

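The held plate is centred: hole at column 322, posts at 236 and 409 (mean 322.6), and the end-post gap is about 11 mm as expected. Lower it and release.

Emit:
arm_command(motion=[[0, 0, 2, 0, 5], [0, 0, 4, 0, 5], [0, 0, 5, 0, 5], [0, 0, 5.4, 0, 5], [0, 0, 5.4, 0, 5]])

```text
time_s: 7.65
position: [0.4662, 0.0181, 0.0551]
eef_rot: [0.032, 0.999, -0.0, 0.001]
ft_force: [-0.4, -0.0, -2.1]
opening: 0.0582
```

```bash
python3 -c "
from h import *
go(.4658,.0183,.0545,176.4)
"
```

```text
t=7.7 pos [0.4662 0.0181 0.0551] yaw 176.35 tilt [ 0.001 -0.   ] open 0.0582 F [-0.4 -0.  -2.1]
SHIFT cm [0.04 0.02 0.06] turn rad -0.001
```

Emit:
arm_command(motion=[[0, 0, 0.07, 0, 5], [0, 0, 0.07, 0, 5.8], [0, 0, 0.07, 0, 6.6], [0, 0, 0.07, 0, 7.0], [0, 0, 0.07, 0, 7.0]])

```text
time_s: 8.15
position: [0.4659, 0.0181, 0.0537]
eef_rot: [0.032, 0.999, -0.0, 0.0]
ft_force: [0.5, -0.2, 0.5]
opening: 0.0699
```

Emit:
arm_command(motion=[[0, 0, -2, 0, 7], [0, 0, -6, 0, 7], [0, 0, -11, 0, 7], [0, 0, -15, 0, 7], [0, 0, -15, 0, 7]])

```text
time_s: 8.65
position: [0.4677, 0.0179, 0.2085]
eef_rot: [0.032, 0.999, -0.001, 0.005]
ft_force: [-0.0, -0.5, -0.6]
opening: 0.0697
```

```bash
python3 -c "
from h import *
snap('wrist','w9')
go(.410,-.202,.25,188.8)
plates('w9',.04)
"
```

```text
t=8.7 pos [0.4666 0.018  0.2056] yaw 176.35 tilt [ 0.005 -0.001] open 0.0702 F [-0.  -0.3 -0.1]
SHIFT cm [  4.23 -22.32  -4.45] turn rad -0.217
px [322. 183.] rectc [465.9  16.6] mom [465.8  16.6] size [ 59.8 109.5] long ang 176.4 area 6438
```

View pics/w9.png

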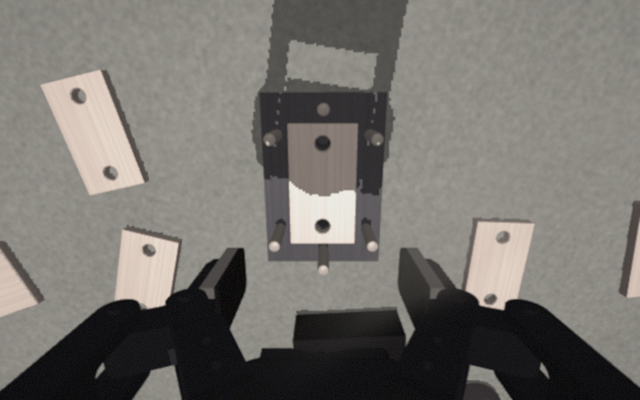

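Plate 1 sits square, centred between the posts with both holes dark over the bores at (322,143) and (322,226). Next is the plate at (0.410, −0.202).

Emit:
arm_command(motion=[[0.7, -3.7, 0, -0.04, 8], [1.6, -8.4, 0, -0.09, 8], [2.5, -13, 0, -0.14, 8], [3.4, -17.6, 0, -0.19, 8], [4.2, -22.2, 0, -0.217, 8]])

```text
time_s: 9.2
position: [0.4084, -0.202, 0.2022]
eef_rot: [-0.077, 0.997, 0.001, -0.001]
ft_force: [1.2, -0.3, 0.1]
opening: 0.0797
```

Emit:
arm_command(motion=[[0, 0, 2, 0, 8], [0, 0, 4, 0, 8], [0, 0, 4, 0, 8], [0, 0, 4, 0, 8], [0, 0, 4, 0, 8]])

```text
time_s: 9.7
position: [0.41, -0.2006, 0.1641]
eef_rot: [-0.077, 0.997, -0.0, 0.0]
ft_force: [-0.2, -0.4, -0.0]
opening: 0.0797
```

```bash
cat >> h.py <<'E'
def target(tag,near,z,yb=2.0):
    r=plates(tag); k=min(r,key=lambda q:np.hypot(q[0][0]-near[0],q[0][1]-near[1])); a=k[1]
    a=a if a>90 else a+180
    th=np.radians(a); ty=np.array([np.sin(th),-np.cos(th)])  # tool y in world
    p=np.array(k[0])+yb*ty
    print('target',p.round(1),'yaw',round(a,1)); go(p[0]/1000,p[1]/1000,z,a)
E
python3 -c "
from h import *
snap('wrist','w10')
target('w10',(410,-202),.035)
"
```

```text
px [320. 188.] rectc [ 410.1 -203.7] mom [ 410.4 -203.6] size [ 59.8 109.2] long ang 9.1 area 6386
px [496. 242.] rectc [434.4 -35.1] mom [436.3 -35.1] size [  8.5 106.4] long ang 176.4 area 644
px [127. 293.] rectc [ 543.2 -370.3] mom [ 540.  -372.7] size [37.9 80.7] long ang 105.9 area 2146
px [318. 325.] rectc [ 552.3 -183.9] mom [ 547.  -183.9] size [60.8 77. ] long ang 161.2 area 3845
target [ 410.1 -201.6] yaw 189.1
t=9.8 pos [ 0.41   -0.2007  0.1642] yaw -171.19 tilt [ 0.001 -0.001] open 0.0800 F [ 0.7  0.2 -0.3]
SHIFT cm [ 0.02 -0.08 12.92] turn rad -0.005
```

Emit:
arm_command(motion=[[0, -0.1, 4, -0.005, 7.2], [0, -0.1, 9, -0.005, 7.2], [0, -0.1, 12.5, -0.005, 7.2], [0, -0.1, 14, -0.005, 7.2], [0, -0.1, 15, -0.005, 7.2]])

```text
time_s: 10.25
position: [0.4098, -0.2015, 0.0127]
eef_rot: [-0.079, 0.997, 0.0, -0.0]
ft_force: [0.9, 0.7, -0.1]
opening: 0.0722
```

Emit:
arm_command(motion=[[0, 0, 0, 0, 7.0], [0, 0, 0, 0, 6.0], [0, 0, 0, 0, 5.0], [0, 0, 0, 0, 5.0], [0, 0, 0, 0, 5.0]])

```text
time_s: 10.75
position: [0.4104, -0.2021, 0.015]
eef_rot: [-0.079, 0.997, -0.001, 0.001]
ft_force: [-1.5, 1.0, 7.0]
opening: 0.0582
```

Emit:
arm_command(motion=[[0, 0, -2, 0, 5.0], [0, 0, -5, 0, 5.0], [0, 0, -10, 0, 5.0], [0, 0, -13, 0, 5.0], [0, 0, -13, 0, 5.0]])

```text
time_s: 11.25
position: [0.4114, -0.2028, 0.1481]
eef_rot: [-0.079, 0.997, -0.003, 0.003]
ft_force: [0.7, -0.7, -2.4]
opening: 0.0582
```

```bash
python3 -c "
from h import *
snap('wrist','w11')
inhand('w11',.0055)
go(.4658,.0183,.145,176.4)
"
```

```text
plate surf z tool med 5.878986528518332
end edge x at y=0: 55.71  (exp 55) slope deg 0.00
hole tool xy -33.02 2.42 r 59.15
t=11.3 pos [ 0.4105 -0.2021  0.1456] yaw -170.93 tilt [ 0.004 -0.003] open 0.0585 F [-0.   0.6 -2.5]
SHIFT cm [-8.94e+00  2.09e+01  1.00e-02] turn rad 0.221
```

Emit:
arm_command(motion=[[-1.5, 3.5, -0.5, 0.04, 5], [-3.3, 7.8, -1.5, 0.09, 5], [-5.1, 12.1, -1.5, 0.14, 5], [-6.9, 16.3, -1.5, 0.19, 5], [-8.6, 20.2, -1.5, 0.22, 5]])

```text
time_s: 11.8
position: [0.4624, 0.0135, 0.1575]
eef_rot: [0.032, 0.999, 0.0, -0.001]
ft_force: [0.9, -0.9, -1.9]
opening: 0.0584
```

Emit:
arm_command(motion=[[-0.3, 0.7, 0, 0, 5], [-0.3, 0.7, 0, 0, 5], [-0.3, 0.7, 0, 0, 5], [-0.3, 0.7, 0, 0, 5], [-0.3, 0.7, 0, 0, 5]])

```text
time_s: 12.3
position: [0.4662, 0.0171, 0.1584]
eef_rot: [0.032, 0.999, -0.0, -0.0]
ft_force: [-0.0, -0.2, -2.7]
opening: 0.0583
```

```bash
cat >> h.py <<'E'
def postsx(tag):
    im,d,c,s=load(tag);P=cloud(c,d);Rm=R.from_quat(s['eef_rot']).as_matrix()
    m=((P[...,2]>.078)&(P[...,2]<.088)).astype(np.uint8)
    n,l,st,ce=cv2.connectedComponentsWithStats(m)
    for i in range(1,n):
        if 8<st[i,4]<600 : print('post',ce[i].round(1),st[i,4],((onplane(c,[ce[i]],.085)-s['position'])@Rm*1000).round(1))
E
python3 -c "
from h import *
snap('wrist','w12')
inhand('w12',.0055)
go(.4655,.0183,.11,176.4)
postsx('w12');print('ref');postsx('w8')
"
```

```text
plate surf z tool med 5.872468015761212
end edge x at y=0: 55.46  (exp 55) slope deg 0.20
hole tool xy 38.44 -1.1 r 7.67
t=12.3 pos [0.4662 0.0173 0.1585] yaw 176.37 tilt [-0. -0.] open 0.0583 F [-0.3  0.4 -2.7]
SHIFT cm [0.08 0.1  4.85] turn rad -0.000
post [324.  114.1] 214 [[67.3  0.1 73.4]]
post [258.4 144.3] 26 [[ 49.6 -39.5  73.4]]
post [392.5 146.7] 51 [[48.2 41.7 73.4]]
ref
post [322.5 117.6] 381 [[66.4 -0.9 23.2]]
post [236.1 165.5] 383 [[ 45.1 -40.6  23.2]]
post [409.1 165.4] 387 [[45.2 39.  23.2]]
post [251.  325.8] 184 [[-40.6 -38.7  23. ]]
post [393.  325.8] 137 [[-40.6  36.7  23.1]]
```

Emit:
arm_command(motion=[[0.1, 0.1, 1, 0, 5], [0.1, 0.1, 4, 0, 5], [0.1, 0.1, 7, 0, 5], [0.1, 0.1, 9, 0, 5], [0.1, 0.1, 9.3, 0, 5]])

```text
time_s: 12.85
position: [0.4642, 0.0193, 0.0639]
eef_rot: [0.031, 1.0, 0.0, -0.002]
ft_force: [-11.2, 0.6, 23.0]
opening: 0.058
```

Emit:
arm_command(motion=[[0, 0, 0.08, 0, 5], [0, 0, 0.08, 0, 5], [0, 0, 0.08, 0, 6], [0, 0, 0.08, 0, 7], [0, 0, 0.08, 0, 7]])

```text
time_s: 13.35
position: [0.4656, 0.0191, 0.0649]
eef_rot: [0.031, 1.0, -0.0, 0.0]
ft_force: [-0.5, 0.2, -0.2]
opening: 0.0701
```

Emit:
arm_command(motion=[[0, 0, -2, 0, 7], [0, 0, -6, 0, 7], [0, 0, -11, 0, 7], [0, 0, -14, 0, 7], [0, 0, -14, 0, 7]])

```text
time_s: 13.85
position: [0.4671, 0.0189, 0.2088]
eef_rot: [0.031, 1.0, -0.001, 0.004]
ft_force: [-0.2, 0.5, -0.7]
opening: 0.0698
```

```bash
python3 -c "
from h import *
snap('wrist','w13')
go(.57,-.188,.17,161.2)
plates('w13',.05)
"
```

```text
t=13.9 pos [0.4661 0.0191 0.2063] yaw 176.46 tilt [ 0.004 -0.001] open 0.0701 F [-0.2 -1.  -0.2]
SHIFT cm [-11.64 -20.03   3.69] turn rad 0.266
px [322. 186.] rectc [465.9  17.6] mom [465.8  17.6] size [ 59.8 109. ] long ang 176.5 area 6425
```

View pics/w13.png

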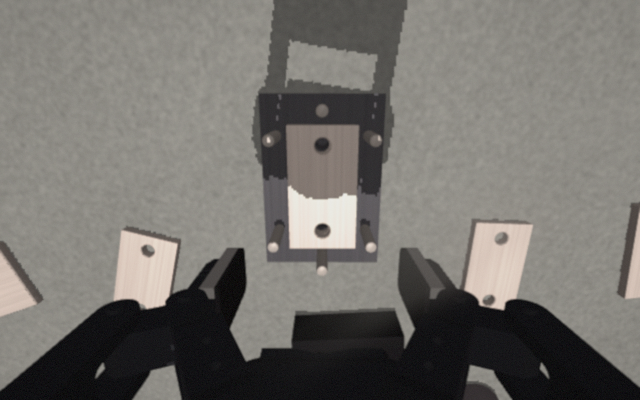

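Two plates are stacked within 1 mm of each other. Next is the plate at (0.570, −0.188).

Emit:
arm_command(motion=[[-2, -3.5, 0, 0.06, 7.5], [-4.5, -7.7, 0, 0.12, 7.5], [-7, -12, 0, 0.18, 7.5], [-9.4, -16.2, 0, 0.24, 7.5], [-11.6, -20, 1, 0.266, 7.5]])

```text
time_s: 14.4
position: [0.5695, -0.1898, 0.1939]
eef_rot: [0.164, 0.986, -0.0, 0.0]
ft_force: [0.2, -0.0, 0.1]
opening: 0.0749
```

Emit:
arm_command(motion=[[0, 0, 2, 0, 7.5], [0, 0, 2.7, 0, 7.5], [0, 0, 2.7, 0, 7.5], [0, 0, 2.7, 0, 7.5], [0, 0, 2.7, 0, 7.5]])

```text
time_s: 14.9
position: [0.5691, -0.1871, 0.1687]
eef_rot: [0.163, 0.987, -0.0, 0.001]
ft_force: [0.5, -0.2, -0.0]
opening: 0.0751
```

```bash
python3 -c "
from h import *
snap('wrist','w14')
target('w14',(570,-188),.015)
"
```

```text
px [321. 188.] rectc [ 570.7 -189.5] mom [ 570.7 -189.5] size [ 59.8 109.6] long ang 161.1 area 6429
px [538. 209.] rectc [666.6   5.8] mom [650.5  -9.2] size [67.8 73.1] long ang 179.6 area 540
px [144. 243.] rectc [ 565.8 -364. ] mom [ 565.9 -364.3] size [79.1 81.3] long ang 106.4 area 6238
target [ 571.3 -187.6] yaw 161.1
t=14.9 pos [ 0.5691 -0.1871  0.1687] yaw 161.26 tilt [ 0.001 -0.001] open 0.0749 F [0.  0.6 1.1]
SHIFT cm [-0.21  0.03 15.37] turn rad 0.002
```

Emit:
arm_command(motion=[[-0.2, 0, 4, 0, 7.2], [-0.2, 0, 9, 0, 7.2], [-0.2, 0, 13, 0, 7.2], [-0.2, 0, 14.6, 0, 7.2], [-0.2, 0, 15.3, 0, 7.2]])

```text
time_s: 15.45
position: [0.5702, -0.1877, 0.0134]
eef_rot: [0.163, 0.987, 0.0, -0.001]
ft_force: [0.0, 0.5, -0.3]
opening: 0.0719
```

Emit:
arm_command(motion=[[0, 0, 0, 0, 7.0], [0, 0, 0, 0, 6.0], [0, 0, 0, 0, 5.0], [0, 0, 0, 0, 5.0], [0, 0, 0, 0, 5.0]])

```text
time_s: 15.95
position: [0.5717, -0.1886, 0.0169]
eef_rot: [0.163, 0.987, -0.001, 0.002]
ft_force: [-1.0, 1.0, 6.9]
opening: 0.058
```

Emit:
arm_command(motion=[[0, 0, -2, 0, 5.0], [0, 0, -5, 0, 5.0], [0, 0, -10, 0, 5.0], [0, 0, -14, 0, 5.0], [0, 0, -14, 0, 5.0]])

```text
time_s: 16.45
position: [0.5729, -0.1893, 0.1617]
eef_rot: [0.163, 0.987, -0.002, 0.006]
ft_force: [0.1, -0.5, -1.5]
opening: 0.058
```

```bash
python3 -c "
from h import *
snap('wrist','w15')
inhand('w15',.0055)
go(.4657,.0184,.155,176.4)
"
```

```text
plate surf z tool med 7.719476011979737
end edge x at y=0: 56.12  (exp 55) slope deg -0.09
hole tool xy 58.59 -0.09 r 15.74
t=16.5 pos [ 0.5717 -0.1887  0.1582] yaw 161.23 tilt [ 0.006 -0.003] open 0.0581 F [ 0.7 -0.2 -2.8]
SHIFT cm [16.71 16.2   0.19] turn rad -0.265
```

Emit:
arm_command(motion=[[3, 2.9, -0.5, -0.05, 5], [6.3, 6.1, -1, -0.11, 5], [9.6, 9.3, -1, -0.17, 5], [12.9, 12.5, -1, -0.23, 5], [16.2, 15.7, -1, -0.265, 5]])

```text
time_s: 17.0
position: [0.4662, 0.0141, 0.1638]
eef_rot: [0.031, 1.0, 0.0, -0.001]
ft_force: [0.5, 0.8, -1.4]
opening: 0.058
```

Emit:
arm_command(motion=[[0.4, 0.4, 0, 0, 5], [0.4, 0.4, 0, 0, 5], [0.4, 0.4, 0, 0, 5], [0.4, 0.4, 0, 0, 5], [0.4, 0.4, 0, 0, 5]])

```text
time_s: 17.5
position: [0.4645, 0.016, 0.1645]
eef_rot: [0.032, 0.999, 0.0, -0.0]
ft_force: [0.4, 0.0, -1.4]
opening: 0.0578
```

```bash
python3 -c "
from h import *
snap('wrist','w16')
inhand('w16',.0075)
go(.4657,.0184,.0785,176.4)
"
```

```text
plate surf z tool med 7.68199715599367
end edge x at y=0: 56.27  (exp 55) slope deg -0.10
hole tool xy -32.42 3.53 r 52.57
t=17.6 pos [0.4644 0.0161 0.1645] yaw 176.33 tilt [-0.  0.] open 0.0580 F [-0.3 -0.6 -1.8]
SHIFT cm [-0.12  0.23  8.6 ] turn rad -0.001
```

View pics/w16.png

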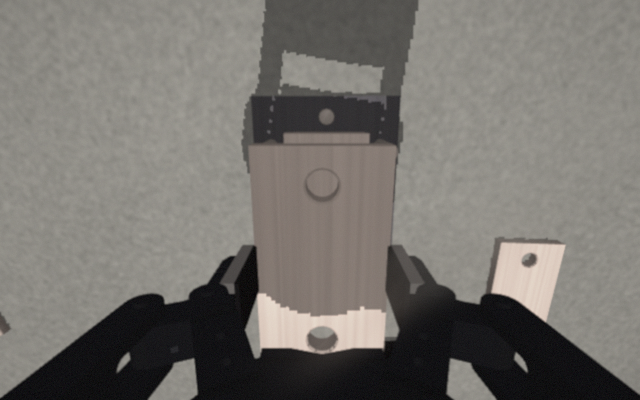

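Emit:
arm_command(motion=[[-0.15, 0.23, 2, 0, 5], [-0.15, 0.23, 5, 0, 5], [-0.15, 0.23, 7.6, 0, 5], [-0.15, 0.23, 8.4, 0, 5], [-0.15, 0.23, 8.6, 0, 5]])

```text
time_s: 18.05
position: [0.4657, 0.0188, 0.0783]
eef_rot: [0.032, 1.0, 0.0, -0.001]
ft_force: [-0.2, -0.7, -0.2]
opening: 0.058
```

Emit:
arm_command(motion=[[0, 0, 0, 0, 5], [0, 0, 0, 0, 5], [0, 0, 0, 0, 5], [0, 0, 0, 0, 5], [0, 0, 0, 0, 5]])

```text
time_s: 18.55
position: [0.4659, 0.019, 0.079]
eef_rot: [0.031, 1.0, -0.0, 0.0]
ft_force: [-0.8, 0.2, -1.9]
opening: 0.0581
```

```bash
python3 -c "
from h import *
go(.4657,.0184,.0778,176.4)
"
```

```text
t=18.6 pos [0.4659 0.019  0.079 ] yaw 176.40 tilt [ 0.001 -0.   ] open 0.0581 F [-0.8  0.2 -1.9]
SHIFT cm [ 0.02 -0.06  0.12] turn rad 0.000
```

Emit:
arm_command(motion=[[0, -0.05, 0.1, 0, 5], [0, -0.05, 0.2, 0, 5], [0, -0.05, 0.2, 0, 6], [0, -0.05, 0.2, 0, 7], [0, -0.05, 0.2, 0, 7]])

```text
time_s: 19.05
position: [0.4659, 0.0185, 0.0768]
eef_rot: [0.031, 1.0, -0.0, 0.0]
ft_force: [0.5, 0.1, -0.0]
opening: 0.0701
```

Emit:
arm_command(motion=[[0, 0, -2, 0, 7], [0, 0, -6, 0, 7], [0, 0, -11, 0, 7], [0, 0, -13, 0, 7], [0, 0, -13, 0, 7]])

```text
time_s: 19.55
position: [0.4669, 0.0183, 0.2096]
eef_rot: [0.031, 1.0, -0.001, 0.003]
ft_force: [-0.2, -0.5, -0.9]
opening: 0.0703
```

```bash
python3 -c "
from h import *
snap('wrist','w17')
go(.58,.203,.17,174.4)
plates('w17',.06);plates('w17')
"
```

```text
t=19.6 pos [0.4661 0.0185 0.2075] yaw 176.40 tilt [ 0.002 -0.001] open 0.0699 F [-0.4  0.5  0.1]
SHIFT cm [-10.2   19.13   3.77] turn rad 0.035
px [322. 188.] rectc [465.   17.1] mom [465.   17.1] size [ 59.8 109.2] long ang 176.4 area 6426
px [496. 261.] rectc [577.3 200.9] mom [571.9 202.4] size [ 62.9 104.9] long ang 174.4 area 5625
```

View pics/w17.png

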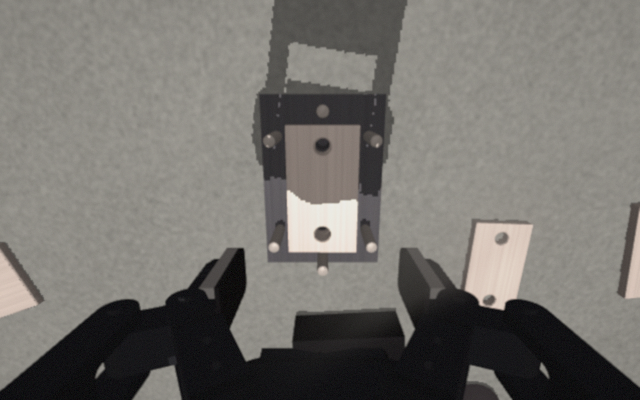

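Three plates are stacked: (465.9, 16.6), (465.9, 17.6) and (465.0, 17.1). Next is the one at (0.580, 0.203).

Emit:
arm_command(motion=[[-1.7, 3.2, 0, 0.01, 7.5], [-4, 7.5, 0, 0.02, 7.5], [-6.2, 11.8, 0, 0.035, 7.5], [-8.5, 16, 0, 0.035, 7.5], [-10.2, 19.1, 1, 0.035, 7.5]])

```text
time_s: 20.1
position: [0.5803, 0.2052, 0.1954]
eef_rot: [0.048, 0.999, 0.0, -0.0]
ft_force: [-0.6, -1.0, 1.0]
opening: 0.0749
```

Emit:
arm_command(motion=[[0, 0, 2, 0, 7.5], [0, 0, 2.8, 0, 7.5], [0, 0, 2.8, 0, 7.5], [0, 0, 2.8, 0, 7.5], [0, 0, 2.8, 0, 7.5]])

```text
time_s: 20.6
position: [0.5798, 0.2023, 0.1697]
eef_rot: [0.049, 0.999, 0.0, 0.001]
ft_force: [-0.3, -0.1, -0.2]
opening: 0.0752
```

```bash
python3 -c "
from h import *
snap('wrist','w18')
target('w18',(580,203),.0155)
"
```

```text
px [520. 155.] rectc [569.5 376.6] mom [569.5 376.8] size [ 62.2 110.5] long ang 3.0 area 6654
px [323. 188.] rectc [581.5 202. ] mom [581.4 202. ] size [ 59.8 108.8] long ang 174.4 area 6389
target [581.6 204. ] yaw 174.4
t=20.6 pos [0.5798 0.2023 0.1697] yaw 174.36 tilt [0.001 0.   ] open 0.0751 F [-0.7  0.2  0.9]
SHIFT cm [-0.15  0.17 15.42] turn rad -0.001
```

Emit:
arm_command(motion=[[-0.15, 0.15, 4, 0, 7.2], [-0.15, 0.15, 9, 0, 7.2], [-0.15, 0.15, 13, 0, 7.2], [-0.15, 0.15, 14.6, 0, 7.2], [-0.15, 0.15, 15.4, 0, 7.2]])

```text
time_s: 21.15
position: [0.5813, 0.2039, 0.0143]
eef_rot: [0.049, 0.999, -0.0, -0.0]
ft_force: [-0.3, 0.3, 0.8]
opening: 0.0722
```

Emit:
arm_command(motion=[[0, 0, 0, 0, 7.0], [0, 0, 0, 0, 6.0], [0, 0, 0, 0, 5.0], [0, 0, 0, 0, 5.0], [0, 0, 0, 0, 5.0]])

```text
time_s: 21.65
position: [0.5825, 0.2042, 0.0174]
eef_rot: [0.049, 0.999, 0.0, 0.002]
ft_force: [-0.8, -2.2, 5.2]
opening: 0.0582
```

Emit:
arm_command(motion=[[0, 0, -2, 0, 5.0], [0, 0, -5, 0, 5.0], [0, 0, -10, 0, 5.0], [0, 0, -15, 0, 5.0], [0, 0, -15, 0, 5.0]])

```text
time_s: 22.15
position: [0.5841, 0.2047, 0.1738]
eef_rot: [0.049, 0.999, 0.002, 0.007]
ft_force: [0.4, 0.0, -2.4]
opening: 0.0579
```

```bash
python3 -c "
from h import *
snap('wrist','w19')
inhand('w19',.0075)
go(.4659,.0184,.17,176.4)
"
```

```text
plate surf z tool med 8.242716004543745
end edge x at y=0: 56.21  (exp 55) slope deg 0.08
hole tool xy 58.9 0.11 r 16.02
t=22.2 pos [0.5827 0.2044 0.1696] yaw 174.41 tilt [0.009 0.001] open 0.0579 F [ 0.2  0.1 -3.1]
SHIFT cm [  9.81 -19.65  -0.17] turn rad -0.035
```

Emit:
arm_command(motion=[[1.6, -3.2, 0, -0.01, 5], [3.7, -7.4, 0, -0.02, 5], [5.8, -11.6, 0, -0.035, 5], [7.9, -15.8, 0, -0.035, 5], [9.6, -19.2, 0, -0.035, 5]])

```text
time_s: 22.7
position: [0.4649, 0.021, 0.1641]
eef_rot: [0.032, 1.0, 0.0, -0.001]
ft_force: [0.4, -0.2, -1.9]
opening: 0.0578
```

Emit:
arm_command(motion=[[0.2, -0.4, 0, 0, 5], [0.2, -0.4, 0, 0, 5], [0.2, -0.4, 0, 0, 5], [0.2, -0.4, 0, 0, 5], [0.2, -0.4, 0, 0, 5]])

```text
time_s: 23.2
position: [0.4649, 0.0192, 0.1645]
eef_rot: [0.031, 1.0, 0.0, -0.0]
ft_force: [0.8, -0.3, -2.6]
opening: 0.0579
```

```bash
python3 -c "
from h import *
snap('wrist','w20')
inhand('w20',.0075)
go(.4659,.0184,.0895,176.4)
"
```

```text
plate surf z tool med 8.216958292124055
end edge x at y=0: 56.26  (exp 55) slope deg 0.02
hole tool xy 39.29 -1.27 r 7.45
t=23.2 pos [0.4648 0.0191 0.1645] yaw 176.46 tilt [-0.  0.] open 0.0582 F [-0.1  0.5 -2.3]
SHIFT cm [-0.11 -0.06  7.5 ] turn rad 0.001
```

Emit:
arm_command(motion=[[-0.12, -0.06, 2, 0, 5], [-0.12, -0.06, 5, 0, 5], [-0.12, -0.06, 6.6, 0, 5], [-0.12, -0.06, 7.2, 0, 5], [-0.12, -0.06, 7.4, 0, 5]])

```text
time_s: 23.75
position: [0.4659, 0.018, 0.0905]
eef_rot: [0.031, 1.0, 0.0, -0.0]
ft_force: [0.3, 0.4, -1.9]
opening: 0.0578
```

Emit:
arm_command(motion=[[0, 0, 0, 0, 5], [0, 0, 0, 0, 5], [0, 0, 0.1, 0, 5], [0, 0, 0.1, 0, 5], [0, 0, 0.1, 0, 5]])

```text
time_s: 24.25
position: [0.4659, 0.0178, 0.0899]
eef_rot: [0.031, 1.0, -0.0, 0.0]
ft_force: [-0.5, 0.1, -2.0]
opening: 0.0578
```

```bash
python3 -c "
from h import *
go(.4659,.0184,.088,176.4)
"
```

```text
t=24.2 pos [0.4659 0.0178 0.0899] yaw 176.40 tilt [ 0. -0.] open 0.0578 F [-0.5  0.1 -2. ]
SHIFT cm [0.   0.06 0.19] turn rad 0.000
```

Emit:
arm_command(motion=[[0, 0.05, 0.1, 0, 5], [0, 0.05, 0.2, 0, 5], [0, 0.05, 0.25, 0, 6], [0, 0.05, 0.25, 0, 7], [0, 0.05, 0.25, 0, 7]])

```text
time_s: 24.75
position: [0.466, 0.0183, 0.0874]
eef_rot: [0.031, 1.0, -0.0, 0.0]
ft_force: [-0.2, -0.4, -0.3]
opening: 0.0704
```

Emit:
arm_command(motion=[[0, 0, -2, 0, 7], [0, 0, -6, 0, 7], [0, 0, -11, 0, 7], [0, 0, -12, 0, 7], [0, 0, -12, 0, 7]])

```text
time_s: 25.25
position: [0.4665, 0.0182, 0.2086]
eef_rot: [0.031, 1.0, -0.0, 0.002]
ft_force: [1.0, 0.2, -0.3]
opening: 0.07
```

```bash
python3 -c "
from h import *
snap('wrist','w21')
go(.57,.378,.17,183)
plates('w21',.07);plates('w21')
"
```

```text
t=25.3 pos [0.4657 0.0184 0.2069] yaw 176.40 tilt [ 0. -0.] open 0.0698 F [-0.4 -0.4 -0.8]
SHIFT cm [-8.15 36.55  3.69] turn rad -0.115
px [322. 192.] rectc [464.9  17. ] mom [464.9  17. ] size [ 59.8 108.6] long ang 176.4 area 6403
```

View pics/w21.png

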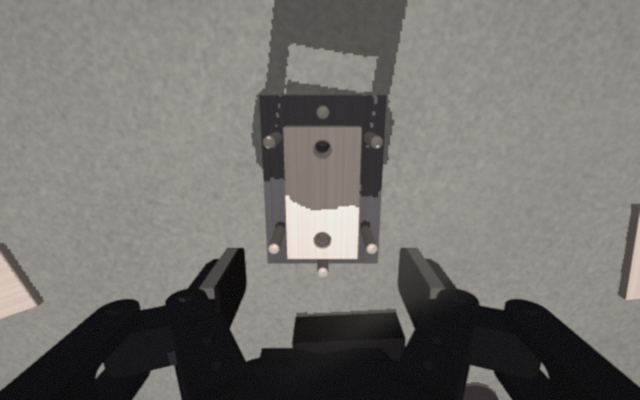

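Four are stacked and aligned. Now the last plate, at (0.570, 0.378).

Emit:
arm_command(motion=[[-0.9, 4, 0, -0.02, 7.5], [-1.9, 8.5, 0, -0.04, 7.5], [-2.9, 13, 0, -0.06, 7.5], [-3.9, 17.5, 0, -0.08, 7.5], [-5, 22, 0, -0.1, 7.5]])

```text
time_s: 25.8
position: [0.5291, 0.2365, 0.2048]
eef_rot: [-0.019, 1.0, -0.0, -0.002]
ft_force: [0.8, -0.5, 0.5]
opening: 0.0749
```

Emit:
arm_command(motion=[[-1.5, 4.6, 0, -0.015, 7.5], [-2.5, 9, 1, -0.015, 7.5], [-3.5, 13, 3, -0.015, 7.5], [-3.7, 14.3, 3.6, -0.015, 7.5], [-3.7, 14.3, 3.6, -0.015, 7.5]])

```text
time_s: 26.3
position: [0.56, 0.3799, 0.1673]
eef_rot: [-0.027, 1.0, -0.001, -0.003]
ft_force: [-1.0, -0.5, -0.3]
opening: 0.0753
```

Emit:
arm_command(motion=[[0, 0, 0, 0, 7.5], [0, 0, 0, 0, 7.5], [0, 0, 0, 0, 7.5], [0, 0, 0, 0, 7.5], [0, 0, 0, 0, 7.5]])

```text
time_s: 26.8
position: [0.5614, 0.3786, 0.1717]
eef_rot: [-0.026, 1.0, 0.0, 0.0]
ft_force: [-0.5, 0.4, -0.6]
opening: 0.0749
```

```bash
python3 -c "
from h import *
snap('wrist','w22')
target('w22',(570,378),.0155)
"
```

```text
px [322. 195.] rectc [569.8 378.1] mom [569.7 378.1] size [ 59.8 109. ] long ang 2.9 area 6398
target [569.6 380.1] yaw 182.9
t=26.9 pos [0.5613 0.3788 0.1715] yaw -177.03 tilt [0. 0.] open 0.0751 F [-0.3  0.5  1.6]
SHIFT cm [-0.83  0.09 15.6 ] turn rad 0.000
```

Emit:
arm_command(motion=[[-0.83, 0.1, 4, 0, 7.2], [-0.83, 0.1, 9, 0, 7.2], [-0.83, 0.1, 13, 0, 7.2], [-0.83, 0.1, 14.8, 0, 7.2], [-0.83, 0.1, 15.6, 0, 7.2]])

```text
time_s: 27.35
position: [0.5686, 0.38, 0.0129]
eef_rot: [-0.026, 1.0, -0.001, -0.002]
ft_force: [-0.4, -0.6, -1.0]
opening: 0.0716
```

Emit:
arm_command(motion=[[0, 0, 0, 0, 7.0], [0, 0, 0, 0, 6.0], [0, 0, 0, 0, 5.0], [0, 0, 0, 0, 5.0], [0, 0, 0, 0, 5.0]])

```text
time_s: 27.85
position: [0.5704, 0.3809, 0.0175]
eef_rot: [-0.026, 1.0, 0.001, 0.002]
ft_force: [-0.4, -0.7, 7.0]
opening: 0.0582
```

Emit:
arm_command(motion=[[0, 0, -2, 0, 5.0], [0, 0, -5, 0, 5.0], [0, 0, -10, 0, 5.0], [0, 0, -15.5, 0, 5.0], [0, 0, -15.5, 0, 5.0]])

```text
time_s: 28.35
position: [0.5715, 0.3815, 0.1785]
eef_rot: [-0.026, 1.0, 0.002, 0.006]
ft_force: [0.6, 0.3, -2.1]
opening: 0.0578
```

```bash
python3 -c "
from h import *
snap('wrist','w23')
inhand('w23',.0075)
go(.4659,.0184,.17,176.4)
"
```

```text
plate surf z tool med 8.323862743087052
end edge x at y=0: 56.00  (exp 55) slope deg 0.02
hole tool xy -50.75 -9.98 r 33.25
t=28.4 pos [0.5707 0.3811 0.1754] yaw -177.00 tilt [0.008 0.003] open 0.0576 F [ 0.7  0.2 -2.8]
SHIFT cm [ 12.37 -35.68   0.34] turn rad 0.115
```

Emit:
arm_command(motion=[[1.3, -3.7, 0, 0.02, 5], [2.9, -8.2, 0, 0.04, 5], [4.4, -12.7, 0, 0.06, 5], [6, -17.2, 0, 0.08, 5], [7.5, -21.7, 0, 0.1, 5]])

```text
time_s: 28.9
position: [0.5042, 0.1582, 0.1689]
eef_rot: [0.024, 1.0, -0.0, -0.001]
ft_force: [1.4, -0.7, -2.4]
opening: 0.0581
```

Emit:
arm_command(motion=[[1.4, -4.5, 0, 0.015, 5], [2.9, -9, 0, 0.015, 5], [4.2, -12.8, 0, 0.015, 5], [4.7, -14.2, 0, 0.015, 5], [4.7, -14.2, 0, 0.015, 5]])

```text
time_s: 29.4
position: [0.451, 0.0189, 0.1694]
eef_rot: [0.033, 0.999, 0.0, -0.001]
ft_force: [-0.5, 0.3, -3.0]
opening: 0.0582
```

Emit:
arm_command(motion=[[0, 0, 0, 0, 5], [0, 0, 0, 0, 5], [0, 0, 0, 0, 5], [0, 0, 0, 0, 5], [0, 0, 0, 0, 5]])

```text
time_s: 29.9
position: [0.4522, 0.0206, 0.1701]
eef_rot: [0.031, 1.0, 0.0, -0.0]
ft_force: [0.7, 0.2, -2.2]
opening: 0.0578
```

```bash
python3 -c "
from h import *
snap('wrist','w24')
inhand('w24',.0075)
go(.4658,.0184,.1000,176.4)
"
```

```text
plate surf z tool med 8.288051649112859
end edge x at y=0: 55.86  (exp 55) slope deg 0.02
hole tool xy 58.75 7.4 r 8.39
t=29.9 pos [0.4522 0.0205 0.1702] yaw 176.43 tilt [-0.  0.] open 0.0578 F [-0.1  0.3 -2.7]
SHIFT cm [-1.37 -0.13  7.02] turn rad 0.001
```

Emit:
arm_command(motion=[[-1.37, -0.13, 0.5, 0, 5], [-1.37, -0.13, 3.5, 0, 5], [-1.37, -0.13, 6, 0, 5], [-1.37, -0.13, 6.9, 0, 5], [-1.37, -0.13, 7.0, 0, 5]])

```text
time_s: 30.45
position: [0.4654, 0.0182, 0.0997]
eef_rot: [0.031, 1.0, 0.0, -0.001]
ft_force: [0.2, -0.2, -1.9]
opening: 0.0582
```

Emit:
arm_command(motion=[[0, 0, 0, 0, 5], [0, 0, 0, 0, 5], [0, 0, 0.1, 0, 5], [0, 0, 0.1, 0, 5], [0, 0, 0.1, 0, 5]])

```text
time_s: 30.95
position: [0.4658, 0.0181, 0.0995]
eef_rot: [0.031, 1.0, -0.0, 0.0]
ft_force: [-0.1, 0.8, -2.7]
opening: 0.0582
```

```bash
python3 -c "
from h import *
go(.4658,.0184,.098,176.4)
"
```

```text
t=30.9 pos [0.4658 0.0181 0.0995] yaw 176.40 tilt [ 0. -0.] open 0.0582 F [-0.1  0.8 -2.7]
SHIFT cm [0.   0.03 0.15] turn rad 0.000
```

Emit:
arm_command(motion=[[0, 0, 0.1, 0, 5], [0, 0, 0.2, 0, 5], [0, 0, 0.2, 0, 6], [0, 0, 0.2, 0, 7], [0, 0, 0.2, 0, 7]])

```text
time_s: 31.45
position: [0.4659, 0.0181, 0.0974]
eef_rot: [0.031, 1.0, -0.0, 0.0]
ft_force: [-0.6, -0.2, 0.6]
opening: 0.07
```

Emit:
arm_command(motion=[[0, 0, -2, 0, 7], [0, 0, -6, 0, 7], [0, 0, -11, 0, 7], [0, 0, -14, 0, 7], [0, 0, -14, 0, 7]])

```text
time_s: 31.95
position: [0.4672, 0.0179, 0.2413]
eef_rot: [0.031, 1.0, -0.001, 0.004]
ft_force: [0.8, -0.4, -1.3]
opening: 0.0702
```

Emit:
arm_command(motion=[[0, 0, 0, 0, 7], [0, 0, 0, 0, 7], [0, 0, 0, 0, 7], [0, 0, 0, 0, 7], [0, 0, 0, 0, 7]])

```text
time_s: 32.45
position: [0.4656, 0.0181, 0.2368]
eef_rot: [0.031, 1.0, 0.0, -0.0]
ft_force: [-0.5, -0.7, 1.3]
opening: 0.0701
```

```bash
python3 -c "
from h import *
snap('wrist','w25');snap('scene','s25');snap('top','t25')
go(.664,.034,.29,180)
plates('w25',.08)
im,d,c,s=load('w25')
cv2.imwrite('pics/w25c.png',cv2.resize(im[80:290,240:400,::-1],(457,600),interpolation=cv2.INTER_CUBIC))
"
```

```text
t=32.6 pos [0.4657 0.0181 0.2371] yaw 176.40 tilt [-0.  0.] open 0.0699 F [-0.3  0.2 -0.2]
SHIFT cm [-19.69   2.83  -5.3 ] turn rad -0.063
px [321. 189.] rectc [465.1  16.7] mom [465.1  16.7] size [ 59.8 108.5] long ang 176.4 area 6363
```

View pics/w25c.png

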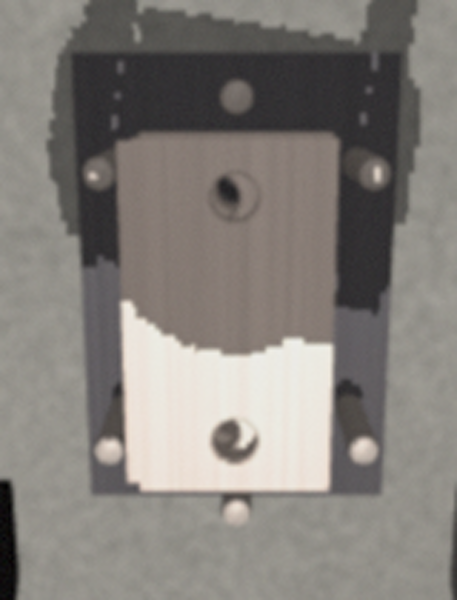

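View pics/s25.png

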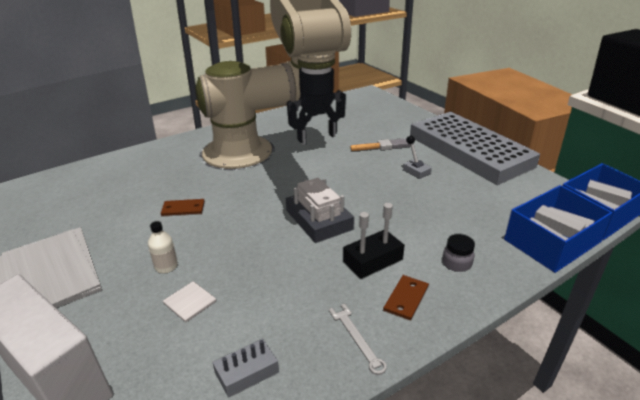

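All five plates are on the fixture, square, with holes aligned (top plate at 465.1, 16.7, yaw 176.4). Nothing else has moved. Now the pins.

Emit:
arm_command(motion=[[-4, 0.5, -2, -0.02, 5], [-8.5, 1.2, -4, -0.04, 5], [-13, 1.8, -5.5, -0.06, 5], [-17, 2.4, -5.8, -0.063, 5], [-19.7, 2.8, -5.8, -0.063, 5]])

```text
time_s: 33.1
position: [0.6661, 0.0339, 0.2951]
eef_rot: [-0.0, 1.0, -0.0, 0.0]
ft_force: [-0.3, -0.6, -0.3]
opening: 0.0499
```

Emit:
arm_command(motion=[[0, 0, 0, 0, 5], [0, 0, 0, 0, 5], [0, 0, 0, 0, 5], [0, 0, 0, 0, 5], [0, 0, 0, 0, 5]])

```text
time_s: 33.6
position: [0.6636, 0.0336, 0.2959]
eef_rot: [-0.0, 1.0, -0.0, 0.0]
ft_force: [-0.4, -0.7, -0.0]
opening: 0.05
```

```bash
cat >> h.py <<'E'
def pins(tag,lo=.132,hi=.152,ztop=.143):
    im,d,c,s=load(tag);P=cloud(c,d)
    m=((P[...,2]>lo)&(P[...,2]<hi)).astype(np.uint8)
    n,l,st,ce=cv2.connectedComponentsWithStats(m)
    for i in range(1,n):
        if st[i,4]>60: 
            ct,_=cv2.findContours((l==i).astype(np.uint8),cv2.RETR_EXTERNAL,cv2.CHAIN_APPROX_NONE)
            w=onplane(c,ct[0].reshape(-1,2).astype(float),ztop)*1000
            (x,y),r=cv2.minEnclosingCircle(w[:,:2].astype(np.float32))
            print('pin',ce[i].round(1),st[i,4],'bbox',st[i,:4],'xy',round(x,1),round(y,1),'r',round(r,1), 'zmed',np.median(P[l==i][:,2]).round(4))
E
python3 -c "
from h import *
snap('wrist','w26')
go(.664,.034,.29,180)
pins('w26',.138,.15)
"
```

```text
t=33.6 pos [0.6637 0.0337 0.2959] yaw -179.99 tilt [ 0.001 -0.   ] open 0.0503 F [-0.1 -0.1 -0.1]
SHIFT cm [-0.03  0.03  0.59] turn rad 0.000
pin [287.6 195.4] 378 bbox [277 185  22  22] xy 667.0 2.1 r 10.0 zmed 0.142
pin [358.9 196. ] 375 bbox [348 185  23  22] xy 667.3 65.5 r 10.0 zmed 0.142
```

View pics/w26.png

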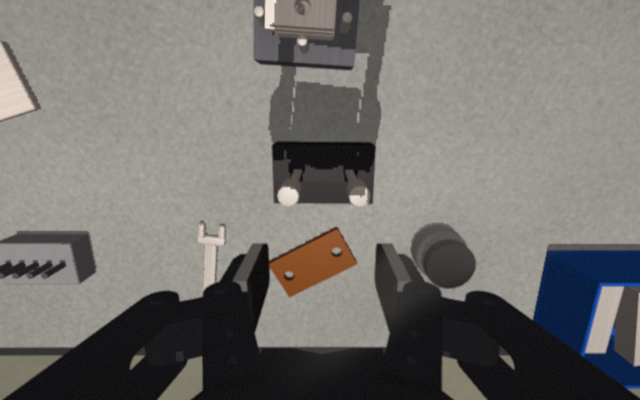

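Pins are at (287,195) → (667.0, 2.1) mm and (359,196) → (667.3, 65.5) mm, with a measured radius of 10 mm as specified and a spacing of 63.4 mm. I take the one at y≈2 first, for the far bore.

```bash
python3 -c "
from h import *
go(.667,.0041,.128,180)
"
```

```text
t=33.6 pos [0.6637 0.0337 0.2959] yaw -179.99 tilt [ 0.001 -0.   ] open 0.0503 F [-0.1 -0.1 -0.1]
SHIFT cm [-0.32 -2.96 16.79] turn rad 0.000
```

Emit:
arm_command(motion=[[-0.3, -1.5, 0, 0, 4.5], [-0.3, -2.95, 2, 0, 4.5], [-0.3, -2.95, 6, 0, 4.5], [-0.3, -2.95, 9.5, 0, 4.5], [-0.3, -2.95, 9.5, 0, 4.5]])

```text
time_s: 34.15
position: [0.6653, 0.0033, 0.1953]
eef_rot: [0.0, 1.0, 0.001, -0.005]
ft_force: [0.3, -0.2, -0.2]
opening: 0.0449
```

Emit:
arm_command(motion=[[0, 0, 0, 0, 4.5], [0, 0, 0, 0, 4.5], [0, 0, 0, 0, 4.5], [0, 0, 0, 0, 4.5], [0, 0, 0, 0, 4.5]])

```text
time_s: 34.65
position: [0.6673, 0.0042, 0.2009]
eef_rot: [-0.0, 1.0, -0.0, 0.0]
ft_force: [0.3, 1.0, -0.3]
opening: 0.0449
```

```bash
python3 -c "
from h import *
snap('wrist','w27')
go(.667,.0041,.128,180)
pins('w27',.138,.15)
"
```

```text
t=34.7 pos [0.6672 0.0042 0.2007] yaw -179.98 tilt [ 0.001 -0.   ] open 0.0450 F [-0.2 -0.6  0. ]
SHIFT cm [ 0.02 -0.01  7.27] turn rad 0.000
pin [319.9 229.2] 800 bbox [304 213  33  33] xy 666.5 1.9 r 10.2 zmed 0.142
pin [424.5 230.1] 813 bbox [408 214  34  33] xy 667.2 64.6 r 10.4 zmed 0.142
```

View pics/w27.png

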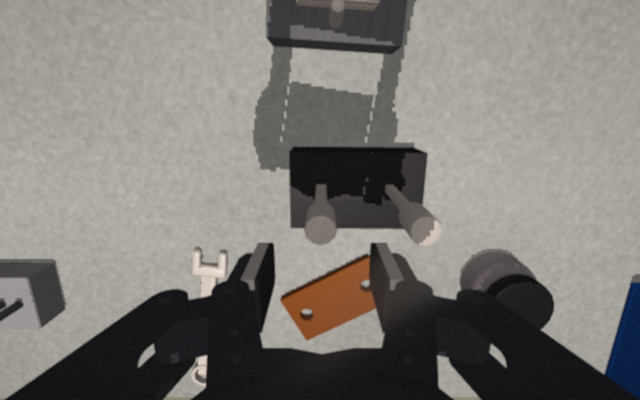

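Emit:
arm_command(motion=[[0.03, -0.05, 2, 0, 4.5], [0.03, -0.05, 5, 0, 4.5], [0.03, -0.05, 6.8, 0, 4.5], [0.03, -0.05, 7.25, 0, 4.5], [0.03, -0.05, 7.25, 0, 4.5]])

```text
time_s: 35.2
position: [0.6668, 0.0037, 0.1278]
eef_rot: [-0.0, 1.0, 0.0, -0.0]
ft_force: [-0.4, -0.9, 0.3]
opening: 0.0448
```

Emit:
arm_command(motion=[[0, 0, 0, 0, 3.5], [0, 0, 0, 0, 2.5], [0, 0, 0, 0, 1.5], [0, 0, 0, 0, 1.5], [0, 0, 0, 0, 1.5]], newtons=60)

```text
time_s: 35.7
position: [0.6673, 0.0036, 0.129]
eef_rot: [-0.0, 1.0, -0.0, 0.001]
ft_force: [-0.6, -0.1, 6.3]
opening: 0.0182
```

```bash
python3 -c "
from h import *
snap('wrist','w28')
go(.667,.0041,.128,180)
"
```

```text
t=35.8 pos [0.6673 0.0036 0.129 ] yaw -179.99 tilt [ 0.002 -0.   ] open 0.0184 F [-0.   0.3  5.8]
SHIFT cm [0.03 0.05 0.1 ] turn rad 0.000
```

View pics/w28.png

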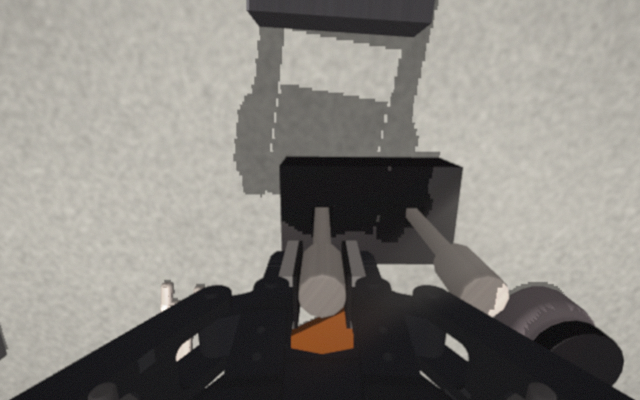

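Emit:
arm_command(motion=[[0, 0, -1.5, 0, 1.5], [0, 0, -5, 0, 1.5], [0, 0, -9.5, 0, 1.5], [0, 0, -12, 0, 1.5], [0, 0, -12.5, 0, 1.5]])

```text
time_s: 36.25
position: [0.6675, 0.0037, 0.2571]
eef_rot: [-0.0, 1.0, -0.001, 0.003]
ft_force: [0.6, -0.5, -1.5]
opening: 0.0188
```

Emit:
arm_command(motion=[[0, 0, 0, 0, 1.5], [0, 0, 0, 0, 1.5], [0, 0, 0, 0, 1.5], [0, 0, 0, 0, 1.5], [0, 0, 0, 0, 1.5]])

```text
time_s: 36.75
position: [0.6667, 0.0037, 0.2521]
eef_rot: [-0.0, 1.0, 0.0, -0.001]
ft_force: [-0.4, 0.7, -1.4]
opening: 0.0186
```

```bash
python3 -c "
from h import *
snap('wrist','w29')
go(.5034,.0160,.25,176.4)
"
```

```text
t=36.8 pos [0.6667 0.0037 0.2523] yaw -179.99 tilt [-0.001  0.   ] open 0.0181 F [ 0.2 -0.6 -1.5]
SHIFT cm [16.33  1.23  0.24] turn rad 0.063
```

View pics/w29.png

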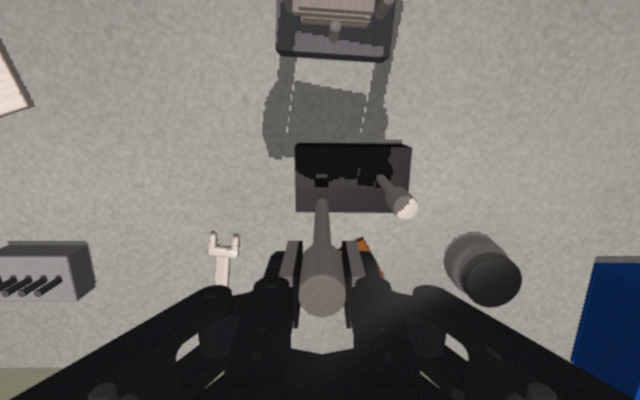

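The pin is lifted, with its foot visible at (322,202). Move it over the far bore.

Emit:
arm_command(motion=[[3, 0.2, 0, 0.02, 1.5], [7, 0.5, 0, 0.04, 1.5], [11.5, 0.9, 0, 0.063, 1.5], [15, 1.2, 0, 0.063, 1.5], [16.3, 1.2, 0, 0.063, 1.5]])

```text
time_s: 37.3
position: [0.5013, 0.0162, 0.2531]
eef_rot: [0.031, 1.0, -0.0, -0.0]
ft_force: [0.1, -0.1, -1.3]
opening: 0.0185
```

Emit:
arm_command(motion=[[0, 0, 0, 0, 1.5], [0, 0, 0, 0, 1.5], [0, 0, 0, 0, 1.5], [0, 0, 0, 0, 1.5], [0, 0, 0, 0, 1.5]])

```text
time_s: 37.8
position: [0.5042, 0.0156, 0.2524]
eef_rot: [0.031, 1.0, 0.0, -0.0]
ft_force: [-0.3, -0.4, -1.3]
opening: 0.0185
```

```bash
python3 -c "
from h import *
go(.5034,.0160,.22,176.4)
"
```

```text
t=37.8 pos [0.5042 0.0156 0.2524] yaw 176.40 tilt [-0.  0.] open 0.0185 F [-0.3 -0.4 -1.3]
SHIFT cm [0.08 0.03 3.24] turn rad 0.000
```

Emit:
arm_command(motion=[[0.08, 0.03, 1.5, 0, 1.5], [0.08, 0.03, 3, 0, 1.5], [0.08, 0.03, 3.5, 0, 1.5], [0.08, 0.03, 3.5, 0, 1.5], [0.08, 0.03, 3.5, 0, 1.5]])

```text
time_s: 38.3
position: [0.5034, 0.016, 0.2183]
eef_rot: [0.031, 1.0, -0.0, 0.0]
ft_force: [0.3, 0.4, -1.1]
opening: 0.018
```

```bash
python3 -c "
from h import *
im,d,c=snap('wrist','w30')
go(.5034,.0160,.22,176.4)
cv2.imwrite('pics/w30c.png',cv2.resize(im[80:290,220:420,::-1],(571,600),interpolation=cv2.INTER_CUBIC))
"
```

```text
t=38.4 pos [0.5034 0.0159 0.2184] yaw 176.40 tilt [ 0.001 -0.   ] open 0.0184 F [-0.2 -0.9 -1.2]
SHIFT cm [-0.    0.01 -0.16] turn rad 0.000
```

View pics/w30c.png

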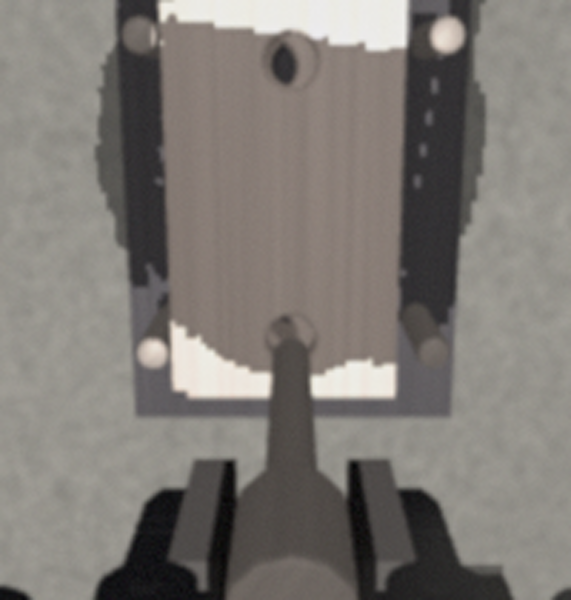

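```bash
python3 - <<'E'
from h import *
im,d,c,s=load('w30')
Rm=R.from_quat(s['eef_rot']).as_matrix()
cr=cv2.resize(im[170:235,290:355,::-1],(600,600),interpolation=cv2.INTER_CUBIC); cv2.imwrite('pics/w30d.png',cr)
def t(u,v,z): return ((onplane(c,[[u,v]],z)[0]-s['position'])@Rm*1000).round(2)
print('hole near',t(322.2,197.6,.09)); print('hole far',t(220+291/2.857,80+62/2.857,.09))
for v in (198,199,200): print('foot edge',v,t(321.8,v,.0994))
P=cloud(c,d);Q=(P-s['position'])@Rm*1000
for v in range(196,206): print(v,Q[v,319:325:2].round(0).tolist())
E
```

```text
hole near [  1.33  -0.85 128.31]
hole far [ 75.47  -1.16 128.25]
foot edge 198 [  3.55  -1.17 118.9 ]
foot edge 199 [  2.74  -1.17 118.9 ]
foot edge 200 [  1.93  -1.17 118.9 ]
196 [[-6.0, -4.0, 163.0], [-7.0, -2.0, 166.0], [-2.0, -0.0, 148.0]]
197 [[-6.0, -4.0, 159.0], [-7.0, -2.0, 161.0], [-2.0, -0.0, 144.0]]
198 [[-6.0, -4.0, 154.0], [-6.0, -2.0, 155.0], [-3.0, -0.0, 141.0]]
199 [[4.0, -3.0, 115.0], [4.0, -2.0, 115.0], [4.0, -0.0, 114.0]]
200 [[4.0, -3.0, 112.0], [4.0, -2.0, 111.0], [4.0, -0.0, 113.0]]
201 [[4.0, -3.0, 107.0], [4.0, -2.0, 108.0], [4.0, -0.0, 109.0]]
202 [[4.0, -3.0, 107.0], [4.0, -2.0, 105.0], [4.0, -0.0, 106.0]]
203 [[4.0, -3.0, 105.0], [4.0, -2.0, 102.0], [4.0, -0.0, 103.0]]
204 [[4.0, -3.0, 102.0], [4.0, -2.0, 99.0], [4.0, -0.0, 100.0]]
205 [[4.0, -3.0, 99.0], [4.0, -2.0, 97.0], [4.0, -0.0, 99.0]]
```

View pics/w30d.png

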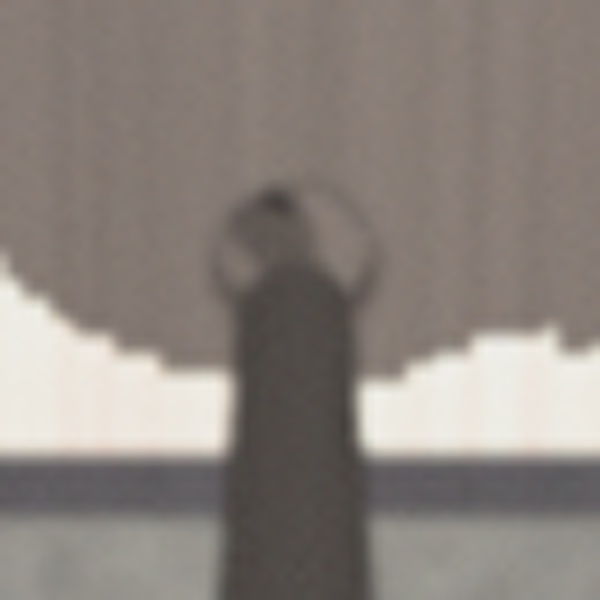

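Emit:
arm_command(motion=[[0.12, 0.02, 0, 0, 1.5], [0.12, 0.02, 0.5, 0, 1.5], [0.12, 0.02, 1.0, 0, 1.5], [0.12, 0.02, 1.5, 0, 1.5], [0.12, 0.02, 2.0, 0, 1.5]])

```text
time_s: 38.85
position: [0.5022, 0.0162, 0.1979]
eef_rot: [0.031, 1.0, -0.0, 0.001]
ft_force: [-1.3, 0.2, 28.5]
opening: 0.0186
```

Emit:
arm_command(motion=[[0, 0, 0.5, 0, 1.5], [0, 0, 1, 0, 1.5], [0, 0, 1.5, 0, 1.5], [0, 0, 2, 0, 1.5], [0, 0, 2.5, 0, 1.5]])

```text
time_s: 39.35
position: [0.5026, 0.0159, 0.1727]
eef_rot: [0.031, 1.0, -0.0, 0.001]
ft_force: [4.0, 0.6, 2.6]
opening: 0.0183
```

```bash
python3 -c "
from h import *
im,d,c=snap('wrist','w31')
go(.5022,.0160,.124,176.4)
cv2.imwrite('pics/w31c.png',cv2.resize(im[80:290,220:420,::-1],(571,600),interpolation=cv2.INTER_CUBIC))
"
```

```text
t=39.4 pos [0.5019 0.0162 0.1716] yaw 176.39 tilt [-0.  0.] open 0.0186 F [ 3.  -1.1 -1.9]
SHIFT cm [-0.03 -0.02  4.76] turn rad -0.000
```

View pics/w31c.png

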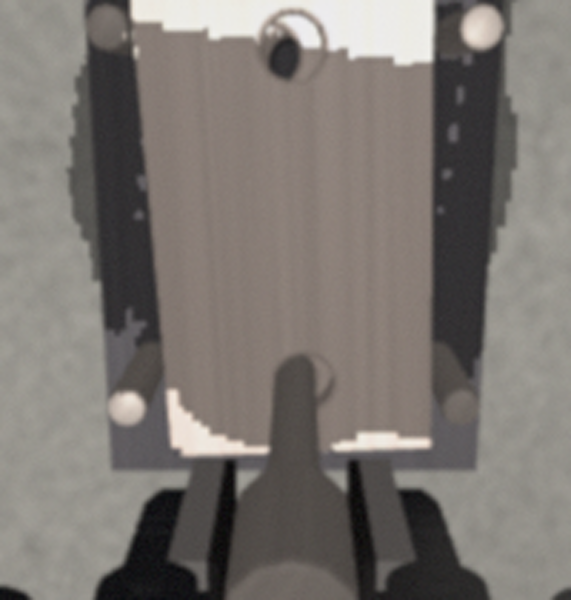

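```bash
python3 - <<'E'
from h import *
im,d,c,s=load('w31')
Rm=R.from_quat(s['eef_rot']).as_matrix()
P=cloud(c,d);Q=(P-s['position'])@Rm*1000
for v in range(198,216,2): print(v,[(Q[v,u].round(0).astype(int).tolist(),round(P[v,u,2]*1000)) for u in (318,323,330)])
print(P[170,270:370:20,2].round(4),P[150,270:370:20,2].round(4),P[120,270:370:20,2].round(4))
plates('w31',.08,.004,.02)
cv2.imwrite('pics/w31d.png',cv2.resize(im[190:250,290:355,::-1],(600,554),interpolation=cv2.INTER_CUBIC))
snap('scene','s31')
im,_,_,_=load('s31')
cv2.imwrite('pics/s31c.png',cv2.resize(im[120:260,260:400,::-1],(600,600),interpolation=cv2.INTER_CUBIC))
E
```

```text
198 [([13, -4, 83], 89), ([70, -1, -125], 297), ([13, 4, 83], 89)]
200 [([12, -4, 84], 89), ([12, 0, 83], 89), ([12, 4, 84], 89)]
202 [([10, -4, 84], 88), ([10, 0, 84], 89), ([10, 4, 83], 89)]
204 [([9, -4, 84], 89), ([9, 0, 83], 89), ([9, 4, 83], 89)]
206 [([7, -4, 85], 88), ([6, 0, 88], 84), ([5, 5, 92], 81)]
208 [([5, -4, 88], 85), ([6, 0, 85], 88), ([3, 5, 93], 80)]
210 [([5, -4, 84], 89), ([6, 0, 80], 92), ([2, 5, 94], 79)]
212 [([5, -4, 79], 93), ([6, 0, 75], 97), ([0, 5, 96], 77)]
214 [([5, -4, 75], 98), ([6, 0, 72], 101), ([-2, 5, 95], 78)]
[0.0393 0.0898 0.0876 0.09   0.0897] [0.0396 0.0882 0.0889 0.0905 0.0895] [0.0798 0.0892 0.0898 0.0883 0.0889]
px [324. 149.] rectc [462.9  18.4] mom [461.1  18.6] size [ 59.7 110.1] long ang 178.4 area 6217
```

View pics/w31d.png

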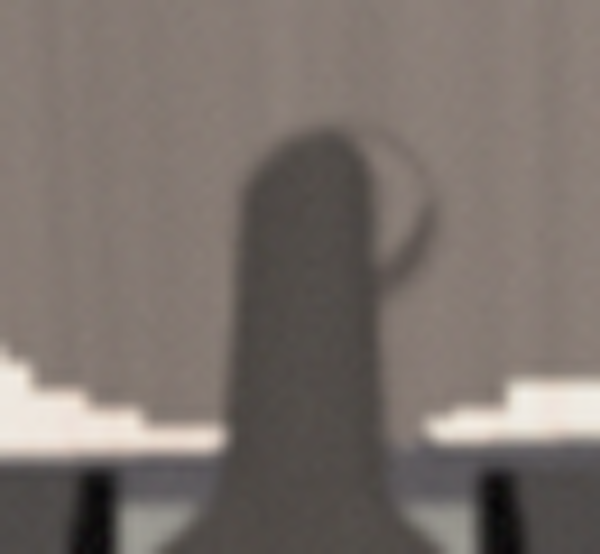

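View pics/s31c.png

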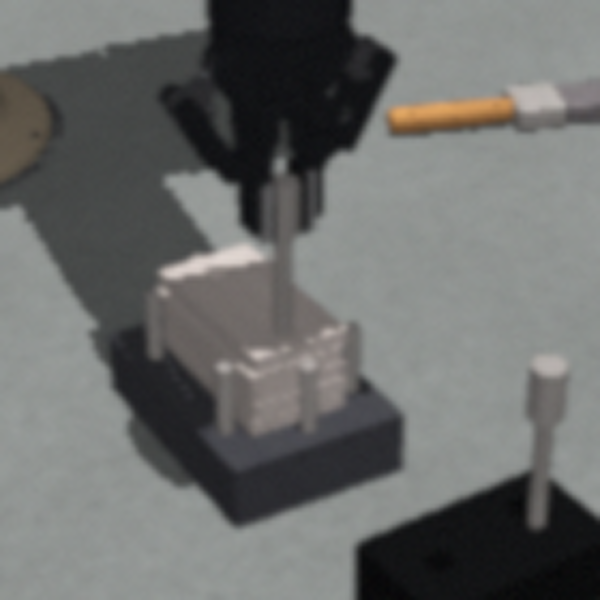

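```bash
cat >> h.py <<'E'
def pinaxis(tag):
    im,d,c,s=load(tag);Rm=R.from_quat(s['eef_rot']).as_matrix()
    P=cloud(c,d);Q=(P-s['position'])@Rm*1000
    for lo,hi in [(-12,0),(0,14),(20,40),(40,60),(60,80),(80,100),(100,118)]:
        m=(Q[...,2]>lo)&(Q[...,2]<hi)&(abs(Q[...,1]+1.2)<2)&(abs(Q[...,0])<16)&(d>0)
        if m.sum()>5:
            q=Q[m]; print((lo,hi),m.sum(),'front x med %.2f'%np.median(q[:,0]),'p90 %.2f'%np.percentile(q[:,0],80))
    # lateral centre of shaft
    for lo,hi in [(20,50),(50,80)]:
        m=(Q[...,2]>lo)&(Q[...,2]<hi)&(abs(Q[...,1])<12)&(Q[...,0]>-2)&(Q[...,0]<9)&(d>0)
        if m.sum()>5: print('lat',(lo,hi),np.percentile(Q[m][:,1],[2,98]).round(1))
E
python3 -c "
from h import *
for t in ['w29','w30','w31']: print(t);pinaxis(t)"
```

```text
w29
(-12, 0) 165 front x med 8.91 p90 9.21
(0, 14) 123 front x med 9.01 p90 9.26
(20, 40) 56 front x med 3.95 p90 4.22
(40, 60) 88 front x med 4.07 p90 4.28
(60, 80) 61 front x med 4.06 p90 4.24
(80, 100) 51 front x med 4.07 p90 4.35
(100, 118) 32 front x med 4.08 p90 4.28
lat (20, 50) [-5.9  3.4]
lat (50, 80) [-6.2  3.3]
w30
(-12, 0) 159 front x med 8.81 p90 9.13
(0, 14) 123 front x med 8.90 p90 9.21
(20, 40) 55 front x med 3.92 p90 4.18
(40, 60) 88 front x med 3.97 p90 4.19
(60, 80) 62 front x med 4.01 p90 4.21
(80, 100) 50 front x med 3.97 p90 4.25
(100, 118) 29 front x med 3.95 p90 4.15
lat (20, 50) [-6.   3.3]
lat (50, 80) [-6.3  3.3]
w31
(-12, 0) 141 front x med 9.05 p90 9.34
(0, 14) 130 front x med 9.36 p90 9.63
(20, 40) 69 front x med 4.87 p90 5.14
(40, 60) 89 front x med 5.16 p90 5.41
(60, 80) 62 front x med 5.64 p90 5.84
(80, 100) 97 front x med 10.40 p90 13.78
lat (20, 50) [-5.4  3.9]
lat (50, 80) [-5.6  4. ]
```

```bash
python3 - <<'E'
from h import *
for t in ['w30','w31']:
    im,d,c,s=load(t);Rm=R.from_quat(s['eef_rot']).as_matrix()
    Q=(cloud(c,d)-s['position'])@Rm*1000
    print(t)
    for v in range(215,310,5): print(v,Q[v,321].round(1).tolist(),end=' ')
    print()
E
```

```text
w30
215 [4.0, -1.7, 75.3] 220 [4.1, -1.7, 65.0] 225 [4.4, -1.6, 55.3] 230 [4.1, -1.6, 47.7] 235 [4.2, -1.6, 39.8] 240 [4.4, -1.6, 32.4] 245 [9.3, -1.5, 14.6] 250 [8.6, -1.5, 10.5] 255 [8.8, -1.5, 4.9] 260 [9.2, -1.5, -0.9] 265 [9.4, -1.5, -5.8] 270 [8.6, -1.5, -8.4] 275 [8.2, -1.5, -11.7] 280 [7.1, -1.5, -13.5] 285 [4.1, -1.5, -12.2] 290 [2.2, -1.5, -12.6] 295 [0.0, -1.5, -12.7] 300 [-1.9, -1.5, -13.2] 305 [-4.8, -1.5, -12.1] 
w31
215 [5.6, -1.7, 70.4] 220 [5.4, -1.6, 61.3] 225 [5.2, -1.6, 52.8] 230 [5.1, -1.6, 45.0] 235 [5.3, -1.6, 37.0] 240 [5.1, -1.6, 30.7] 245 [10.1, -1.5, 12.8] 250 [9.9, -1.5, 7.6] 255 [9.4, -1.5, 3.5] 260 [9.1, -1.5, -0.6] 265 [8.9, -1.5, -4.7] 270 [9.5, -1.4, -10.1] 275 [9.0, -1.4, -13.3] 280 [7.3, -1.4, -13.9] 285 [5.3, -1.4, -14.2] 290 [3.1, -1.4, -14.1] 295 [0.5, -1.4, -13.4] 300 [-1.6, -1.4, -13.6] 305 [-3.1, -1.4, -14.7]
```

The pin is in the hole but tilted about 1.2°, and it has dragged the top plate. I withdraw it and look.

Emit:
arm_command(motion=[[0, 0, -1, 0, 1.5], [0, 0, -2.5, 0, 1.5], [0, 0, -4, 0, 1.5], [0, 0, -5.5, 0, 1.5], [0, 0, -5.5, 0, 1.5]])

```text
time_s: 39.95
position: [0.5019, 0.0165, 0.2296]
eef_rot: [0.031, 1.0, -0.0, 0.001]
ft_force: [1.2, -0.3, -0.2]
opening: 0.0183
```

```bash
python3 - <<'E'
from h import *
im,d,c=snap('wrist','w32')
go(.5022,.0160,.124,176.4)
pinaxis('w32'); plates('w32',.08,.004,.02)
cv2.imwrite('pics/w32c.png',cv2.resize(im[60:270,220:420,::-1],(571,600),interpolation=cv2.INTER_CUBIC))
E
```

```text
t=40.0 pos [0.5016 0.0165 0.2282] yaw 176.41 tilt [-0.  0.] open 0.0179 F [-0.5  0.1 -1. ]
SHIFT cm [-0.07 -0.05 10.42] turn rad 0.000
(-12, 0) 147 front x med 8.97 p90 9.23
(0, 14) 132 front x med 9.46 p90 9.73
(20, 40) 72 front x med 5.18 p90 5.49
(40, 60) 92 front x med 5.67 p90 5.98
(60, 80) 67 front x med 6.34 p90 6.60
(80, 100) 54 front x med 6.88 p90 7.21
(100, 118) 27 front x med 7.40 p90 7.70
lat (20, 50) [-5.6  3.7]
lat (50, 80) [-5.6  3.8]
px [323. 139.] rectc [460.3  18.9] mom [458.2  19. ] size [ 59.8 110.3] long ang 179.0 area 6169
```

View pics/w32c.png

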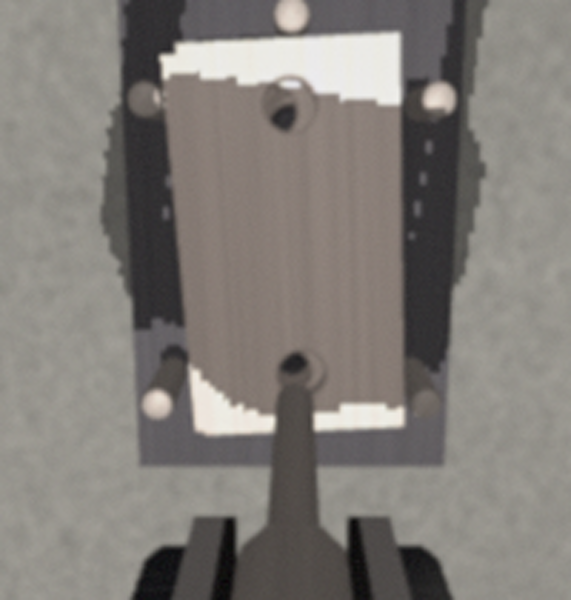

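The top plate has turned about 2.6° and shifted, and the pin is tilted in the jaws. I return the pin to the stand to straighten it, then re-square the plate.

```bash
python3 -c "
from h import *
go(.6708,.0031,.255,180)
"
```

```text
t=40.0 pos [0.5016 0.0165 0.2282] yaw 176.41 tilt [-0.  0.] open 0.0179 F [-0.5  0.1 -1. ]
SHIFT cm [-16.97  -0.28  -2.68] turn rad -0.063
```

Emit:
arm_command(motion=[[-2, 0, -2.4, -0.02, 1.5], [-6, -0.1, -2.4, -0.04, 1.5], [-10.5, -0.2, -2.4, -0.063, 1.5], [-15, -0.25, -2.4, -0.063, 1.5], [-16.9, -0.3, -2.4, -0.063, 1.5]])

```text
time_s: 40.5
position: [0.672, 0.0025, 0.249]
eef_rot: [-0.0, 1.0, 0.0, -0.002]
ft_force: [-0.7, 0.1, -2.0]
opening: 0.0183
```

Emit:
arm_command(motion=[[0, 0, 0, 0, 1.5], [0, 0, 0, 0, 1.5], [0, 0, 4, 0, 1.5], [0, 0, 8, 0, 1.5], [0, 0, 8, 0, 1.5]])

```text
time_s: 41.0
position: [0.6671, 0.0033, 0.1664]
eef_rot: [-0.0, 1.0, 0.001, -0.006]
ft_force: [-0.2, 0.0, -0.8]
opening: 0.0182
```

```bash
python3 -c "
from h import *
im,d,c=snap('wrist','w33')
go(.6708,.0031,.16,180)
pinaxis('w33')
cv2.imwrite('pics/w33c.png',cv2.resize(im[120:320,240:440,::-1],(600,600),interpolation=cv2.INTER_CUBIC))
"
```

```text
t=41.0 pos [0.6687 0.003  0.1704] yaw -179.98 tilt [-0.005  0.001] open 0.0182 F [ 0.4 -0.   0.3]
SHIFT cm [-0.22  0.01  1.04] turn rad 0.000
(-12, 0) 155 front x med 8.99 p90 9.32
(0, 14) 128 front x med 9.46 p90 9.71
(20, 40) 77 front x med 5.23 p90 5.53
(40, 60) 88 front x med 5.81 p90 6.05
(60, 80) 66 front x med 6.39 p90 6.72
(80, 100) 53 front x med 6.94 p90 7.23
(100, 118) 31 front x med 7.42 p90 7.57
lat (20, 50) [-5.5  3.8]
lat (50, 80) [-5.6  3.9]
```

View pics/w33c.png

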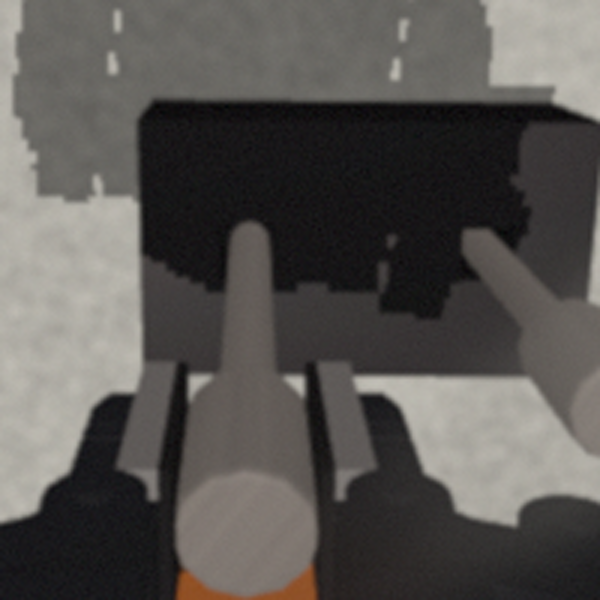

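Emit:
arm_command(motion=[[0, 0, 0, 0, 1.5], [0, 0, 0, 0, 1.5], [0, 0, 0.5, 0, 1.5], [0, 0, 1, 0, 1.5], [0, 0, 1.5, 0, 1.5]])

```text
time_s: 41.55
position: [0.6703, 0.0027, 0.1564]
eef_rot: [-0.0, 1.0, -0.0, 0.0]
ft_force: [0.1, -1.2, -0.5]
opening: 0.0185
```

```bash
python3 -c "
from h import *
go(.6708,.0031,.13,180)
"
```

```text
t=41.5 pos [0.6703 0.0027 0.1564] yaw -179.99 tilt [ 0. -0.] open 0.0185 F [ 0.1 -1.2 -0.5]
SHIFT cm [-0.05  0.04  2.64] turn rad 0.000
```

Emit:
arm_command(motion=[[0, 0.04, 0.7, 0, 1.5], [0.1, 0.04, 1.4, 0, 1.5], [0.2, 0.04, 2.0, 0, 1.5], [0.3, 0.04, 2.4, 0, 1.5], [0.3, 0.04, 2.4, 0, 1.5]])

```text
time_s: 42.05
position: [0.6675, 0.003, 0.1323]
eef_rot: [-0.0, 1.0, -0.0, 0.0]
ft_force: [2.8, -0.5, -2.2]
opening: 0.0182
```

```bash
python3 -c "
from h import *
snap('wrist','w34');pinaxis('w34')
go(.667,.0031,.13,180)
"
```

```text
(-12, 0) 137 front x med 9.24 p90 9.53
(0, 14) 128 front x med 9.41 p90 9.64
(20, 40) 68 front x med 4.80 p90 5.06
(40, 60) 88 front x med 5.00 p90 5.30
(60, 80) 64 front x med 5.32 p90 5.52
(80, 100) 108 front x med 9.41 p90 13.23
lat (20, 50) [-5.4  3.8]
lat (50, 80) [-5.6  4. ]
t=42.1 pos [0.6676 0.003  0.1326] yaw -179.99 tilt [ 0.001 -0.   ] open 0.0183 F [ 3.7  0.3 -2.3]
SHIFT cm [0.06 0.01 0.26] turn rad 0.000
```

Emit:
arm_command(motion=[[0.1, 0, 0.15, 0, 1.5], [0.1, 0, 0.15, 0, 3], [0.1, 0, 0.15, 0, 4.5], [0.1, 0, 0.15, 0, 4.5], [0.1, 0, 0.15, 0, 4.5]])

```text
time_s: 42.6
position: [0.6661, 0.0031, 0.1312]
eef_rot: [-0.0, 1.0, 0.0, -0.0]
ft_force: [1.1, -0.2, 0.7]
opening: 0.0452
```

Emit:
arm_command(motion=[[0, 0, -2, 0, 4.5], [0, 0, -6, 0, 4.5], [0, 0, -10, 0, 4.5], [0, 0, -11, 0, 4.5], [0, 0, -11, 0, 4.5]])

```text
time_s: 43.1
position: [0.6667, 0.0031, 0.2429]
eef_rot: [-0.0, 1.0, -0.0, 0.002]
ft_force: [0.2, 0.3, -0.6]
opening: 0.045
```

```bash
python3 -c "
from h import *
snap('wrist','w35');pins('w35',.138,.15)
go(.462,.018,.26,180)
"
```

```text
pin [319.7 207.1] 553 bbox [307 194  27  27] xy 665.1 0.3 r 9.9 zmed 0.142
pin [408.5 210.1] 565 bbox [395 197  28  27] xy 667.3 64.8 r 10.2 zmed 0.142
t=43.1 pos [0.6662 0.0031 0.2408] yaw -179.99 tilt [-0.  0.] open 0.0452 F [-0.3 -0.9 -1.1]
SHIFT cm [20.42  1.49 -1.91] turn rad 0.000
```

Pin is back in the stand (top at z 0.142). Now back over the stack.

Emit:
arm_command(motion=[[4, 0.3, -1, 0, 7], [8.5, 0.6, -2, 0, 7], [13, 0.9, -2, 0, 7], [17.5, 1.3, -2, 0, 7], [20.4, 1.5, -2, 0, 7]])

```text
time_s: 43.65
position: [0.4591, 0.0186, 0.2594]
eef_rot: [-0.0, 1.0, 0.0, -0.002]
ft_force: [0.7, -0.4, 1.1]
opening: 0.07
```

Emit:
arm_command(motion=[[0, 0, 0, 0, 7], [0, 0, 0, 0, 7], [0, 0, 0, 0, 7], [0, 0, 0, 0, 7], [0, 0, 0, 0, 7]])

```text
time_s: 44.15
position: [0.4627, 0.018, 0.2607]
eef_rot: [-0.0, 1.0, 0.0, -0.0]
ft_force: [0.3, 0.3, 0.4]
opening: 0.07
```

```bash
python3 -c "
from h import *
im,d,c=snap('wrist','w36');plates('w36',.08)
snap('scene','s36')
go(.462,.018,.26,180)
cv2.imwrite('pics/w36c.png',cv2.resize(im[80:290,240:400,::-1],(457,600),interpolation=cv2.INTER_CUBIC))
im,_,_,_=load('s36')
cv2.imwrite('pics/s36c.png',cv2.resize(im[160:250,270:370,::-1],(660,594),interpolation=cv2.INTER_CUBIC))
"
```

```text
px [324. 181.] rectc [460.5  18.8] mom [460.4  18.8] size [ 59.8 109.9] long ang 179.0 area 6412
t=44.2 pos [0.4626 0.018  0.2609] yaw -179.99 tilt [-0.001  0.   ] open 0.0705 F [ 0.3 -0.1  0.6]
SHIFT cm [0.06 0.   0.09] turn rad 0.000
```

View pics/w36c.png

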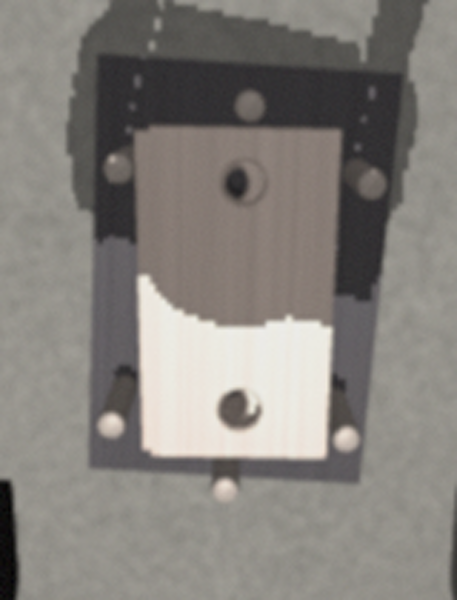

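View pics/s36c.png

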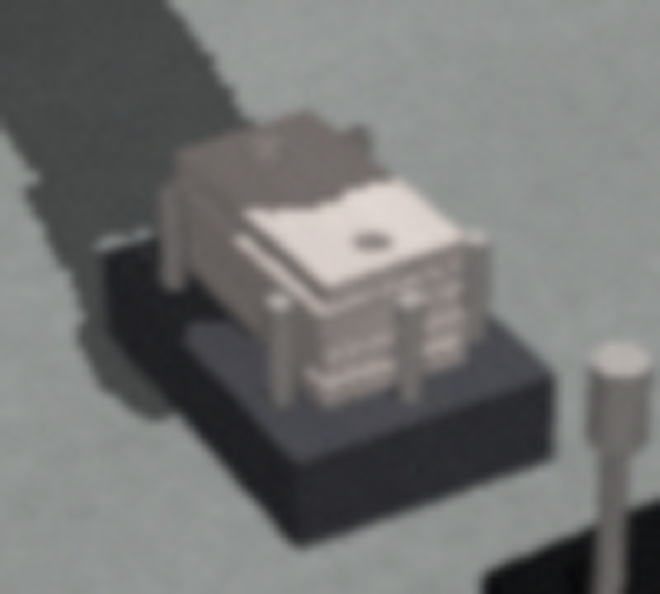

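I lift the top plate off and set it on the bench, so I can see the plates under it.

```bash
python3 -c "
from h import *
go(.461,.0190,.098,177.5)
"
```

```text
t=44.2 pos [0.4626 0.018  0.2609] yaw -179.99 tilt [-0.001  0.   ] open 0.0705 F [ 0.3 -0.1  0.6]
SHIFT cm [ 0.15  0.1  16.29] turn rad 0.044
```

Emit:
arm_command(motion=[[0.15, 0.1, 4, 0.044, 7.2], [0.15, 0.1, 9, 0.044, 7.2], [0.15, 0.1, 14, 0.044, 7.2], [0.15, 0.1, 16, 0.044, 7.2], [0.15, 0.1, 16.3, 0.044, 7.2]])

```text
time_s: 44.75
position: [0.4596, 0.0192, 0.096]
eef_rot: [0.022, 1.0, 0.0, -0.002]
ft_force: [0.1, -0.4, -0.4]
opening: 0.0717
```

Emit:
arm_command(motion=[[0, 0, 0, 0, 7.0], [0, 0, 0, 0, 6.2], [0, 0, 0, 0, 5], [0, 0, 0, 0, 5], [0, 0, 0, 0, 5]], newtons=50)

```text
time_s: 45.25
position: [0.4618, 0.019, 0.1003]
eef_rot: [0.022, 1.0, -0.0, 0.002]
ft_force: [-2.1, 1.1, 9.4]
opening: 0.0575
```

Emit:
arm_command(motion=[[0, 0, -1, 0, 5], [0, 0, -3, 0, 5], [0, 0, -6, 0, 5], [0, 0, -6, 0, 5], [0, 0, -6, 0, 5]])

```text
time_s: 45.75
position: [0.4609, 0.019, 0.1589]
eef_rot: [0.022, 1.0, -0.0, 0.001]
ft_force: [-0.5, -0.3, -3.3]
opening: 0.057
```

```bash
python3 -c "
from h import *
snap('wrist','w37');inhand('w37',.0075);snap('scene','s37')
go(.40,.19,.158,177.5)
im,_,_,_=load('s37')
cv2.imwrite('pics/s37c.png',cv2.resize(im[130:250,260:380,::-1],(600,600),interpolation=cv2.INTER_CUBIC))
"
```

```text
plate surf z tool med 11.330986345514733
end edge x at y=0: 56.79  (exp 55) slope deg 1.18
hole tool xy -31.29 10.4 r 48.78
t=45.9 pos [0.4603 0.0191 0.1576] yaw 177.49 tilt [-0.001  0.   ] open 0.0571 F [-0.4  0.4 -2.7]
SHIFT cm [ 6.77 16.81 -0.03] turn rad -0.000
```

View pics/s37c.png

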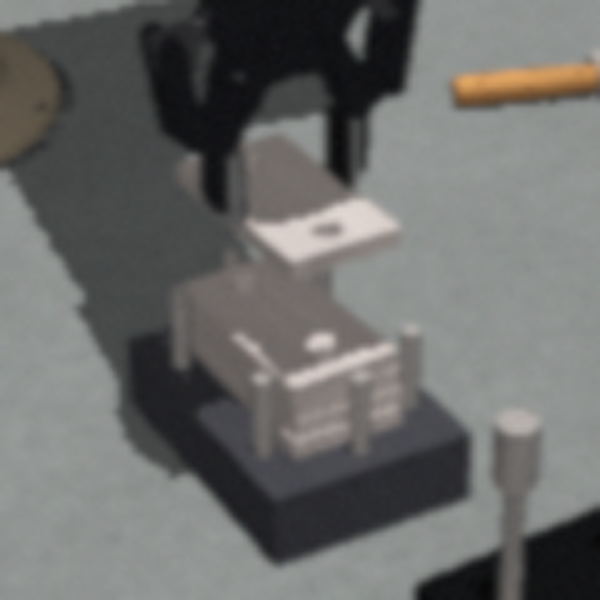

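Emit:
arm_command(motion=[[1.2, 3, -1, 0, 5], [3, 7.2, -1, 0, 5], [4.8, 11.7, 0, 0, 5], [6.5, 16, 2, 0, 5], [6.8, 16.8, 5, 0, 5]])

```text
time_s: 46.35
position: [0.3987, 0.1931, 0.1077]
eef_rot: [0.02, 1.0, 0.0, 0.0]
ft_force: [0.3, -0.2, -2.5]
opening: 0.0568
```

Emit:
arm_command(motion=[[0, 0, 3, 0, 5], [0, 0, 6, 0, 5], [0, 0, 8, 0, 5], [0, 0, 8, 0, 5], [0, 0, 8.2, 0, 5]])

```text
time_s: 46.85
position: [0.4003, 0.1898, 0.0263]
eef_rot: [0.022, 1.0, -0.0, -0.0]
ft_force: [0.6, -0.4, -1.7]
opening: 0.0567
```

```bash
python3 -c "
from h import *
go(.40,.19,.022,177.5)
"
```

```text
t=46.9 pos [0.4003 0.1898 0.0263] yaw 177.49 tilt [-0. -0.] open 0.0567 F [ 0.6 -0.4 -1.7]
SHIFT cm [0.03 0.01 0.44] turn rad -0.000
```

Emit:
arm_command(motion=[[0, 0, 0.2, 0, 5], [0, 0, 0.35, 0, 5], [0, 0, 0.35, 0, 6.5], [0, 0, 0.35, 0, 7.2], [0, 0, -2, 0, 7.2]])

```text
time_s: 47.35
position: [0.3991, 0.1896, 0.0452]
eef_rot: [0.022, 1.0, -0.0, -0.002]
ft_force: [-0.1, -0.1, 0.9]
opening: 0.0716
```

Emit:
arm_command(motion=[[-0.5, -2, -5, -0.01, 7.2], [-2, -6, -10, -0.02, 7.2], [-4, -11, -15, -0.02, 7.2], [-5.5, -14.5, -19, -0.02, 7.2], [-6.3, -17, -20, -0.02, 7.2]])

```text
time_s: 47.85
position: [0.4499, 0.0349, 0.2342]
eef_rot: [0.012, 1.0, -0.0, 0.001]
ft_force: [0.4, -0.7, -0.9]
opening: 0.0716
```

Emit:
arm_command(motion=[[0, 0, 0, 0, 7.2], [0, 0, 0, 0, 7.2], [0, 0, 0, 0, 7.2], [0, 0, 0, 0, 7.2], [0, 0, 0, 0, 7.2]])

```text
time_s: 48.35
position: [0.4493, 0.0369, 0.231]
eef_rot: [0.011, 1.0, 0.0, -0.001]
ft_force: [-0.5, 0.1, -0.6]
opening: 0.0719
```

```bash
python3 -c "
from h import *
im,d,c=snap('wrist','w38');plates('w38',.07);plates('w38')
go(.4655,.0184,.24,176.4)
cv2.imwrite('pics/w38c.png',cv2.resize(im[80:290,240:400,::-1],(457,600),interpolation=cv2.INTER_CUBIC))
"
```

```text
px [297. 202.] rectc [461.7   9.3] mom [461.   13.8] size [ 69.9 110.1] long ang 0.1 area 6491
px [467. 123.] rectc [399.3 187.7] mom [399.2 187.6] size [ 62.1 109.3] long ang 178.8 area 6602
t=48.4 pos [0.4494 0.0367 0.2312] yaw 178.70 tilt [-0.001  0.   ] open 0.0722 F [-0.4  0.2 -0.8]
SHIFT cm [-1.65 -1.8  -0.89] turn rad 0.040
```

View pics/w38c.png

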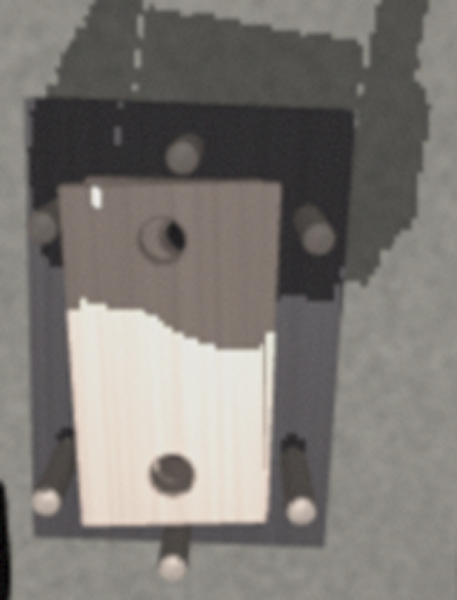

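Emit:
arm_command(motion=[[-0.6, -0.6, 0, 0.02, 7.2], [-1.6, -1.8, 0, 0.04, 7.2], [-1.6, -1.8, 0, 0.04, 7.2], [-1.6, -1.8, 0, 0.04, 7.2], [-1.6, -1.8, 0, 0.04, 7.2]])

```text
time_s: 48.9
position: [0.4652, 0.0176, 0.2315]
eef_rot: [0.032, 0.999, 0.0, -0.0]
ft_force: [-0.1, -1.0, 0.4]
opening: 0.072
```

```bash
python3 -c "
from h import *
im,d,c=snap('wrist','w39');plates('w39',.07,.006,.0125)
go(.4655,.0184,.24,176.4)
cv2.imwrite('pics/w39c.png',cv2.resize(im[80:290,240:400,::-1],(457,600),interpolation=cv2.INTER_CUBIC))
"
```

```text
px [319. 185.] rectc [461.9  13.7] mom [461.9  14.1] size [ 60.8 109.7] long ang 180.0 area 6408
t=49.0 pos [0.4651 0.0178 0.2315] yaw 176.35 tilt [-0.  0.] open 0.0722 F [-0.1 -0.8  0.6]
SHIFT cm [-0.03  0.07 -0.85] turn rad -0.001
```

View pics/w39c.png

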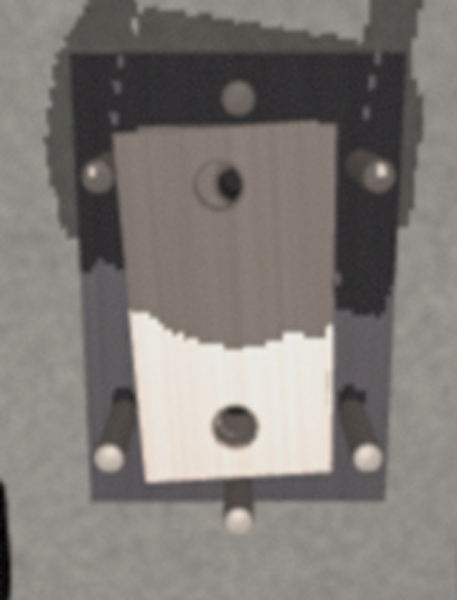

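Plate 4 was disturbed too (yaw 180°, shifted). I squeeze the whole pile between the jaws to re-square y and yaw, then measure each layer's end faces.

Emit:
arm_command(motion=[[-0.03, 0.07, 4, 0, 7.6], [-0.03, 0.07, 9, 0, 7.6], [-0.03, 0.07, 13, 0, 7.6], [-0.03, 0.07, 16, 0, 7.6], [-0.03, 0.07, 17.2, 0, 7.6]])

```text
time_s: 49.45
position: [0.4643, 0.0188, 0.0574]
eef_rot: [0.032, 0.999, 0.0, -0.002]
ft_force: [-0.0, -0.3, 1.6]
opening: 0.0761
```

Emit:
arm_command(motion=[[0, 0, 0, 0, 7.2], [0, 0, 0, 0, 6.4], [0, 0, 0, 0, 5.6], [0, 0, 0, 0, 5.6], [0, 0, 0, 0, 5.6]], newtons=40)

```text
time_s: 49.95
position: [0.4666, 0.0184, 0.0614]
eef_rot: [0.032, 0.999, -0.0, 0.002]
ft_force: [-1.3, 2.2, 7.5]
opening: 0.0598
```

```bash
python3 -c "
from h import *
go(.4655,.0184,.24,176.4)
im,d,c=snap('wrist','w40')
"
```

```text
t=50.0 pos [0.4666 0.0184 0.0614] yaw 176.35 tilt [ 0.004 -0.001] open 0.0598 F [-1.3  2.2  7.5]
SHIFT cm [ 5.000e-02 -1.000e-02 -1.786e+01] turn rad -0.001
```

View pics/w40.png

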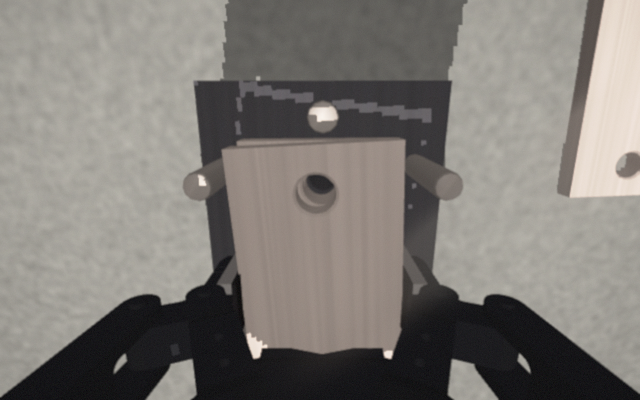

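Emit:
arm_command(motion=[[0, 0, 0, 0, 7.2], [0, 0, -1, 0, 7.2], [0, 0, -2.7, 0, 7.2], [0, 0, -2.7, 0, 6.4], [0, 0, -2.7, 0, 5.5]])

```text
time_s: 50.5
position: [0.4664, 0.0182, 0.088]
eef_rot: [0.032, 1.0, -0.0, 0.001]
ft_force: [-4.1, 0.9, 20.1]
opening: 0.0586
```

Emit:
arm_command(motion=[[0, 0, 0, 0, 5.5], [0, 0, 0, 0, 5.5], [0, 0, 0, 0, 5.5], [0, 0, 0, 0, 5.5], [0, 0, 0, 0, 5.5]])

```text
time_s: 51.0
position: [0.4664, 0.0183, 0.088]
eef_rot: [0.031, 1.0, -0.0, 0.001]
ft_force: [-3.7, 0.9, 21.0]
opening: 0.0587
```

```bash
python3 -c "
from h import *
go(.4655,.0184,.24,176.4)
im,d,c=snap('wrist','w41')
"
```

```text
t=51.0 pos [0.4664 0.0183 0.088 ] yaw 176.40 tilt [ 0.003 -0.001] open 0.0587 F [-3.7  0.9 21. ]
SHIFT cm [  0.05  -0.   -15.2 ] turn rad -0.000
```

View pics/w41.png

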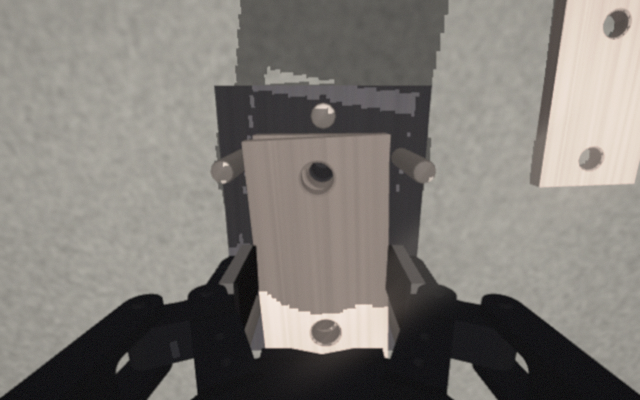

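Emit:
arm_command(motion=[[0, 0, -0.5, 0, 5.5], [0, 0, -2, 0, 5.5], [0, 0, -4, 0, 5.5], [0, 0, -6, 0, 5.5], [0, 0, -6, 0, 5.5]], newtons=60)

```text
time_s: 51.55
position: [0.4663, 0.0182, 0.1479]
eef_rot: [0.032, 0.999, -0.0, 0.002]
ft_force: [-0.2, 0.5, -2.7]
opening: 0.0573
```

```bash
python3 -c "
from h import *
go(.40,-.20,.148,176.4)
im,d,c=snap('wrist','w42');inhand('w42',.0075)
"
```

```text
t=51.5 pos [0.4663 0.0182 0.1479] yaw 176.34 tilt [ 0.003 -0.001] open 0.0573 F [-0.2  0.5 -2.7]
SHIFT cm [ 5.22e+00 -2.22e+01 -2.00e-02] turn rad -0.001
plate surf z tool med 8.862406064514795
end edge x at y=0: 59.34  (exp 55) slope deg 2.52
hole tool xy -33.56 11.96 r 50.08
```

View pics/w42.png

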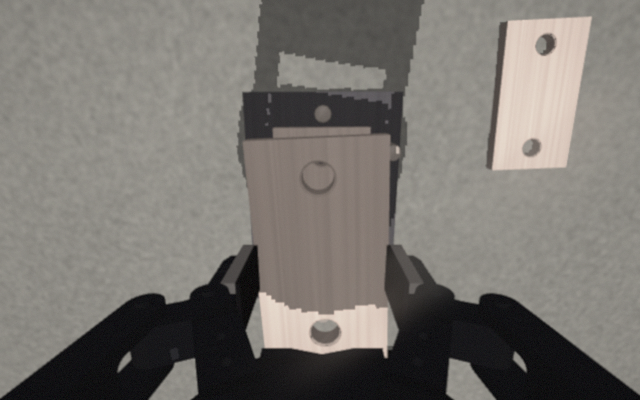

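Plate 4 is out, and plate 3 below looks square (edge at row 127). I set plate 4 down on the other side.

Emit:
arm_command(motion=[[0.9, -3.7, -1, 0, 5.5], [2, -8.4, -1, 0, 5.5], [3.1, -13, 0, 0, 5.5], [4.2, -17.7, 2, 0, 5.5], [5.2, -22.2, 4, 0, 5.5]])

```text
time_s: 52.1
position: [0.3988, -0.1989, 0.1058]
eef_rot: [0.032, 0.999, 0.0, -0.001]
ft_force: [1.8, -0.8, -2.3]
opening: 0.0572
```

Emit:
arm_command(motion=[[0, 0, 3, 0, 5.5], [0, 0, 6, 0, 5.5], [0, 0, 8, 0, 5.5], [0, 0, 8.5, 0, 5.5], [0, 0, 8.5, 0, 5.5]])

```text
time_s: 52.6
position: [0.3996, -0.1971, 0.0216]
eef_rot: [0.032, 0.999, 0.001, -0.001]
ft_force: [-0.2, 0.6, -2.2]
opening: 0.0575
```

```bash
python3 -c "
from h import *
go(.40,-.20,.0205,176.4)
"
```

```text
t=52.6 pos [ 0.3996 -0.1971  0.0216] yaw 176.35 tilt [-0.002  0.002] open 0.0575 F [-0.2  0.6 -2.2]
SHIFT cm [-0.06 -0.29  0.11] turn rad -0.001
```

Emit:
arm_command(motion=[[0, 0, 0.1, 0, 5.5], [0, 0, 0.15, 0, 6], [0, 0, 0.15, 0, 6.8], [0, 0, 0.15, 0, 7.5], [0, 0, -3, 0, 7.5]])

```text
time_s: 53.1
position: [0.3989, -0.1967, 0.051]
eef_rot: [0.032, 0.999, 0.002, -0.002]
ft_force: [0.4, 0.0, 1.3]
opening: 0.0752
```

Emit:
arm_command(motion=[[-1, 3, -4, 0, 7.5], [-2.2, 7.5, -9, 0, 7.5], [-3.4, 12, -14, 0, 7.5], [-4.6, 16.5, -17, 0, 7.5], [-6.5, 21.6, -17, 0, 7.5]])

```text
time_s: 53.6
position: [0.4649, -0.022, 0.2141]
eef_rot: [0.032, 0.999, -0.001, 0.003]
ft_force: [0.9, -1.0, 0.2]
opening: 0.0748
```

Emit:
arm_command(motion=[[0, 0, 0, 0, 7.5], [0, 0, 0, 0, 7.5], [0, 0, 0, 0, 7.5], [0, 0, 0, 0, 7.5], [0, 0, 0, 0, 7.5]])

```text
time_s: 54.1
position: [0.4637, -0.0238, 0.2103]
eef_rot: [0.033, 0.999, 0.0, -0.0]
ft_force: [0.6, -0.3, 0.6]
opening: 0.0752
```

```bash
python3 -c "
from h import *
im,d,c=snap('wrist','w43');plates('w43',.06,.006,.0125)
go(.4655,.0184,.24,176.4)
cv2.imwrite('pics/w43c.png',cv2.resize(im[80:290,240:400,::-1],(457,600),interpolation=cv2.INTER_CUBIC))
"
```

```text
px [371. 186.] rectc [462.1  17.1] mom [461.9  16.8] size [ 59.8 109.8] long ang 176.9 area 6437
t=54.1 pos [ 0.4638 -0.0237  0.2104] yaw 176.26 tilt [-0.001  0.   ] open 0.0753 F [-0.5 -1.  -0.6]
SHIFT cm [ 0.1   4.21 -2.96] turn rad -0.002
```

View pics/w43c.png

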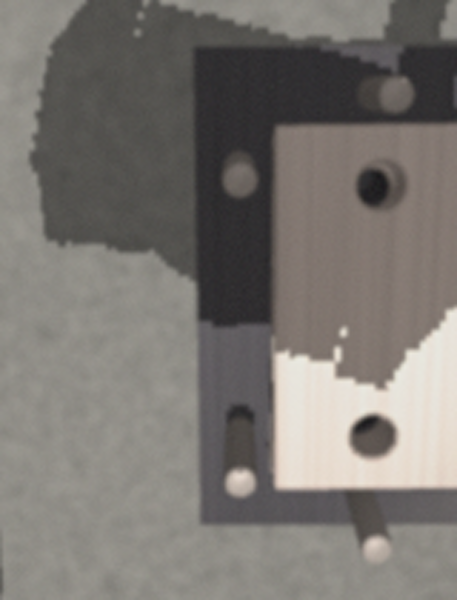

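```bash
python3 -c "
from h import *
go(.4625,.0186,.0785,176.6)
"
```

```text
t=54.1 pos [ 0.4638 -0.0237  0.2104] yaw 176.26 tilt [-0.001  0.   ] open 0.0753 F [-0.5 -1.  -0.6]
SHIFT cm [ 0.39  4.21 13.19] turn rad -0.006
```

Emit:
arm_command(motion=[[0.3, 3, 0, 0, 7.2], [0.39, 4.2, 1, 0, 7.2], [0.39, 4.2, 5, 0, 7.2], [0.39, 4.2, 8, 0, 7.2], [0.39, 4.2, 8, 0, 7.2]])

```text
time_s: 54.65
position: [0.4606, 0.0194, 0.1272]
eef_rot: [0.032, 0.999, 0.001, -0.004]
ft_force: [0.5, 0.0, 0.3]
opening: 0.072
```

Emit:
arm_command(motion=[[0, 0, 1, 0, 7.2], [0, 0, 3, 0, 7.2], [0, 0, 5, 0, 7.2], [0, 0, 5.1, 0, 7.2], [0, 0, 5.1, 0, 7.2]])

```text
time_s: 55.15
position: [0.4633, 0.019, 0.0805]
eef_rot: [0.032, 0.999, -0.0, 0.001]
ft_force: [-0.2, -0.3, -0.8]
opening: 0.0722
```

Emit:
arm_command(motion=[[0, 0, 0, 0, 6.4], [0, 0, 0, 0, 5.5], [0, 0, 0, 0, 5.5], [0, 0, 0, 0, 5.5], [0, 0, -0.5, 0, 5.5]])

```text
time_s: 55.65
position: [0.463, 0.0192, 0.0855]
eef_rot: [0.032, 0.999, -0.0, 0.0]
ft_force: [-0.1, 0.4, -2.0]
opening: 0.0561
```

Emit:
arm_command(motion=[[0, 0, -2, 0, 5.5], [0, 0, -5, 0, 5.5], [0, 0, -8, 0, 5.5], [0, 0, -8, 0, 5.5], [0, 0, -8, 0, 5.5]])

```text
time_s: 56.15
position: [0.4627, 0.0192, 0.1649]
eef_rot: [0.032, 0.999, -0.0, 0.0]
ft_force: [0.0, 0.1, -1.1]
opening: 0.0557
```

```bash
python3 -c "
from h import *
im,d,c=snap('wrist','w44');inhand('w44',.0075)
go(.4655,.0184,.1555,176.4)
P=cloud(c,d)
for u in (290,300,340,350):
    col=P[100:150,u]; print(u,[(100+i,round(p[0]*1000),round(p[2]*1000)) for i,p in enumerate(col)][::3])
"
```

```text
plate surf z tool med 12.66024522048136
end edge x at y=0: 56.68  (exp 55) slope deg 0.42
hole tool xy -32.85 11.92 r 49.27
t=56.2 pos [0.4623 0.0193 0.1641] yaw 176.34 tilt [-0.001  0.   ] open 0.0559 F [ 0.5  0.2 -2.1]
SHIFT cm [-0.32 -0.07  0.86] turn rad -0.001
290 [(100, 385, 39), (103, 387, 39), (106, 393, 290), (109, 391, 39), (112, 393, 40), (115, 395, 39), (118, 398, 38), (121, 400, 39), (124, 402, 40), (127, 404, 39), (130, 406, 40), (133, 408, 56), (136, 409, 59), (139, 411, 59), (142, 406, 145), (145, 406, 152), (148, 408, 152)]
300 [(100, 385, 40), (103, 387, 39), (106, 390, 40), (109, 392, 39), (112, 394, 39), (115, 396, 39), (118, 398, 39), (121, 400, 40), (124, 403, 38), (127, 405, 39), (130, 407, 39), (133, 408, 57), (136, 410, 59), (139, 412, 59), (142, 406, 145), (145, 407, 152), (148, 408, 152)]
340 [(100, 387, 39), (103, 389, 39), (106, 391, 39), (109, 394, 39), (112, 396, 39), (115, 398, 40), (118, 400, 40), (121, 402, 39), (124, 404, 39), (127, 407, 38), (130, 409, 39), (133, 410, 58), (136, 412, 59), (139, 414, 60), (142, 407, 146), (145, 408, 152), (148, 409, 152)]
350 [(100, 388, 40), (103, 390, 39), (106, 392, 39), (109, 394, 39), (112, 396, 39), (115, 398, 39), (118, 400, 39), (121, 403, 38), (124, 405, 40), (127, 407, 39), (130, 409, 39), (133, 410, 58), (136, 412, 58), (139, 414, 60), (142, 407, 147), (145, 408, 151), (148, 409, 152)]
```

View pics/w44.png

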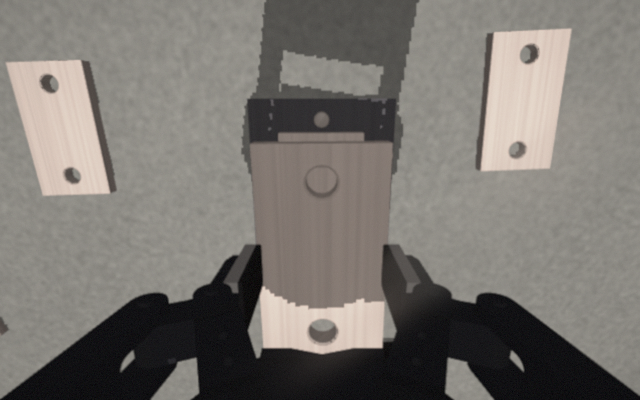

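Plates 1 and 2 are still in place (edge x≈0.409 at their height). I put plate 3 back with the x correction.

Emit:
arm_command(motion=[[-0.4, -0.08, 1, 0, 5.5], [-0.4, -0.08, 4, 0, 5.5], [-0.4, -0.08, 7, 0, 5.5], [-0.4, -0.08, 7.8, 0, 5.5], [-0.4, -0.08, 7.8, 0, 5.5]])

```text
time_s: 56.7
position: [0.466, 0.0183, 0.0852]
eef_rot: [0.032, 0.999, 0.0, -0.002]
ft_force: [0.2, -0.0, -0.9]
opening: 0.0555
```

```bash
python3 -c "
from h import *
go(.4662,.0184,.083,176.4)
snap('wrist','w45');inhand('w45',.0126)
"
```

```text
t=56.7 pos [0.466  0.0183 0.0852] yaw 176.34 tilt [-0.004  0.001] open 0.0555 F [ 0.2 -0.  -0.9]
SHIFT cm [-0.02  0.01  0.22] turn rad -0.001
plate surf z tool med 12.757447934242542
end edge x at y=0: 56.70  (exp 55) slope deg 0.68
hole tool xy 42.45 -1.46 r 5.65
```

Emit:
arm_command(motion=[[-0.02, 0, 0.1, 0, 5.5], [-0.02, 0, 0.2, 0, 5.5], [-0.02, 0, 0.2, 0, 6.2], [-0.02, 0, 0.2, 0, 7.2], [-0.02, 0, 0.2, 0, 7.2]])

```text
time_s: 57.25
position: [0.4671, 0.0181, 0.085]
eef_rot: [0.032, 0.999, -0.0, 0.0]
ft_force: [-0.9, 0.4, 0.6]
opening: 0.0719
```

Emit:
arm_command(motion=[[0, 0, 0.8, 0, 7.2], [0, 0, 1.4, 0, 6.5], [0, 0, 1.4, 0, 5.5], [0, 0, 1.4, 0, 5.5], [0, 0, 1.4, 0, 5.5]], newtons=30)

```text
time_s: 57.75
position: [0.4667, 0.0182, 0.0704]
eef_rot: [0.032, 0.999, 0.0, -0.0]
ft_force: [-0.3, -0.1, -4.1]
opening: 0.0595
```

```bash
python3 -c "
from h import *
go(.4662,.0184,.083,176.4)
snap('wrist','w46');inhand('w46',.0)
"
```

```text
t=57.8 pos [0.4667 0.0182 0.0704] yaw 176.35 tilt [-0.001  0.   ] open 0.0595 F [-0.3 -0.1 -4.1]
SHIFT cm [ 0.05  0.02 -1.26] turn rad -0.001
plate surf z tool med 0.1794407221384765
end edge x at y=0: 55.86  (exp 55) slope deg 0.12
hole tool xy -5.83 8.27 r 63.42
```

View pics/w46.png

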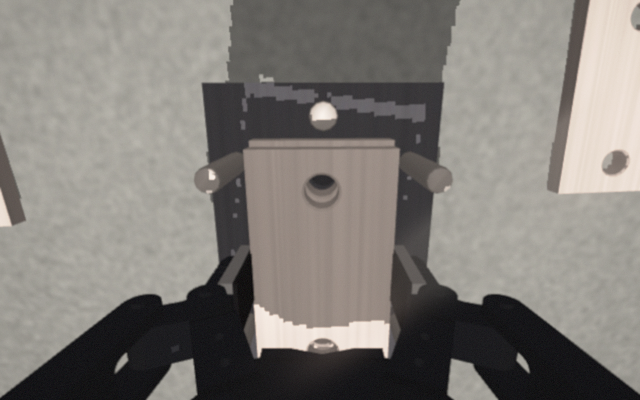

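```bash
python3 -c "
from h import *
im,d,c,s=load('w46');P=cloud(c,d)
for u in (270,320,370): print(u,[(v,round(P[v,u,0]*1000,1),round(P[v,u,2]*1000)) for v in range(132,156,2)])
print(c['T'][:3,3])
"
```

```text
270 [(132, np.float64(405.5), 38), (134, np.float64(406.4), 40), (136, np.float64(407.3), 39), (138, np.float64(408.3), 39), (140, np.float64(407.7), 58), (142, np.float64(408.4), 59), (144, np.float64(409.2), 60), (146, np.float64(410.0), 60), (148, np.float64(410.3), 65), (150, np.float64(410.4), 71), (152, np.float64(411.1), 72), (154, np.float64(412.1), 70)]
320 [(132, np.float64(407.0), 39), (134, np.float64(408.0), 38), (136, np.float64(408.8), 39), (138, np.float64(409.7), 40), (140, np.float64(409.1), 58), (142, np.float64(409.7), 60), (144, np.float64(410.5), 60), (146, np.float64(411.3), 60), (148, np.float64(411.4), 66), (150, np.float64(411.6), 71), (152, np.float64(412.5), 70), (154, np.float64(413.3), 70)]
370 [(132, np.float64(408.5), 39), (134, np.float64(409.4), 40), (136, np.float64(410.3), 40), (138, np.float64(411.2), 39), (140, np.float64(410.3), 59), (142, np.float64(410.9), 61), (144, np.float64(411.8), 60), (146, np.float64(412.6), 60), (148, np.float64(412.6), 67), (150, np.float64(412.9), 71), (152, np.float64(413.8), 70), (154, np.float64(414.5), 70)]
[0.39700715 0.02149765 0.19514031]
```

```bash
python3 -c "
from h import *
im,d,c,s=load('w46');P=cloud(c,d);Rm=R.from_quat(s['eef_rot']).as_matrix()
# post top ellipse at (323,115)
m=((P[...,2]>.0825)&(P[...,2]<.0885)).astype(np.uint8)
n,l,st,ce=cv2.connectedComponentsWithStats(m)
for i in range(1,n):
    if st[i,4]>30: print(ce[i],st[i],(P[l==i].mean(0)*1000).round(1), onplane(c,[ce[i]],.085).round(4))
"
```

```text
[322.6310832  115.92464678] [308 101  30  30 637] [399.   21.6  84. ] [[0.3989 0.0216 0.085 ]]
[206.9673913 180.4673913] [194 167  29  27 552] [418.2 -20.1  84. ] [[ 0.418  -0.0197  0.085 ]]
[438.33695652 180.28623188] [424 166  29  28 552] [423.3  60.7  83.9] [[0.423  0.0603 0.085 ]]
[240.09384164 286.16129032] [223 267  26  58 341] [459.4 -13.5  85.5] [[ 0.4596 -0.0137  0.085 ]]
[402.91954023 286.28735632] [395 266  26  60 348] [463.3  48.   85.6] [[0.4635 0.0482 0.085 ]]
[213.1954023  280.01149425] [205 276  17   9  87] [456.1 -23.4  85.3] [[ 0.4563 -0.0235  0.085 ]]
[429.79310345 279.93103448] [422 276  17   9  87] [461.4  58.3  85.1] [[0.4615 0.0584 0.085 ]]
```

Emit:
arm_command(motion=[[0, 0, 0, 0, 6.6], [0, 0, 0, 0, 7.0], [0, 0, -0.8, 0, 7.0], [0, 0, -0.8, 0, 6.2], [0, 0, -0.8, 0, 5.5]], newtons=40)

```text
time_s: 58.3
position: [0.4675, 0.0181, 0.08]
eef_rot: [0.032, 0.999, -0.0, 0.001]
ft_force: [-3.7, 0.8, 13.2]
opening: 0.0581
```

Emit:
arm_command(motion=[[0, 0, 0, 0, 5.5], [0, 0, 0, 0, 5.5], [0, 0, -0.4, 0, 5.5], [0.18, 0, -0.4, 0, 5.5], [0.18, 0, -0.4, 0, 5.5]])

```text
time_s: 58.8
position: [0.4647, 0.0184, 0.0824]
eef_rot: [0.032, 0.999, 0.0, -0.0]
ft_force: [-0.5, 0.4, -1.9]
opening: 0.0572
```

```bash
cat >> h.py <<'E'
def edges(tag,us=(290,322,355)):
    im,d,c,s=load(tag);P=cloud(c,d)*1000
    for u in us:
        col=P[80:200,u]; prev=None; out=[]
        lab=np.round((col[:,2]-0)/10).astype(int)
        for z in (5,6,7,8,9,10,11,12):
            i=np.where(abs(col[:,2]-z*10)<2.2)[0]
            if len(i)>=2: out.append((z*10,i[0]+80,round(col[i[:2],0].mean(),1),round(col[i[0],1],1)))
        print(u,out)
E
python3 -c "
from h import *
go(.4655,.0184,.083,176.4)
snap('wrist','w47');edges('w47')
"
```

```text
t=58.8 pos [0.4647 0.0184 0.0824] yaw 176.35 tilt [-0.001  0.   ] open 0.0572 F [-0.5  0.4 -1.9]
SHIFT cm [-0.08  0.01 -0.06] turn rad -0.001
290 [(70, np.int64(144), np.float64(408.2), np.float64(7.3))]
322 [(50, np.int64(141), np.float64(421.1), np.float64(20.8)), (70, np.int64(144), np.float64(409.0), np.float64(20.8))]
355 [(70, np.int64(144), np.float64(409.9), np.float64(34.7))]
```

Emit:
arm_command(motion=[[-0.06, 0, 0.1, 0, 5.5], [-0.06, 0, 0.25, 0, 5.5], [-0.06, 0, 0.3, 0, 5.5], [-0.06, 0, 0.3, 0, 5.8], [-0.06, 0, 0.3, 0, 6.2]])

```text
time_s: 59.35
position: [0.4658, 0.0182, 0.0797]
eef_rot: [0.032, 0.999, -0.0, 0.0]
ft_force: [0.0, -0.6, 0.5]
opening: 0.0621
```

Emit:
arm_command(motion=[[0, 0, 0, 0, 6.8], [0, 0, 0, 0, 7.2], [0, 0, -3, 0, 7.2], [0, 0, -7, 0, 7.2], [0, 0, -7, 0, 7.2]])

```text
time_s: 59.85
position: [0.4678, 0.0179, 0.1537]
eef_rot: [0.032, 0.999, -0.001, 0.004]
ft_force: [1.0, 0.2, -0.7]
opening: 0.072
```

Emit:
arm_command(motion=[[0, 0, -2, 0, 7.2], [0, 0, -5, 0, 7.2], [0, 0, -5, 0, 7.2], [0, 0, -5, 0, 7.2], [0, 0, -5, 0, 7.2]])

```text
time_s: 60.35
position: [0.4652, 0.0183, 0.1984]
eef_rot: [0.032, 0.999, 0.0, -0.001]
ft_force: [-0.4, 0.4, 0.2]
opening: 0.072
```

```bash
python3 -c "
from h import *
snap('wrist','w48');edges('w48');plates('w48',.06,.006,.0125);plates('w48')
go(.4,-.2,.165,180)
"
```

```text
290 [(70, np.int64(130), np.float64(409.1), np.float64(-3.6))]
322 [(60, np.int64(129), np.float64(422.0), np.float64(20.9)), (70, np.int64(130), np.float64(410.6), np.float64(20.8))]
355 [(60, np.int64(128), np.float64(411.4), np.float64(47.2)), (70, np.int64(130), np.float64(412.2), np.float64(46.1))]
px [321. 194.] rectc [464.8  16.9] mom [464.4  16.8] size [ 59.8 109.7] long ang 176.6 area 6408
px [502.  98.] rectc [399.2 187.2] mom [399.3 187.4] size [ 62.4 110.1] long ang 178.6 area 6604
px [ 89. 123.] rectc [ 397.  -197.1] mom [ 396.9 -197.3] size [ 63.  110.3] long ang 178.0 area 6713
px [347. 329.] rectc [633.9  33.5] mom [633.8  34.6] size [  8.5 119.8] long ang 89.8 area 773
t=60.4 pos [0.4652 0.0183 0.1984] yaw 176.34 tilt [-0.002  0.   ] open 0.0722 F [-0.2  0.1 -0.4]
SHIFT cm [  5.11 -22.2    3.35] turn rad -0.064
```

Plate 3 is back at (464.8, 16.9), yaw 176.6. Now plate 4 again, at (0.397, −0.197).

Emit:
arm_command(motion=[[0.9, -3.7, 0, -0.01, 7.5], [2, -8.4, 0, -0.02, 7.5], [3.1, -13, 0, -0.03, 7.5], [4.3, -17.7, 0.5, -0.03, 7.5], [5.4, -22.1, 2, -0.03, 7.5]])

```text
time_s: 60.9
position: [0.397, -0.2009, 0.1796]
eef_rot: [0.017, 1.0, -0.0, 0.001]
ft_force: [1.0, -0.1, 0.2]
opening: 0.0752
```

Emit:
arm_command(motion=[[0, 0, 1.3, 0, 7.5], [0, 0, 1.3, 0, 7.5], [0, 0, 1.3, 0, 7.5], [0, 0, 1.3, 0, 7.5], [0, 0, 1.3, 0, 7.5]])

```text
time_s: 61.4
position: [0.3981, -0.1983, 0.1671]
eef_rot: [0.016, 1.0, -0.0, 0.0]
ft_force: [0.0, 0.6, -0.4]
opening: 0.0749
```

```bash
python3 -c "
from h import *
snap('wrist','w49')
target('w49',(397,-197),.0145)
"
```

```text
px [322. 185.] rectc [ 396.7 -199.2] mom [ 396.7 -199.2] size [ 59.8 108.3] long ang 178.2 area 6369
px [500. 232.] rectc [448.4 -35.7] mom [448.6 -35.7] size [  7.  134.5] long ang 176.5 area 684
target [ 396.7 -197.2] yaw 178.2
t=61.5 pos [ 0.3981 -0.1984  0.167 ] yaw 178.14 tilt [ 0.001 -0.001] open 0.0751 F [ 1.1 -0.9  0.1]
SHIFT cm [ 0.15  0.12 15.25] turn rad -0.002
```

Emit:
arm_command(motion=[[0.15, 0.1, 4, 0, 7.2], [0.15, 0.1, 9, 0, 7.2], [0.15, 0.1, 13, 0, 7.2], [0.15, 0.1, 15, 0, 7.2], [0.15, 0.1, 15.1, 0, 7.2]])

```text
time_s: 61.95
position: [0.3954, -0.1967, 0.0139]
eef_rot: [0.017, 1.0, 0.001, -0.002]
ft_force: [-0.2, -0.8, -0.2]
opening: 0.0722
```

Emit:
arm_command(motion=[[0, 0, 0, 0, 7.0], [0, 0, 0, 0, 6.0], [0, 0, 0, 0, 5.0], [0, 0, 0, 0, 5.0], [0, 0, 0, 0, 5.0]], newtons=50)

```text
time_s: 62.45
position: [0.397, -0.1982, 0.0175]
eef_rot: [0.017, 1.0, -0.001, 0.001]
ft_force: [-2.0, 2.0, 9.6]
opening: 0.0585
```

Emit:
arm_command(motion=[[0, 0, -2, 0, 5.0], [0, 0, -5, 0, 5.0], [0, 0, -10, 0, 5.0], [0, 0, -14, 0, 5.0], [0, 0, -14, 0, 5.0]])

```text
time_s: 62.95
position: [0.3981, -0.1993, 0.1613]
eef_rot: [0.017, 1.0, -0.004, 0.004]
ft_force: [-0.7, -0.2, -2.4]
opening: 0.0577
```

```bash
python3 -c "
from h import *
snap('wrist','w50')
inhand('w50',.0065)
go(.4655,.0184,.16,176.4)
"
```

```text
plate surf z tool med 8.421873398976638
end edge x at y=0: 55.64  (exp 55) slope deg 0.16
hole tool xy -53.13 -9.56 r 32.96
t=63.0 pos [ 0.3971 -0.1984  0.1583] yaw 178.08 tilt [ 0.005 -0.004] open 0.0577 F [-0.1 -0.7 -3.7]
SHIFT cm [-6.11 21.9  -0.23] turn rad 0.029
```

Emit:
arm_command(motion=[[-1, 3.6, 0, 0.01, 5], [-2.3, 8.3, 0, 0.02, 5], [-3.6, 13, 0, 0.029, 5], [-4.9, 17.6, 0, 0.029, 5], [-6.1, 21.7, 0, 0.029, 5]])

```text
time_s: 63.5
position: [0.4641, 0.0194, 0.1546]
eef_rot: [0.031, 1.0, 0.0, -0.001]
ft_force: [0.2, -0.4, -1.7]
opening: 0.0579
```

Emit:
arm_command(motion=[[0, 0.2, 0, 0, 5], [0, 0.2, 0, 0, 5], [0, 0.2, 2, 0, 5], [0, 0.2, 4, 0, 5], [0, 0.2, 5, 0, 5]])

```text
time_s: 64.0
position: [0.4635, 0.018, 0.1039]
eef_rot: [0.032, 0.999, 0.0, -0.002]
ft_force: [0.4, -0.5, -3.3]
opening: 0.0579
```

Emit:
arm_command(motion=[[0, 0, 0, 0, 5], [0, 0, 0, 0, 5], [0, 0, 0, 0, 5], [0, 0, 0, 0, 5], [0, 0, 0, 0, 5]])

```text
time_s: 64.5
position: [0.4649, 0.0189, 0.1061]
eef_rot: [0.031, 1.0, -0.0, 0.0]
ft_force: [-0.3, 0.4, -2.6]
opening: 0.0578
```

```bash
python3 -c "
from h import *
snap('wrist','w51')
inhand('w51',.0085)
go(.4655,.0184,.0894,176.4)
edges('w51',(300,322,340))
"
```

```text
plate surf z tool med 8.454290008600351
end edge x at y=0: 55.76  (exp 55) slope deg 0.08
hole tool xy -57.12 5.87 r 28.3
t=64.5 pos [0.4648 0.019  0.1059] yaw 176.41 tilt [ 0.001 -0.   ] open 0.0578 F [ 0.  -0.7 -2. ]
SHIFT cm [-0.07 -0.05  1.65] turn rad 0.000
300 [(60, np.int64(138), np.float64(408.9), np.float64(9.9)), (70, np.int64(141), np.float64(409.6), np.float64(10.4)), (100, np.int64(149), np.float64(410.2), np.float64(12.4))]
322 [(50, np.int64(179), np.float64(433.2), np.float64(19.9)), (60, np.int64(138), np.float64(409.7), np.float64(21.4)), (70, np.int64(141), np.float64(410.3), np.float64(21.3)), (90, np.int64(145), np.float64(421.8), np.float64(21.3)), (100, np.int64(151), np.float64(411.6), np.float64(21.2))]
340 [(70, np.int64(142), np.float64(411.2), np.float64(30.1)), (100, np.int64(150), np.float64(411.5), np.float64(28.5))]
```

Emit:
arm_command(motion=[[-0.08, -0.05, 0.5, 0, 5], [-0.08, -0.05, 1.2, 0, 5], [-0.08, -0.05, 1.5, 0, 5], [-0.08, -0.05, 1.65, 0, 5], [-0.08, -0.05, 1.65, 0, 5]])

```text
time_s: 65.05
position: [0.4653, 0.0185, 0.0888]
eef_rot: [0.031, 1.0, 0.0, -0.0]
ft_force: [0.3, -0.2, -1.6]
opening: 0.0581
```

Emit:
arm_command(motion=[[0, 0, 0.1, 0, 5], [0, 0, 0.1, 0, 5.6], [0, 0, 0.1, 0, 6.2], [0, 0, 0.1, 0, 6.8], [0, 0, 0.1, 0, 7.2]])

```text
time_s: 65.55
position: [0.4656, 0.0184, 0.0884]
eef_rot: [0.031, 1.0, -0.0, 0.0]
ft_force: [0.5, 0.3, 0.3]
opening: 0.0717
```

Emit:
arm_command(motion=[[0, 0, -2, 0, 7.2], [0, 0, -6, 0, 7.2], [0, 0, -11, 0, 7.2], [0, 0, -11, 0, 7.2], [0, 0, -11, 0, 7.2]])

```text
time_s: 66.05
position: [0.4657, 0.0184, 0.1988]
eef_rot: [0.031, 1.0, -0.0, 0.001]
ft_force: [0.5, 0.2, -0.6]
opening: 0.0721
```

```bash
python3 -c "
from h import *
snap('wrist','w52')
edges('w52');plates('w52',.07,.006,.0125);plates('w52')
go(.399,.189,.165,178.6)
"
```

```text
290 [(80, np.int64(130), np.float64(409.5), np.float64(-2.7))]
322 [(60, np.int64(127), np.float64(421.6), np.float64(20.8)), (70, np.int64(129), np.float64(422.4), np.float64(20.8)), (80, np.int64(112), np.float64(401.0), np.float64(21.6))]
355 [(80, np.int64(130), np.float64(412.9), np.float64(45.0))]
px [322. 196.] rectc [465.1  17.1] mom [465.1  17.1] size [ 59.8 109.3] long ang 176.5 area 6440
px [502.  97.] rectc [399.2 187.1] mom [399.3 187.4] size [ 62.2 110.3] long ang 178.8 area 6600
px [346. 327.] rectc [633.8  33.2] mom [633.8  33.7] size [  8.2 118.9] long ang 89.5 area 742
t=66.1 pos [0.4652 0.0185 0.1977] yaw 176.40 tilt [-0.  0.] open 0.0718 F [-1.5 -0.3  0.1]
SHIFT cm [ 7.67 16.6   3.27] turn rad -0.038
```

Plate 4 is at (465.1, 17.1), yaw 176.5. Now the last plate, at (0.399, 0.187).

Emit:
arm_command(motion=[[1.5, 3.3, 0, -0.01, 7.5], [3.4, 7.4, 0, -0.02, 7.5], [5.3, 11.5, 0, -0.03, 7.5], [7, 15.2, 1, -0.038, 7.5], [7.6, 16.6, 3.2, -0.038, 7.5]])

```text
time_s: 66.6
position: [0.3987, 0.1914, 0.1656]
eef_rot: [0.011, 1.0, 0.0, 0.0]
ft_force: [-0.2, -0.5, -0.5]
opening: 0.0751
```

Emit:
arm_command(motion=[[0, 0, 0, 0, 7.5], [0, 0, 0, 0, 7.5], [0, 0, 0, 0, 7.5], [0, 0, 0, 0, 7.5], [0, 0, 0, 0, 7.5]])

```text
time_s: 67.1
position: [0.4005, 0.1883, 0.1665]
eef_rot: [0.013, 1.0, 0.0, 0.0]
ft_force: [0.8, 0.9, 0.7]
opening: 0.075
```

```bash
python3 -c "
from h import *
snap('wrist','w53')
target('w53',(399,188),.0145)
"
```

```text
px [323. 186.] rectc [399.4 188.5] mom [399.3 188.5] size [ 59.8 109.2] long ang 178.7 area 6418
px [527. 200.] rectc [413.3 372.3] mom [416.7 370.5] size [40.3 82.6] long ang 153.5 area 454
target [399.4 190.5] yaw 178.7
t=67.2 pos [0.4004 0.1884 0.1665] yaw 178.53 tilt [0.001 0.   ] open 0.0750 F [-0.5 -0.2  0.5]
SHIFT cm [ 0.11  0.2  15.2 ] turn rad -0.003
```

Emit:
arm_command(motion=[[0.1, 0.2, 4, 0, 7.2], [0.1, 0.2, 9, 0, 7.2], [0.1, 0.2, 13, 0, 7.2], [0.1, 0.2, 15, 0, 7.2], [0.1, 0.2, 15.1, 0, 7.2]])

```text
time_s: 67.65
position: [0.3979, 0.1904, 0.0133]
eef_rot: [0.013, 1.0, -0.0, -0.002]
ft_force: [0.9, 0.6, 1.5]
opening: 0.072
```

Emit:
arm_command(motion=[[0, 0, 0, 0, 7.0], [0, 0, 0, 0, 6.0], [0, 0, 0, 0, 5.0], [0, 0, 0, 0, 5.0], [0, 0, 0, 0, 5.0]])

```text
time_s: 68.15
position: [0.4, 0.191, 0.0169]
eef_rot: [0.012, 1.0, 0.0, 0.002]
ft_force: [-1.9, -1.1, 8.2]
opening: 0.0583
```

Emit:
arm_command(motion=[[0, 0, -2, 0, 5.0], [0, 0, -5, 0, 5.0], [0, 0, -10, 0, 5.0], [0, 0, -15, 0, 5.0], [0, 0, -15, 0, 5.0]])

```text
time_s: 68.65
position: [0.4017, 0.1915, 0.1718]
eef_rot: [0.012, 1.0, 0.001, 0.007]
ft_force: [0.8, -0.0, -2.5]
opening: 0.0582
```

```bash
python3 -c "
from h import *
snap('wrist','w54')
inhand('w54',.0085)
go(.4655,.0184,.16,176.4)
"
```

```text
plate surf z tool med 7.842916811197413
end edge x at y=0: 56.20  (exp 55) slope deg 0.02
hole tool xy 58.9 0.17 r 16.15
t=68.7 pos [0.4003 0.1912 0.1684] yaw 178.59 tilt [0.008 0.001] open 0.0580 F [-0.3  0.7 -2.8]
SHIFT cm [ -6.94 -17.12   0.87] turn rad 0.038
```

Emit:
arm_command(motion=[[-1.3, -3.3, 0, 0.01, 5], [-3, -7.4, 0, 0.02, 5], [-4.7, -11.5, 0, 0.03, 5], [-6.3, -15.5, 0, 0.038, 5], [-6.9, -17.1, 1, 0.038, 5]])

```text
time_s: 69.2
position: [0.4647, 0.0152, 0.1549]
eef_rot: [0.033, 0.999, -0.0, 0.001]
ft_force: [-1.0, 1.1, -2.3]
opening: 0.058
```

Emit:
arm_command(motion=[[0, 0, 2, 0, 5], [0, 0, 4, 0, 5], [0, 0, 4.4, 0, 5], [0, 0, 4.4, 0, 5], [0, 0, 4.4, 0, 5]])

```text
time_s: 69.7
position: [0.464, 0.0183, 0.1117]
eef_rot: [0.031, 1.0, -0.0, 0.0]
ft_force: [0.9, -1.3, -2.9]
opening: 0.0583
```

```bash
python3 -c "
from h import *
snap('wrist','w55')
inhand('w55',.008)
go(.4659,.0184,.099,176.4)
"
```

```text
plate surf z tool med 7.845262980056023
end edge x at y=0: 56.20  (exp 55) slope deg 0.02
hole tool xy 39.22 -1.3 r 7.42
t=69.8 pos [0.4641 0.0183 0.1119] yaw 176.42 tilt [ 0.001 -0.   ] open 0.0581 F [-0.1 -0.1 -2.8]
SHIFT cm [-0.17  0.02  1.29] turn rad 0.000
```

Emit:
arm_command(motion=[[-0.19, 0.02, 0.3, 0, 5], [-0.19, 0.02, 0.8, 0, 5], [-0.19, 0.02, 1.2, 0, 5], [-0.19, 0.02, 1.3, 0, 5], [-0.19, 0.02, 1.3, 0, 5]])

```text
time_s: 70.25
position: [0.4656, 0.0184, 0.0979]
eef_rot: [0.031, 1.0, 0.0, -0.0]
ft_force: [0.5, -0.6, -2.0]
opening: 0.0582
```

Emit:
arm_command(motion=[[0, 0, 0.1, 0, 5], [0, 0, 0.1, 0, 5.6], [0, 0, 0.1, 0, 6.2], [0, 0, 0.1, 0, 6.8], [0, 0, 0.1, 0, 7.2]])

```text
time_s: 70.75
position: [0.4659, 0.0183, 0.0973]
eef_rot: [0.031, 1.0, -0.0, 0.0]
ft_force: [-0.5, 0.7, -0.7]
opening: 0.0717
```

Emit:
arm_command(motion=[[0, 0, -2, 0, 7.2], [0, 0, -6, 0, 7.2], [0, 0, -10.5, 0, 7.2], [0, 0, -10.5, 0, 7.2], [0, 0, -10.5, 0, 7.2]])

```text
time_s: 71.25
position: [0.4659, 0.0183, 0.2026]
eef_rot: [0.031, 1.0, -0.0, 0.001]
ft_force: [0.7, 1.0, -0.1]
opening: 0.0717
```

```bash
python3 -c "
from h import *
im,d,c=snap('wrist','w56')
plates('w56',.08,.006,.0125);edges('w56')
go(.667,.004,.29,180)
cv2.imwrite('pics/w56c.png',cv2.resize(im[80:310,240:400,::-1],(417,600),interpolation=cv2.INTER_CUBIC))
"
```

```text
px [322. 198.] rectc [464.8  17. ] mom [464.8  17. ] size [ 59.8 109.2] long ang 176.5 area 6430
290 [(90, np.int64(130), np.float64(409.3), np.float64(-2.2))]
322 [(60, np.int64(127), np.float64(421.6), np.float64(20.8)), (70, np.int64(128), np.float64(422.1), np.float64(20.7)), (90, np.int64(130), np.float64(410.8), np.float64(20.7))]
355 [(90, np.int64(130), np.float64(412.2), np.float64(44.4))]
t=71.3 pos [0.4654 0.0184 0.2016] yaw 176.40 tilt [-0.001  0.   ] open 0.0720 F [-0.8  1.2  0. ]
SHIFT cm [-20.21  -0.17  -8.86] turn rad -0.063
```

View pics/w56c.png

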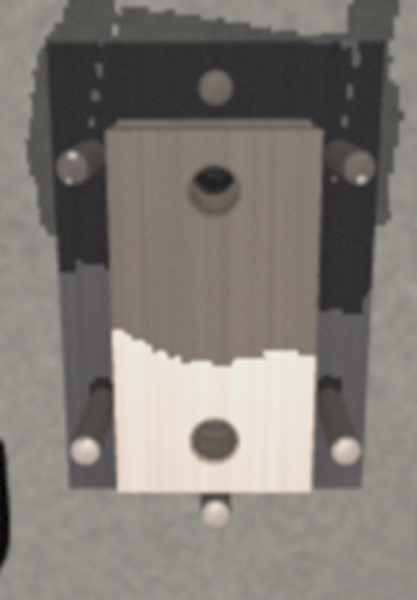

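```bash
python3 -c "
from h import *
im,d,c,s=load('w56');P=cloud(c,d)
for u in (295,335,350): print(u,[(v,round(P[v,u,0]*1000,1),round(P[v,u,2]*1000)) for v in range(122,136)])
im,d,c,s=load('w25');P=cloud(c,d)
print('before')
for u in (295,335,350): print(u,[(v,round(P[v,u,0]*1000,1),round(P[v,u,2]*1000)) for v in range(122,136)])
"
```

```text
295 [(122, np.float64(405.2), 39), (123, np.float64(406.1), 39), (124, np.float64(407.0), 38), (125, np.float64(407.8), 39), (126, np.float64(408.0), 52), (127, np.float64(408.5), 60), (128, np.float64(408.9), 68), (129, np.float64(409.3), 74), (130, np.float64(409.2), 88), (131, np.float64(409.9), 89), (132, np.float64(410.6), 89), (133, np.float64(411.3), 89), (134, np.float64(412.0), 90), (135, np.float64(412.7), 89)]
335 [(122, np.float64(407.4), 39), (123, np.float64(408.2), 39), (124, np.float64(409.1), 39), (125, np.float64(409.9), 39), (126, np.float64(410.0), 55), (127, np.float64(410.6), 58), (128, np.float64(410.8), 68), (129, np.float64(411.1), 76), (130, np.float64(411.0), 88), (131, np.float64(411.7), 88), (132, np.float64(412.4), 89), (133, np.float64(413.1), 89), (134, np.float64(413.8), 89), (135, np.float64(414.3), 91)]
350 [(122, np.float64(408.2), 39), (123, np.float64(409.1), 39), (124, np.float64(409.9), 40), (125, np.float64(410.8), 38), (126, np.float64(410.8), 54), (127, np.float64(411.3), 59), (128, np.float64(411.5), 68), (129, np.float64(411.6), 79), (130,
[... 756 characters left out ...]
 38), (127, np.float64(411.2), 69), (128, np.float64(411.4), 80), (129, np.float64(411.7), 89), (130, np.float64(412.5), 90), (131, np.float64(413.4), 89), (132, np.float64(414.1), 89), (133, np.float64(415.0), 88), (134, np.float64(415.7), 90), (135, np.float64(416.6), 89)]
350 [(122, np.float64(408.9), 40), (123, np.float64(409.8), 40), (124, np.float64(410.8), 39), (125, np.float64(411.7), 40), (126, np.float64(412.6), 40), (127, np.float64(412.0), 69), (128, np.float64(412.3), 79), (129, np.float64(412.5), 90), (130, np.float64(413.3), 89), (131, np.float64(414.1), 89), (132, np.float64(414.9), 90), (133, np.float64(415.7), 89), (134, np.float64(416.4), 91), (135, np.float64(417.3), 89)]
```

The end faces of all layers are flush within 1 mm. The pin had gone in about 1 mm off-centre. From the posts and the first bore view, the far bore is at (0.5025, 0.0152) in camera coordinates, so I'll centre the measured pin axis there. I take the untouched pin B first.

```bash
python3 -c "
from h import *
go(.667,.0668,.25,180)
"
```

```text
t=71.3 pos [0.4654 0.0184 0.2016] yaw 176.40 tilt [-0.001  0.   ] open 0.0720 F [-0.8  1.2  0. ]
SHIFT cm [-19.81   6.1   -4.86] turn rad -0.063
```

Emit:
arm_command(motion=[[-2, 0.6, -3, -0.02, 5], [-6, 1.8, -4.8, -0.04, 4.5], [-10.5, 3.2, -4.8, -0.063, 4.5], [-15, 4.6, -4.8, -0.063, 4.5], [-19.6, 6, -4.8, -0.063, 4.5]])

```text
time_s: 71.8
position: [0.6663, 0.0665, 0.2481]
eef_rot: [-0.0, 1.0, 0.0, -0.001]
ft_force: [1.3, -0.1, 1.2]
opening: 0.045
```

Emit:
arm_command(motion=[[-0.2, 0.1, 0, 0, 4.5], [-0.2, 0.1, 3, 0, 4.5], [-0.2, 0.1, 5, 0, 4.5], [-0.2, 0.1, 5, 0, 4.5], [-0.2, 0.1, 5, 0, 4.5]])

```text
time_s: 72.3
position: [0.6668, 0.0668, 0.2001]
eef_rot: [-0.0, 1.0, 0.0, -0.0]
ft_force: [0.0, 0.8, -0.3]
opening: 0.0449
```

Emit:
arm_command(motion=[[0, 0, 0, 0, 4.5], [0, 0, 0, 0, 4.5], [0, 0, 0, 0, 4.5], [0, 0, 0, 0, 4.5], [0, 0, 0, 0, 4.5]])

```text
time_s: 72.8
position: [0.6671, 0.0669, 0.2003]
eef_rot: [-0.0, 1.0, -0.0, 0.0]
ft_force: [0.4, -0.2, -0.7]
opening: 0.0451
```

```bash
python3 -c "
from h import *
snap('wrist','w57');pins('w57',.138,.15)
go(.667,.0668,.128,180)
"
```

```text
pin [216.1 227.7] 822 bbox [200 212  34  32] xy 665.2 3.0 r 10.7 zmed 0.142
pin [322.  230.6] 794 bbox [306 215  33  32] xy 666.9 66.0 r 10.1 zmed 0.1419
t=72.8 pos [0.6671 0.0669 0.2002] yaw -179.99 tilt [ 0. -0.] open 0.0449 F [-0.  -0.5 -0.8]
SHIFT cm [ 0.01 -0.01  7.22] turn rad 0.000
```

View pics/w57.png

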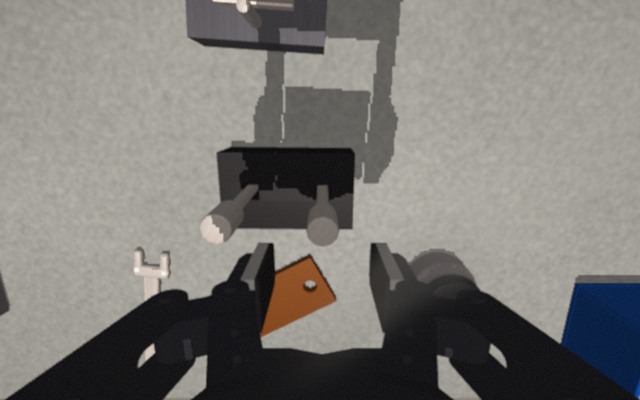

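Emit:
arm_command(motion=[[0, 0.06, 2, 0, 4.5], [0, 0.06, 5, 0, 4.5], [0, 0.06, 6.8, 0, 4.5], [0, 0.06, 7.25, 0, 4.5], [0, 0.06, 7.25, 0, 4.5]])

```text
time_s: 73.35
position: [0.6671, 0.0675, 0.1276]
eef_rot: [-0.0, 1.0, 0.0, -0.0]
ft_force: [-0.5, -0.9, 0.5]
opening: 0.045
```

Emit:
arm_command(motion=[[0, 0, 0, 0, 3.5], [0, 0, 0, 0, 2.5], [0, 0, 0, 0, 1.5], [0, 0, 0, 0, 1.5], [0, 0, 0, 0, 1.5]], newtons=90)

```text
time_s: 73.85
position: [0.6676, 0.0674, 0.129]
eef_rot: [-0.0, 1.0, -0.0, 0.001]
ft_force: [0.4, -1.4, 6.6]
opening: 0.0177
```

Emit:
arm_command(motion=[[0, 0, -1.5, 0, 1.5], [0, 0, -5, 0, 1.5], [0, 0, -9.5, 0, 1.5], [0, 0, -12, 0, 1.5], [0, 0, -12, 0, 1.5]])

```text
time_s: 74.35
position: [0.6681, 0.0675, 0.2529]
eef_rot: [-0.0, 1.0, -0.0, 0.004]
ft_force: [0.2, -0.3, -0.1]
opening: 0.0179
```

```bash
python3 -c "
from h import *
snap('wrist','w58');pinaxis('w58')
go(.5017,.0166,.247,176.4)
"
```

```text
(-12, 0) 163 front x med 8.77 p90 9.05
(0, 14) 119 front x med 8.78 p90 9.08
(20, 40) 59 front x med 3.79 p90 4.13
(40, 60) 85 front x med 3.82 p90 4.05
(60, 80) 62 front x med 3.84 p90 4.05
(80, 100) 50 front x med 3.83 p90 4.06
(100, 118) 34 front x med 3.94 p90 4.05
lat (20, 50) [-5.9  3.4]
lat (50, 80) [-6.1  3.3]
t=74.4 pos [0.6674 0.0676 0.2497] yaw -179.98 tilt [ 0.003 -0.   ] open 0.0178 F [-0.5  0.3 -2.3]
SHIFT cm [16.57 -5.09  0.22] turn rad 0.063
```

Emit:
arm_command(motion=[[3, -0.9, 0, 0.02, 1.5], [7, -2.2, 0, 0.04, 1.5], [11.5, -3.6, 0, 0.063, 1.5], [15.5, -4.8, 0, 0.063, 1.5], [16.5, -5.1, 0, 0.063, 1.5]])

```text
time_s: 74.9
position: [0.4984, 0.0162, 0.2465]
eef_rot: [0.032, 0.999, 0.0, -0.002]
ft_force: [0.6, -0.4, -0.1]
opening: 0.0179
```

Emit:
arm_command(motion=[[0, 0, 0, 0, 1.5], [0, 0, 1, 0, 1.5], [0, 0, 2.5, 0, 1.5], [0, 0, 2.9, 0, 1.5], [0, 0, 2.9, 0, 1.5]])

```text
time_s: 75.4
position: [0.5024, 0.0168, 0.2174]
eef_rot: [0.031, 1.0, 0.0, -0.001]
ft_force: [0.0, 0.1, -0.9]
opening: 0.0178
```

Emit:
arm_command(motion=[[0, 0, 0, 0, 1.5], [0, 0, 0, 0, 1.5], [0, 0, 0, 0, 1.5], [0, 0, 0, 0, 1.5], [0, 0, 0, 0, 1.5]])

```text
time_s: 75.9
position: [0.5021, 0.0165, 0.2188]
eef_rot: [0.031, 1.0, -0.0, 0.0]
ft_force: [-0.0, 0.3, -0.9]
opening: 0.0177
```

```bash
python3 -c "
from h import *
im,d,c=snap('wrist','w59');pinaxis('w59')
go(.5014,.0166,.212,176.4)
cv2.imwrite('pics/w59c.png',cv2.resize(im[165:235,285:360,::-1],(640,597),interpolation=cv2.INTER_CUBIC))
P=cloud(c,d)
print(P[185:196,300:345:8,2].round(3))
"
```

```text
(-12, 0) 169 front x med 8.63 p90 8.90
(0, 14) 120 front x med 8.76 p90 9.06
(20, 40) 58 front x med 3.76 p90 4.01
(40, 60) 86 front x med 3.76 p90 4.01
(60, 80) 59 front x med 3.75 p90 4.00
(80, 100) 52 front x med 3.77 p90 3.97
(100, 118) 30 front x med 3.81 p90 4.05
lat (20, 50) [-5.9  3.3]
lat (50, 80) [-6.2  3.4]
t=76.0 pos [0.5021 0.0165 0.2188] yaw 176.40 tilt [ 0. -0.] open 0.0176 F [-0.3 -1.2 -0.2]
SHIFT cm [0.07 0.01 0.68] turn rad 0.000
[[0.089 0.089 0.087 0.091 0.089 0.089]
 [0.09  0.087 0.088 0.089 0.089 0.088]
 [0.089 0.089 0.089 0.089 0.089 0.089]
 [0.09  0.09  0.089 0.091 0.089 0.09 ]
 [0.089 0.09  0.089 0.089 0.089 0.089]
 [0.089 0.089 0.09  0.09  0.089 0.088]
 [0.09  0.089 0.09  0.089 0.09  0.089]
 [0.089 0.089 0.088 0.039 0.089 0.089]
 [0.089 0.089 0.087 0.04  0.088 0.09 ]
 [0.088 0.089 0.052 0.042 0.089 0.09 ]
 [0.089 0.089 0.058 0.052 0.09  0.088]]
```

View pics/w59c.png

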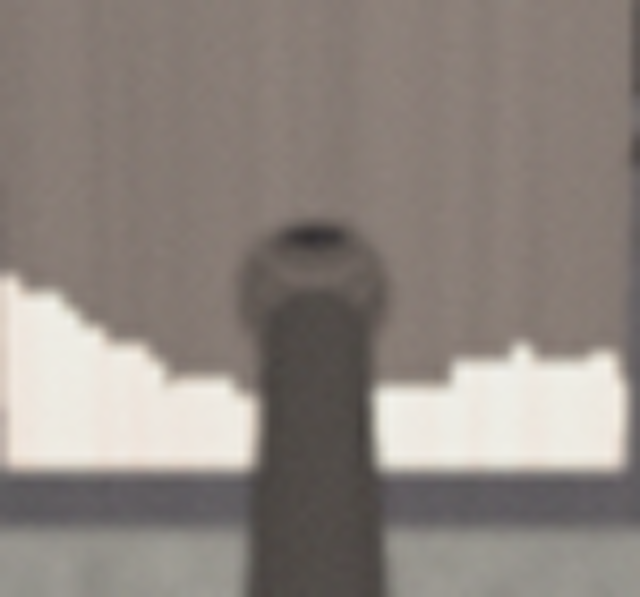

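```bash
python3 - <<'E'
from h import *
im,d,c,s=load('w59');Rm=R.from_quat(s['eef_rot']).as_matrix()
t=lambda u,v,z:((onplane(c,[[u,v]],z)[0]-s['position'])@Rm*1000).round(2)
for v in (190.5,191,191.5): print(v,t(285+312/8.53,v,.0892)-[7,0,0])
print('L',t(285+240/8.53,198.5,.0892),'R',t(285+385/8.53,198.5,.0892))
print('foot',t(285+315/8.53,199,.0998))
E
```

```text
190.5 [-5.000e-02 -1.340e+00  1.296e+02]
191 [ -0.47  -1.34 129.6 ]
191.5 [ -0.88  -1.34 129.6 ]
L [  0.24  -8.21 129.6 ] R [  0.25   5.62 129.6 ]
foot [  2.74  -1.06 119.  ]
```

Emit:
arm_command(motion=[[0.08, 0, 0, 0, 1.5], [0.08, 0, 0, 0, 1.5], [0.08, 0, 0.4, 0, 1.5], [0.08, 0, 0.8, 0, 1.5], [0.08, 0, 1.2, 0, 1.5]])

```text
time_s: 76.45
position: [0.5012, 0.0165, 0.2061]
eef_rot: [0.031, 1.0, 0.0, -0.0]
ft_force: [-0.4, -0.5, -1.4]
opening: 0.0178
```

Emit:
arm_command(motion=[[0, 0, 0.3, 0, 1.5], [0, 0, 0.6, 0, 1.5], [0, 0, 0.9, 0, 1.5], [0, 0, 1.2, 0, 1.5], [0, 0, 1.2, 0, 1.5]])

```text
time_s: 76.95
position: [0.5011, 0.0166, 0.1942]
eef_rot: [0.031, 1.0, 0.0, -0.0]
ft_force: [-0.0, 0.1, -0.6]
opening: 0.0177
```

Emit:
arm_command(motion=[[0, 0, 0.4, 0, 1.5], [0, 0, 0.8, 0, 1.5], [0, 0, 1.2, 0, 1.5], [0, 0, 1.6, 0, 1.5], [0, 0, 1.6, 0, 1.5]])

```text
time_s: 77.45
position: [0.501, 0.0165, 0.178]
eef_rot: [0.031, 1.0, 0.0, -0.001]
ft_force: [-0.8, 1.0, -0.5]
opening: 0.018
```

Emit:
arm_command(motion=[[0, 0, 0.4, 0, 1.5], [0, 0, 0.8, 0, 1.5], [0, 0, 1.2, 0, 1.5], [0, 0, 1.4, 0, 1.5], [0, 0, 1.4, 0, 1.5]])

```text
time_s: 77.95
position: [0.5012, 0.0165, 0.1643]
eef_rot: [0.031, 1.0, 0.0, -0.0]
ft_force: [0.3, 0.3, -0.7]
opening: 0.0176
```

Emit:
arm_command(motion=[[0, 0, 0.3, 0, 1.5], [0, 0, 0.6, 0, 1.5], [0, 0, 0.9, 0, 1.5], [0, 0, 0.9, 0, 1.5], [0, 0, 0.9, 0, 1.5]])

```text
time_s: 78.45
position: [0.5013, 0.0165, 0.1556]
eef_rot: [0.031, 1.0, -0.0, -0.0]
ft_force: [0.8, -0.0, -1.1]
opening: 0.0178
```

The pin has entered the bore without force. On to home.

Emit:
arm_command(motion=[[0, 0, 0.6, 0, 1.5], [0, 0, 1.2, 0, 1.5], [0, 0, 1.8, 0, 1.5], [0, 0, 2.4, 0, 1.5], [0, 0, 2.6, 0, 1.5]])

```text
time_s: 78.95
position: [0.5011, 0.0166, 0.1288]
eef_rot: [0.031, 1.0, 0.0, -0.0]
ft_force: [0.3, -0.3, -1.3]
opening: 0.0174
```

Emit:
arm_command(motion=[[0, 0, 0.2, 0, 1.5], [0, 0, 0.4, 0, 1.5], [0, 0, 0.5, 0, 1.5], [0, 0, 0.6, 0, 1.5], [0, 0, 0.6, 0, 1.5]])

```text
time_s: 79.45
position: [0.5015, 0.0165, 0.124]
eef_rot: [0.031, 1.0, -0.0, 0.0]
ft_force: [-0.4, -0.3, 2.9]
opening: 0.0177
```

```bash
python3 -c "
from h import *
im,d,c=snap('wrist','w60');pinaxis('w60')
go(.5014,.0166,.212,176.4)
"
```

```text
(-12, 0) 159 front x med 8.62 p90 8.96
(0, 14) 121 front x med 8.75 p90 8.99
(20, 40) 206 front x med 9.03 p90 13.43
lat (20, 50) [-11.1  11.1]
t=79.5 pos [0.5015 0.0165 0.124 ] yaw 176.40 tilt [ 0.001 -0.   ] open 0.0179 F [-0.9 -0.4  3.5]
SHIFT cm [ 0.    0.01 -8.8 ] turn rad 0.000
```

View pics/w60.png

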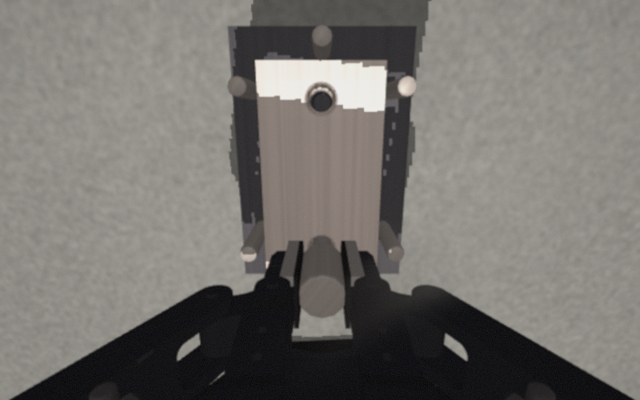

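Emit:
arm_command(motion=[[0, 0, 0.1, 0, 1.5], [0, 0, 0.1, 0, 2.5], [0, 0, 0.1, 0, 3.5], [0, 0, 0.1, 0, 4.5], [0, 0, 0.1, 0, 4.5]])

```text
time_s: 80.0
position: [0.5012, 0.0165, 0.1224]
eef_rot: [0.031, 1.0, 0.0, -0.0]
ft_force: [-0.2, 0.6, 0.8]
opening: 0.0454
```

Emit:
arm_command(motion=[[0, 0, -1.5, 0, 4.5], [0, 0, -4, 0, 4.5], [0, 0, -8, 0, 4.5], [0, 0, -12, 0, 4.5], [0, 0, -12, 0, 4.5]])

```text
time_s: 80.5
position: [0.503, 0.0163, 0.2475]
eef_rot: [0.031, 0.999, -0.001, 0.005]
ft_force: [1.0, 0.7, -0.6]
opening: 0.0455
```

```bash
python3 -c "
from h import *
im,d,c=snap('wrist','w61');pins('w61',.128,.15,.138)
go(.6665,.004,.25,180)
"
```

```text
pin [321.7 204.2] 556 bbox [309 191  26  27] xy 502.6 14.7 r 10.6 zmed 0.1369
t=80.5 pos [0.502  0.0164 0.2446] yaw 176.41 tilt [ 0.005 -0.001] open 0.0454 F [ 0.2 -0.  -0.2]
SHIFT cm [-16.49  -0.21  -0.46] turn rad -0.063
```

View pics/w61.png

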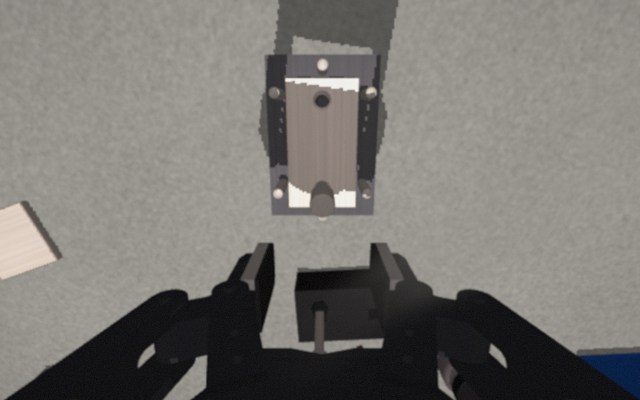

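The first pin is home: top at z≈0.137, expected 0.138. Now pin A.

Emit:
arm_command(motion=[[-3, 0, -0.5, -0.02, 4.5], [-7, -0.1, -0.5, -0.04, 4.5], [-11.5, -0.1, -0.5, -0.063, 4.5], [-15, -0.2, 0, -0.063, 4.5], [-16.5, -0.2, 1, -0.063, 4.5]])

```text
time_s: 81.05
position: [0.6677, 0.0038, 0.2302]
eef_rot: [0.0, 1.0, 0.0, -0.001]
ft_force: [-1.0, 0.0, -0.6]
opening: 0.0453
```

Emit:
arm_command(motion=[[0, 0, 2, 0, 4.5], [0, 0, 3.2, 0, 4.5], [0, 0, 3.2, 0, 4.5], [0, 0, 3.2, 0, 4.5], [0, 0, 3.2, 0, 4.5]])

```text
time_s: 81.55
position: [0.666, 0.0042, 0.2018]
eef_rot: [-0.0, 1.0, -0.0, 0.001]
ft_force: [-0.1, 1.1, 1.2]
opening: 0.0449
```

```bash
python3 -c "
from h import *
snap('wrist','w62');pins('w62',.138,.15)
go(.6665,.004,.128,180)
"
```

```text
pin [319.1 228.3] 790 bbox [303 213  33  32] xy 665.2 1.4 r 10.1 zmed 0.1419
t=81.6 pos [0.666  0.0042 0.2018] yaw -179.98 tilt [ 0.002 -0.   ] open 0.0450 F [ 0.1 -0.   0.2]
SHIFT cm [-0.04 -0.02  7.38] turn rad 0.000
```

View pics/w62.png

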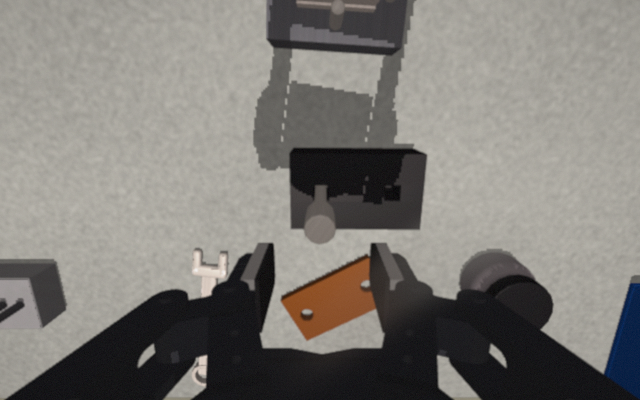

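Emit:
arm_command(motion=[[0.05, -0.12, 2, 0, 4.5], [0.05, -0.12, 5, 0, 4.5], [0.05, -0.12, 6.8, 0, 4.5], [0.05, -0.12, 7.4, 0, 4.5], [0.05, -0.12, 7.4, 0, 4.5]])

```text
time_s: 82.1
position: [0.6654, 0.003, 0.1268]
eef_rot: [-0.0, 1.0, 0.0, -0.0]
ft_force: [0.4, -0.5, 0.4]
opening: 0.0452
```

Emit:
arm_command(motion=[[0, 0, 0, 0, 3.5], [0, 0, 0, 0, 2.5], [0, 0, 0, 0, 1.5], [0, 0, 0, 0, 1.5], [0, 0, 0, 0, 1.5]])

```text
time_s: 82.6
position: [0.6659, 0.0029, 0.128]
eef_rot: [-0.0, 1.0, -0.0, 0.001]
ft_force: [-0.0, 0.3, 6.7]
opening: 0.0179
```

Emit:
arm_command(motion=[[0, 0, -1.5, 0, 1.5], [0, 0, -5, 0, 1.5], [0, 0, -9.5, 0, 1.5], [0, 0, -12.5, 0, 1.5], [0, 0, -12.5, 0, 1.5]])

```text
time_s: 83.1
position: [0.6664, 0.0029, 0.2577]
eef_rot: [-0.0, 1.0, -0.001, 0.004]
ft_force: [0.3, -0.3, -0.1]
opening: 0.0181
```

```bash
python3 -c "
from h import *
snap('wrist','w63');pinaxis('w63')
go(.4256,.0214,.25,176.4)
"
```

```text
(-12, 0) 135 front x med 8.99 p90 9.23
(0, 14) 126 front x med 8.96 p90 9.24
(20, 40) 61 front x med 3.99 p90 4.25
(40, 60) 88 front x med 4.03 p90 4.27
(60, 80) 62 front x med 4.09 p90 4.27
(80, 100) 49 front x med 4.02 p90 4.25
(100, 118) 31 front x med 4.14 p90 4.32
lat (20, 50) [-5.8  3.4]
lat (50, 80) [-6.1  3.4]
t=83.2 pos [0.6657 0.003  0.2544] yaw -179.98 tilt [ 0.004 -0.001] open 0.0172 F [ 0.  -0.6 -0.7]
SHIFT cm [24.01  1.85  0.34] turn rad 0.063
```

Emit:
arm_command(motion=[[0, 0, -3, 0, 1.5], [1, 0.1, -5, 0, 1.5], [5, 0.4, -5.5, 0.02, 1.5], [9.5, 0.8, -5.5, 0.04, 1.5], [14, 1.1, -5.5, 0.063, 1.5]])

```text
time_s: 83.65
position: [0.5231, 0.0143, 0.3052]
eef_rot: [0.032, 0.999, 0.0, -0.001]
ft_force: [1.5, -0.1, -0.2]
opening: 0.0179
```

Emit:
arm_command(motion=[[4, 0, 0, 0, 1.5], [8, 0.4, 0, 0, 1.5], [9.5, 0.7, 0, 0, 1.5], [9.5, 0.7, 0, 0, 1.5], [9.5, 0.7, 0, 0, 1.5]])

```text
time_s: 84.15
position: [0.4312, 0.0268, 0.3062]
eef_rot: [0.031, 1.0, 0.0, -0.0]
ft_force: [-0.3, 0.9, -0.9]
opening: 0.0179
```

```bash
python3 -c "
from h import *
go(.4256,.0213,.217,176.4)
"
```

```text
t=84.2 pos [0.4312 0.0268 0.3062] yaw 176.40 tilt [-0.001  0.   ] open 0.0179 F [-0.3  0.9 -0.9]
SHIFT cm [ 0.52 -0.59  8.93] turn rad -0.000
```

Emit:
arm_command(motion=[[0.52, -0.59, 1, 0, 1.5], [0.52, -0.59, 4, 0, 1.5], [0.52, -0.59, 7, 0, 1.5], [0.52, -0.59, 8.9, 0, 1.5], [0.52, -0.59, 8.9, 0, 1.5]])

```text
time_s: 84.65
position: [0.425, 0.0213, 0.215]
eef_rot: [0.032, 0.999, 0.001, -0.003]
ft_force: [0.5, 0.7, -1.3]
opening: 0.018
```

Emit:
arm_command(motion=[[0, 0, 0, 0, 1.5], [0, 0, 0, 0, 1.5], [0, 0, 0, 0, 1.5], [0, 0, 0, 0, 1.5], [0, 0, 0, 0, 1.5]])

```text
time_s: 85.15
position: [0.4255, 0.0213, 0.218]
eef_rot: [0.031, 1.0, -0.0, 0.0]
ft_force: [0.5, -0.3, -0.5]
opening: 0.0175
```

```bash
python3 -c "
from h import *
im,d,c=snap('wrist','w64');pinaxis('w64')
go(.4256,.0213,.217,176.4)
cv2.imwrite('pics/w64c.png',cv2.resize(im[165:235,285:360,::-1],(640,597),interpolation=cv2.INTER_CUBIC))
"
```

```text
(-12, 0) 140 front x med 8.91 p90 9.16
(0, 14) 128 front x med 8.97 p90 9.18
(20, 40) 62 front x med 3.86 p90 4.09
(40, 60) 85 front x med 3.89 p90 4.19
(60, 80) 63 front x med 4.02 p90 4.22
(80, 100) 52 front x med 3.90 p90 4.07
(100, 118) 27 front x med 4.00 p90 4.13
lat (20, 50) [-6.   3.3]
lat (50, 80) [-6.2  3.4]
t=85.2 pos [0.4255 0.0213 0.2179] yaw 176.40 tilt [ 0. -0.] open 0.0176 F [ 0.8  0.3 -2.2]
SHIFT cm [-0.01 -0.    0.09] turn rad 0.000
```

View pics/w64c.png

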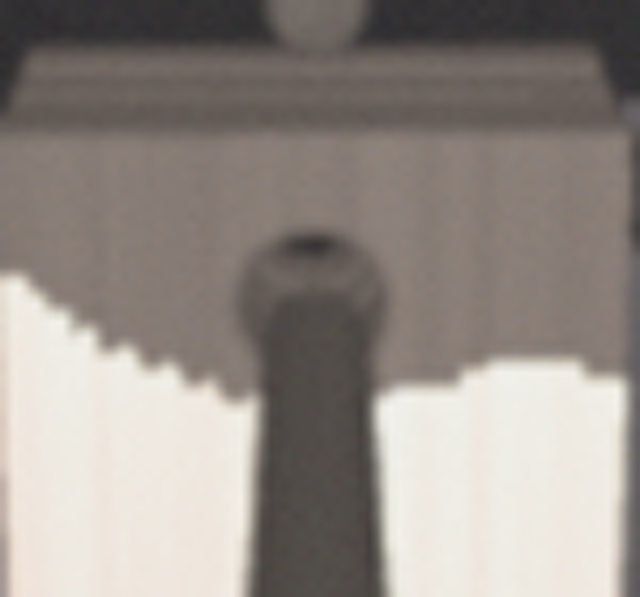

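Emit:
arm_command(motion=[[-0.02, 0, 0.3, 0, 1.5], [-0.02, 0, 0.6, 0, 1.5], [-0.02, 0, 1.0, 0, 1.5], [-0.02, 0, 1.2, 0, 1.5], [-0.02, 0, 1.2, 0, 1.5]])

```text
time_s: 85.7
position: [0.4255, 0.0214, 0.2053]
eef_rot: [0.031, 1.0, 0.0, -0.0]
ft_force: [-0.3, 0.3, -0.8]
opening: 0.0179
```

Emit:
arm_command(motion=[[0, 0, 0.3, 0, 1.5], [0, 0, 0.6, 0, 1.5], [0, 0, 0.9, 0, 1.5], [0, 0, 1.2, 0, 1.5], [0, 0, 1.2, 0, 1.5]])

```text
time_s: 86.2
position: [0.4254, 0.0214, 0.1932]
eef_rot: [0.031, 1.0, 0.0, -0.0]
ft_force: [-0.5, 0.5, -1.4]
opening: 0.0179
```

Emit:
arm_command(motion=[[0, 0, 0.3, 0, 1.5], [0, 0, 0.6, 0, 1.5], [0, 0, 0.9, 0, 1.5], [0, 0, 1.2, 0, 1.5], [0, 0, 1.2, 0, 1.5]])

```text
time_s: 86.7
position: [0.4254, 0.0214, 0.1812]
eef_rot: [0.031, 1.0, 0.0, -0.0]
ft_force: [-0.0, -0.6, -1.6]
opening: 0.0177
```

Free so far (foot ≈0.063).

Emit:
arm_command(motion=[[0, 0, 0.4, 0, 1.5], [0, 0, 0.8, 0, 1.5], [0, 0, 1.2, 0, 1.5], [0, 0, 1.5, 0, 1.5], [0, 0, 1.5, 0, 1.5]])

```text
time_s: 87.2
position: [0.4254, 0.0214, 0.1662]
eef_rot: [0.031, 1.0, 0.0, -0.0]
ft_force: [-0.1, 0.2, -1.5]
opening: 0.018
```

Emit:
arm_command(motion=[[0, 0, 0.3, 0, 1.5], [0, 0, 0.6, 0, 1.5], [0, 0, 0.9, 0, 1.5], [0, 0, 1.1, 0, 1.5], [0, 0, 1.1, 0, 1.5]])

```text
time_s: 87.7
position: [0.4255, 0.0213, 0.1554]
eef_rot: [0.031, 1.0, 0.0, -0.0]
ft_force: [0.2, 0.2, -0.7]
opening: 0.018
```

Emit:
arm_command(motion=[[0, 0, 0.6, 0, 1.5], [0, 0, 1.2, 0, 1.5], [0, 0, 1.8, 0, 1.5], [0, 0, 2.4, 0, 1.5], [0, 0, 2.6, 0, 1.5]])

```text
time_s: 88.2
position: [0.4254, 0.0214, 0.1289]
eef_rot: [0.031, 1.0, 0.0, -0.0]
ft_force: [0.0, -0.2, -1.3]
opening: 0.0178
```

Emit:
arm_command(motion=[[0, 0, 0.3, 0, 1.5], [0, 0, 0.5, 0, 1.5], [0, 0, 0.6, 0, 1.5], [0, 0, 0.7, 0, 1.5], [0, 0, 0.7, 0, 1.5]])

```text
time_s: 88.7
position: [0.4259, 0.0213, 0.1231]
eef_rot: [0.031, 1.0, -0.0, 0.0]
ft_force: [-0.8, 0.5, 3.8]
opening: 0.0176
```

Bottomed at TCP z 0.123, as expected. Release and retreat.

Emit:
arm_command(motion=[[0, 0, 0.1, 0, 1.5], [0, 0, 0.1, 0, 2.5], [0, 0, 0.1, 0, 3.5], [0, 0, 0.1, 0, 4.5], [0, 0, 0.1, 0, 4.5]])

```text
time_s: 89.2
position: [0.4256, 0.0213, 0.1215]
eef_rot: [0.031, 1.0, 0.0, -0.0]
ft_force: [0.7, 0.3, 0.4]
opening: 0.0452
```

Emit:
arm_command(motion=[[0, 0, -1.5, 0, 4.5], [0, 0, -5, 0, 4.5], [0, 0, -10, 0, 4.5], [0, 0, -14, 0, 4.5], [0, 0, -14, 0, 4.5]])

```text
time_s: 89.7
position: [0.4273, 0.021, 0.2663]
eef_rot: [0.031, 0.999, -0.001, 0.005]
ft_force: [-0.3, -0.4, 0.2]
opening: 0.0451
```

```bash
python3 - <<'E'
from h import *
im,d,c=snap('wrist','w65');pins('w65',.128,.15,.138);plates('w65',.08,.006,.0125)
im,d,c=snap('top','t65')
cv2.imwrite('pics/t65c.png',cv2.resize(im[190:290,120:240,::-1],(720,600),interpolation=cv2.INTER_CUBIC))
P=cloud(c,d)*1000
# lever
g=im.max(2)
for v in range(215,262,4): print(v,[(u,P[v,u].round(0).astype(int).tolist(),int(g[v,u])) for u in range(152,186,5)])
go(.41,.40,.263,180)
E
```

```text
pin [322.9 191.9] 480 bbox [311 180  25  25] xy 422.4 20.7 r 10.3 zmed 0.1369
pin [321.5 278.2] 436 bbox [311 266  22  25] xy 499.8 14.8 r 11.8 zmed 0.1367
px [321. 218.] rectc [464.3  16.9] mom [461.1  17.1] size [ 59.8 109.3] long ang 176.5 area 5975
215 [(152, [477, 458, -1], 112), (157, [477, 444, -2], 108), (162, [477, 430, 0], 107), (167, [477, 416, -1], 108), (172, [476, 402, 0], 111), (177, [476, 388, 0], 111), (182, [476, 375, -1], 112)]
219 [(152, [466, 455, 3], 113), (157, [466, 442, 3], 114), (162, [465, 427, 4], 112), (167, [465, 416, -1], 112), (172, [465, 402, -1], 110), (177, [465, 388, 0], 104), (182, [464, 374, 1], 110)]
223 [(152, [455, 457, -1], 110), (157, [455, 442, 1], 107), (162, [452, 418, 24], 106), (167, [452, 405, 24], 105), (172, [452, 391, 26], 108), (177, [451, 378, 24], 109), (182, [453, 371, 7], 83)]
227 [(152, [444, 456, 0], 110), (157, [444, 442, 1], 106), (162, [442, 418, 23], 108), (167, [441, 403, 28], 108), (172, [441, 391, 24], 106), (177, [441, 377, 25], 112), (182, [442, 370, 8], 80)]
231 [(152, [433, 455, 0], 107), (157, [433, 440, 2], 108),
[... 942 characters left out ...]
2], 112), (157, [376, 396, 98], 72), (162, [376, 384, 96], 69), (167, [378, 413, -2], 109), (172, [378, 398, 1], 66), (177, [378, 384, 2], 66), (182, [377, 371, 0], 112)]
255 [(152, [368, 451, 1], 114), (157, [368, 437, 4], 112), (162, [368, 424, 1], 114), (167, [367, 410, 3], 112), (172, [367, 398, -1], 86), (177, [367, 384, 1], 95), (182, [367, 369, 4], 117)]
259 [(152, [358, 450, 3], 112), (157, [357, 438, 1], 115), (162, [357, 425, -1], 111), (167, [357, 411, 0], 109), (172, [357, 397, 1], 111), (177, [356, 383, 2], 114), (182, [356, 370, 0], 111)]
t=89.8 pos [0.4256 0.0213 0.2616] yaw 176.40 tilt [ 0.001 -0.   ] open 0.0448 F [-0.6  0.9 -0.3]
SHIFT cm [ 3.93 37.69 -0.15] turn rad -0.063
```

View pics/w65.png

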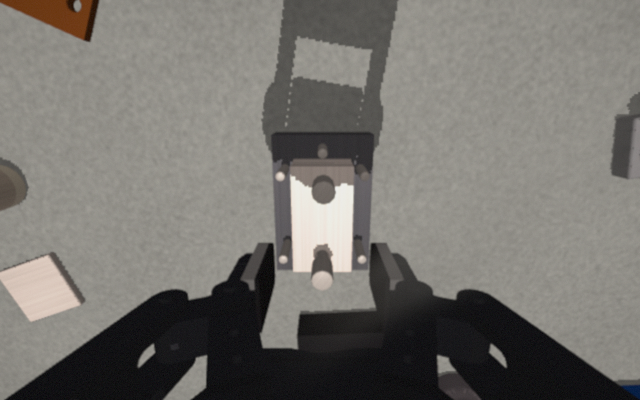

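View pics/t65c.png

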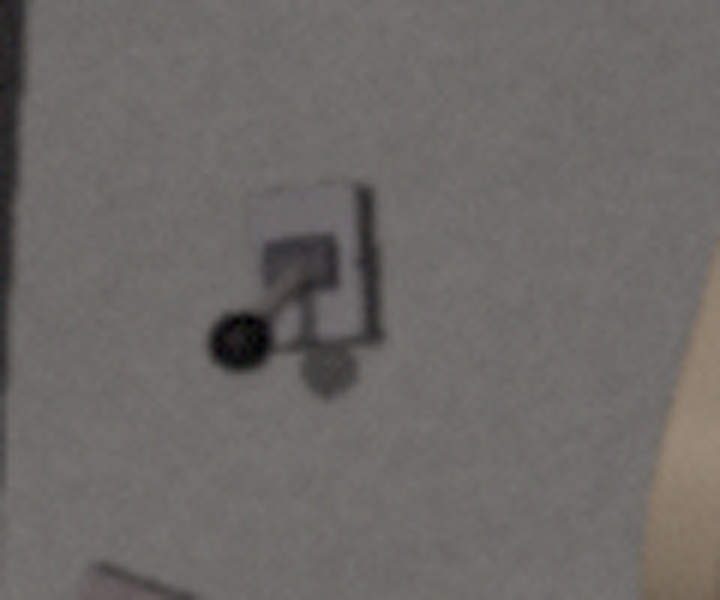

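Both pins stand at equal height (tops z≈0.137) in the pile. Now the lever: the ball at top-view (160,246) is near (0.384, 0.39), with its block near (0.422, 0.395). I go for a closer look.

```bash
python3 -c "
from h import *
go(.35,.385,.25,180)
"
```

```text
t=89.8 pos [0.4256 0.0213 0.2616] yaw 176.40 tilt [ 0.001 -0.   ] open 0.0448 F [-0.6  0.9 -0.3]
SHIFT cm [ 9.82 35.82  1.15] turn rad -0.063
```

Emit:
arm_command(motion=[[1.2, 4, 0, -0.02, 3], [2.5, 8.7, 0, -0.04, 1], [3.8, 13.4, 0, -0.063, 0], [5, 18, 0, -0.063, 0], [6.3, 22.5, 0, -0.063, 0]], newtons=40)

```text
time_s: 90.3
position: [0.3756, 0.2515, 0.2599]
eef_rot: [-0.0, 1.0, -0.0, -0.001]
ft_force: [1.1, 0.1, -0.0]
opening: 0.0001
```

Emit:
arm_command(motion=[[1.2, 4.5, 0, 0, 0], [2.4, 9, 0.5, 0, 0], [3.4, 12.5, 1, 0, 0], [3.6, 13.4, 1.1, 0, 0], [3.6, 13.4, 1.1, 0, 0]])

```text
time_s: 90.8
position: [0.34, 0.3842, 0.2487]
eef_rot: [-0.001, 1.0, -0.001, -0.001]
ft_force: [1.0, 0.1, -1.0]
opening: 0.0002
```

Emit:
arm_command(motion=[[0, 0, 0, 0, 0], [0, 0, 0, 0, 0], [0, 0, 0, 0, 0], [0, 0, 0, 0, 0], [0, 0, 0, 0, 0]])

```text
time_s: 91.3
position: [0.341, 0.3835, 0.2508]
eef_rot: [0.0, 1.0, 0.0, 0.0]
ft_force: [-1.1, 0.6, 0.3]
opening: -0.0002
```

```bash
python3 - <<'E'
from h import *
im,d,c=snap('wrist','w66')
go(.35,.385,.25,180)
P=cloud(c,d)
m=((P[...,2]>.085)&(P[...,2]<.115)&(abs(P[...,0]-.385)<.05)&(abs(P[...,1]-.39)<.06)).astype(np.uint8)
n,l,st,ce=cv2.connectedComponentsWithStats(m)
for i in range(1,n):
    if st[i,4]>40: q=P[l==i]*1000; print('ball?',ce[i].round(1),st[i],q.mean(0).round(1),q[:,2].max().round(1),onplane(c,[ce[i]],.096).round(4))
plates('w66',.0135,.005,.016)
E
```

```text
t=91.3 pos [0.341  0.3836 0.2507] yaw 179.99 tilt [0. 0.] open -0.0001 F [ 0.1 -0.1  0.6]
SHIFT cm [-0.9   0.14  0.07] turn rad -0.000
ball? [327.6 234.1] [314 225  27  23 386] [380.2 387.7  99.6] 106.2 [[0.3817 0.3878 0.096 ]]
px [455. 210.] rectc [393.  533.6] mom [391.6 533.6] size [  5.  214.1] long ang 0.0 area 712
px [330. 227.] rectc [410.2 389.6] mom [401.3 392.2] size [48.  49.6] long ang 95.8 area 1058
px [ 62. 272.] rectc [467.6  70.9] mom [466.3  71.2] size [ 24.6 162.3] long ang 2.3 area 1270
```

View pics/w66.png

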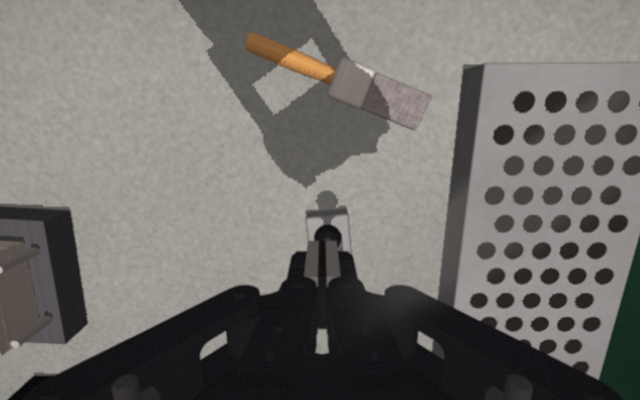

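Emit:
arm_command(motion=[[0, 0.2, 4, 0, 0], [0, 0.2, 8.5, 0, 0], [0, 0.2, 13, 0, 0], [0, 0.2, 15.2, 0, 0], [0, 0.2, 15.2, 0, 0]])

```text
time_s: 91.85
position: [0.3396, 0.3848, 0.096]
eef_rot: [-0.0, 1.0, -0.002, -0.002]
ft_force: [-0.3, -0.1, 0.9]
opening: 0.0003
```

Emit:
arm_command(motion=[[-1, 0.1, 0, 0, 0], [-2.2, 0.2, 0, 0, 0], [-3.4, 0.35, 0, 0, 0], [-4.6, 0.47, 0, 0, 0], [-5.8, 0.6, 0, 0, 0]])

```text
time_s: 92.35
position: [0.4002, 0.392, 0.0991]
eef_rot: [0.0, 1.0, 0.0, 0.0]
ft_force: [-1.5, -0.8, 0.6]
opening: 0.0001
```

```bash
python3 - <<'E'
from h import *
im,d,c=snap('scene','s67')
go(.437,.395,.097,180)
cv2.imwrite('pics/s67c.png',cv2.resize(im[90:200,350:490,::-1],(700,550),interpolation=cv2.INTER_CUBIC))
E
```

```text
t=92.4 pos [0.4018 0.392  0.099 ] yaw 179.95 tilt [0.002 0.001] open -0.0004 F [ 1.2 -1.9  0.1]
SHIFT cm [-3.52  0.31  0.21] turn rad -0.001
```

View pics/s67c.png

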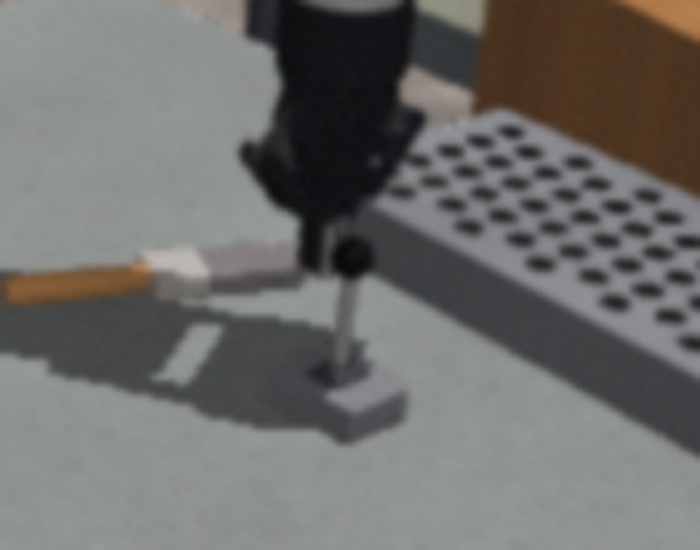

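The lever is upright, with the ball in contact with the fingers. I keep pushing.

Emit:
arm_command(motion=[[-0.9, 0.1, 0.1, 0, 0], [-1.8, 0.2, 0.2, 0, 0], [-2.6, 0.25, 0.2, 0, 0], [-3.2, 0.3, 0.2, 0, 0], [-3.5, 0.35, 0.2, 0, 0]])

```text
time_s: 92.9
position: [0.4344, 0.3953, 0.0965]
eef_rot: [0.0, 1.0, -0.0, -0.0]
ft_force: [-1.1, -0.0, -0.3]
opening: -0.0002
```

Emit:
arm_command(motion=[[-0.1, 0, 0, 0, 0], [-0.2, 0, 0, 0, 0], [-0.3, 0, 0, 0, 0], [-0.3, 0, 0, 0, 0], [-0.3, 0, 0, 0, 0]])

```text
time_s: 93.4
position: [0.4368, 0.3954, 0.0967]
eef_rot: [-0.0, 1.0, 0.0, 0.0]
ft_force: [-0.6, -0.4, -0.3]
opening: -0.0002
```

```bash
python3 - <<'E'
from h import *
im,d,c=snap('scene','s68')
go(.437,.395,.097,180)
cv2.imwrite('pics/s68c.png',cv2.resize(im[90:200,350:490,::-1],(700,550),interpolation=cv2.INTER_CUBIC))
E
```

```text
t=93.5 pos [0.4368 0.3954 0.0967] yaw -179.99 tilt [0. 0.] open -0.0000 F [0.3 0.5 0.2]
SHIFT cm [-0.02 -0.04 -0.03] turn rad 0.000
```

View pics/s68c.png

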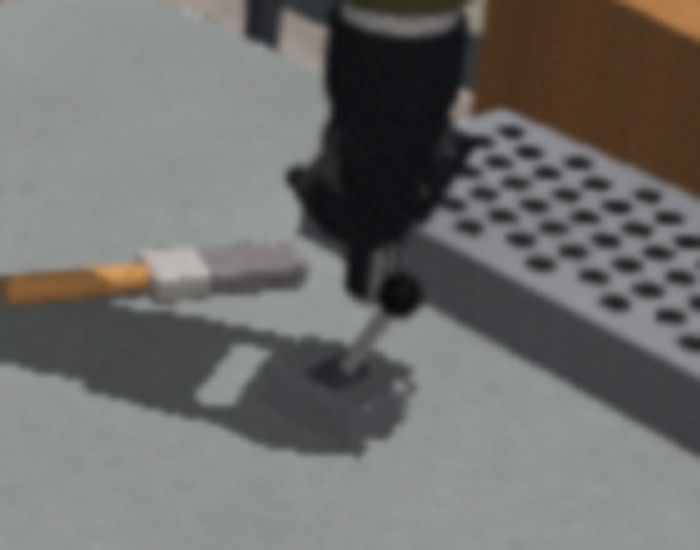

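Emit:
arm_command(motion=[[-0.1, 0, 0, 0, 0], [-0.2, 0, 0, 0, 0], [-0.3, 0, 0, 0, 0], [-0.4, 0, 0, 0, 0], [-0.4, 0, 0, 0, 0]])

```text
time_s: 93.95
position: [0.4385, 0.3954, 0.0964]
eef_rot: [-0.0, 1.0, -0.001, -0.003]
ft_force: [-14.6, -0.0, 5.9]
opening: 0.0
```

Emit:
arm_command(motion=[[-0.05, 0, 0, 0, 0], [-0.1, 0, 0, 0, 0], [-0.15, 0, 0, 0, 0], [-0.2, 0, 0, 0, 0], [-0.2, 0, 0, 0, 0]])

```text
time_s: 94.45
position: [0.4387, 0.3954, 0.0963]
eef_rot: [-0.001, 1.0, -0.001, -0.005]
ft_force: [-21.7, -1.3, 10.4]
opening: -0.0003
```

The stop is reached at x≈0.4385, where the force rises to 15–22 N. I back off, retreat up and check.

Emit:
arm_command(motion=[[0.6, 0, 0, 0, 0], [2, 0, 0, 0, 0], [3, 0, -2, 0, 0], [3, 0, -6, 0, 0], [3, -2, -10, 0, 0]])

```text
time_s: 94.95
position: [0.4126, 0.3761, 0.1978]
eef_rot: [-0.001, 1.0, 0.0, 0.0]
ft_force: [1.4, 0.2, -0.1]
opening: 0.0001
```

Emit:
arm_command(motion=[[2, -4, -2, 0, 0], [4, -8, -4, 0, 0], [6, -12, -4, 0, 0], [7, -15, -4, 0, 0], [7, -15, -4, 0, 0]])

```text
time_s: 95.45
position: [0.3423, 0.2232, 0.2373]
eef_rot: [0.001, 1.0, -0.0, 0.001]
ft_force: [0.2, -0.8, -0.5]
opening: 0.0001
```

Emit:
arm_command(motion=[[0, 0, 0, 0, 0], [0, 0, 0, 0, 0], [0, 0, 0, 0, 0], [0, 0, 0, 0, 0], [0, 0, 0, 0, 0]])

```text
time_s: 95.95
position: [0.3429, 0.2256, 0.2365]
eef_rot: [-0.0, 1.0, -0.0, -0.0]
ft_force: [-0.5, 0.3, -0.3]
opening: -0.0002
```

```bash
python3 - <<'E'
from h import *
im,d,c=snap('scene','s69')
cv2.imwrite('pics/s69c.png',cv2.resize(im[110:290,260:480,::-1],(733,600),interpolation=cv2.INTER_CUBIC))
im,d,c=snap('top','t69');P=cloud(c,d)
m=((P[...,2]>.085)&(P[...,2]<.125)&(P[...,1]>.33)&(P[...,1]<.45)&(P[...,0]>.36)&(P[...,0]<.5)).astype(np.uint8)
n,l,st,ce=cv2.connectedComponentsWithStats(m)
for i in range(1,n):
    if st[i,4]>4: print('ball',ce[i].round(1),st[i],(P[l==i].mean(0)*1000).round(1))
print(observe()['position'],observe()['ft_force'].round(1))
E
```

```text
ball [158.4 216.5] [153 212  12  10  93] [460.9 394.6 100.9]
[0.34286698 0.22550229 0.23651222] [-0.4 -0.2 -0.7]
```

View pics/s69c.png

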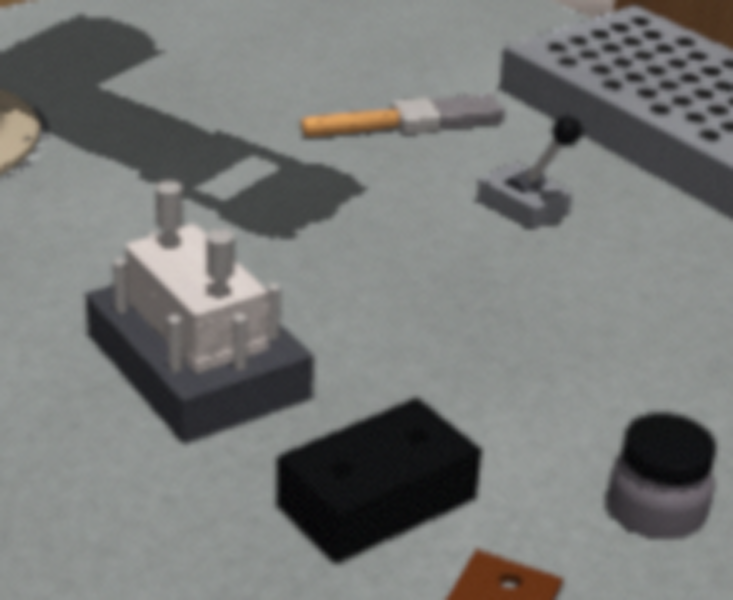

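View pics/t69.png

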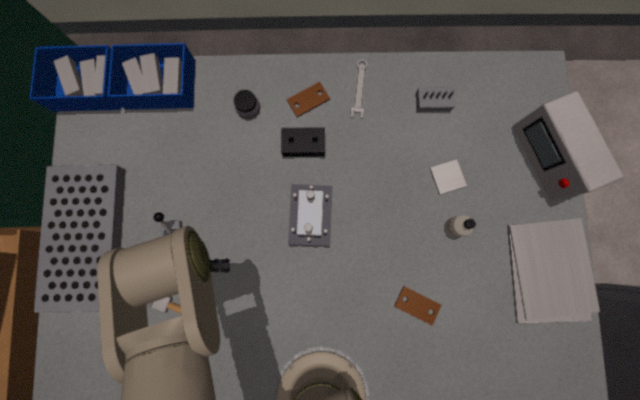

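The scene and top views show five plates squarely between the posts, with both pins down through them. The lever leans away with its ball at (0.461, 0.395), which is the predicted end position. The blank at (448,176), the oil bottle at (462,225) and both brown plates are where they were. Handing in.

```bash
python3 -c "
from h import *
print(job_done()); print(observe()['time_s'])"
```

```text
the job is handed in; nothing more can be done
None
the job is handed in; nothing more can be done
```

The job is done and handed in at about 96 s of the 210 s. All five drilled plates are stacked in the fixture, both pins are in their bores, and after that the lever was pushed fully over.

- **Setback:** the first pin went in about 1 mm off-centre, tilted, and dragged the top plates out of line. I put it back in the stand, took off and re-laid the top three plates, and inserted both pins again without force.
- **Plates:** the layers I could see were flush within about 1 mm. The top plate read about (464.8, 17.0) mm at 176.5° before the pins went in, against 464.5–465, 17.2–17.5 mm and 176.4° for the fixture. The lowest plate's end edge was mostly hidden, so I checked it only indirectly, through the free passage of both pins.
- **Pins:** both tops measured z ≈ 0.137 m, against 0.138 m for fully home. Each also met the bore's bottom at about the expected height.
- **Lever:** I pushed it until the force rose to 15–22 N at the stop. The ball stayed at x ≈ 0.461 m, the position calculated for fully over.
- **Left alone:** the blank, the oil bottle and both brown plates were in their starting places in the last top view.
- **Disagreement:** the cameras' sideways readings differed from the jaw centre by about 1.4–2.3 mm, and I corrected for this by comparing positions within the same view.

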